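# Stand two flat cartons on end in a snug pantry crate

### The arm

A 6-joint arm with a two-finger parallel gripper is mounted at the origin on a cart in front of the work surface, level with it; the furniture and walls round the work are solid. World frame = base frame: x ahead of the robot, y to its left, z up, the work surface at z = 0. Lengths are in m, angles in rad, forces in N, time in s.
With the tool pointing down it reaches from about 0.35 to 0.975 m from the base axis. Payload 4.9 kg.
Tool frame: the origin (TCP) lies midway between the tips of the shut fingers; the grasp point (between the pads) lies behind it (manip.grasp_offset is the y of the grasp point in the tool frame, in m); y points along the fingers, z is the direction in which the jaws open and shut, and the axes are right-handed (so a half turn about y gives the same grasp; the last joint's range is limited). The gripper opens to 85 mm and grips with 20 to 120 N. Pads are 22 mm wide; open, the fingers measure 114 mm over their backs; the gripper's body (76 mm by 85 mm) begins 54 mm behind the grasp point. The pads swing forward as they close: fully open they stand 13 mm farther back than shut.
Start: joints at [-0.119, 0.053, 1.613, -0, 1.476, -0.119], TCP at [0.625, 0, 0.201] pointing down, gripper open.
Joint ranges: [-3.01, 3.01], [-1.01, 2.22], [0.06, 2.58], [-1.02, 4.17], [0.09, 2.62], [-3.14, 3.14]. Speed limits (rad/s): [2.57, 2.57, 3.14, 3.14, 3.14, 3.14].

### API

Orientations are given as a unit quaternion [w, x, y, z].
In Python, from plant import manip gives the robot as it stands. The module is installed in compiled form; this text tells all that it offers.
- The arm moves only by the shell command python3 -m jog 'ROWS'. ROWS is a JSON object of lists of equal length, an entry for each row: "offset": the shift along the world's x, y, z in units of 50 mm (1.0 is 50 mm), a list of three; "angular": the turn, a rotation vector about the world's x, y, z in units of 6 degrees (1.0 is 6 degrees), a list of three; "jaw": the finger opening in mm, from 0 to 85.4. In form: {"offset": [[tx, ty, tz], ...], "angular": [[ax, ay, az], ...], "jaw": [jaw, ...]}. A call has 1 to 12 rows; each row shifts and turns the commanded pose from where the row before left it; what a row does not reach is not made up. A row lasts 1/10 s, in which the tool goes at most 50 mm and 8.59 degrees, less where a joint would pass 70% of its speed; a pose out of reach is approached as far as the arm can. A call is refused whole if a number of a shift passes 1 or a number of a turn 1, either way. A call with a gripper value outside its range is refused whole. The fingers move at their own pace and stop on an object; the grip force is fixed at half the most. Time passes only in rows, so rows that do not move let the fingers close. It gives the time, the measured TCP pose, the force and the opening at its end, in the units of the state.
- manip.state(): the state, without advancing time (a new reading comes with each control period).
- manip.grab_frame(name): name is "scene" or "side" or "wrist"; returns the picture (400x640x3 uint8, blue, green, red); there is no depth.
- manip.camera_model(name): a dict with "fx", "fy", "cx", "cy" (pixels), "rvec" (rotation vector, rad) and "tvec" (3), from world to camera coordinates, as OpenCV has them; the wrist camera has in their place "mount" (4x4, takes a point from camera to tool coordinates, whose origin is the TCP and whose axes are the tool frame's). Camera axes: x right, y down, z forward; pixel columns grow to the right and rows downward; lengths in m; the calibration is good to about 2 mm. The wrist camera is an equidistant fisheye: a pixel r from the principal point sees the ray r / f radians off the axis. A picture is of the moment at which its call begins: read the wrist's pose just before it. camera_model takes no time and is no camera call.
- manip.job_done(): hands the job in, once; it reports no verdict.
The state is a dict: "time": time; "joint_pos": joint angles; "joint_vel": joint speeds; "joint_efforts": joint torques, N m; "tool_pos": TCP position; "tool_rot": TCP orientation; "contact_force": force on the tool from outside, world axes, zero at the start; "ft_torque": the same for the moment, N m; "gripper_width": opening from 0.0 (shut) to 1.0 (fully open).
Only numpy, scipy, OpenCV 4.12 (cv2) and the standard library are available. Lean on these libraries where they do the work, as an engineer would, in place of code of your own. Each camera call takes 0.05 s, during which the arm holds its last target.

### The job

Pack the two flat cartons from the chopping board into the little wooden crate beside the spice jar: stand each carton upright on its short thin edge, on the crate floor, so that both cartons and the standing jar fit in side by side. The jar stands in the way, so shift it along to make room but keep it in the crate, upright; set the cartons down gently rather than dropping them, and leave the mug and the lemon where they are.

Things in the scene. Friction and masses are not known exactly. Their poses are not given: they have to be found in the camera images.
- crate: Small open beech crate, fixed, 88 x 129 x 70 mm. Inside 72 mm along its x, 113 mm along its y, 62 mm deep; walls 8 mm. Origin: centre of the underside; z up; inner floor at z = 8 mm, rim at 70 mm. Jar (44.6 mm), tall carton (34) and short carton (26) side by side along its y leave 8 mm of play. Its y is within 0.25 rad of world y. A tall cupboard side stands left of it at world y = 0.39 m.
- board_edge (a point): Middle of the left-hand (+y) top edge of a striped chopping board, flat, fixed, 345 x 245 mm, its top 19.5 mm up; x along the edge, within 0.1 rad of world x. The cartons lie across this edge about 0.13 m apart, left ends sticking out 30 to 65 mm, so a tilted gripper can pinch an end across its width. A wall cabinet hangs over the back (front x = 0.59 m, underside z = 0.61 m).
- tall_carton: Rigid closed carton, teal with a yellow band, 150 x 64 x 34 mm, about 0.24 kg, lying flat. Origin: centre of its large underside; x along the 150 mm (within 0.35 rad of world +y), y along the 64 mm, z along the 34 mm. To stand as wanted its x is vertical, either end up, its 34 mm thickness along the crate's y. Held by an end it can slip round in the fingers if swung fast.
- tall_carton_center (a point): Centre of the tall carton (17 mm above its origin along its z).
- short_carton: Rigid closed carton, orange with a dark red band, 120 x 60 x 26 mm, about 0.15 kg, lying flat. Origin: centre of its large underside; x along the 120 mm (within 0.35 rad of world +y), y along the 60 mm, z along the 26 mm. It must stand in the same way, its 26 mm thickness along the crate's y.
- short_carton_center (a point): Centre of the short carton (13 mm above its origin along its z).
- spice_jar: Glass spice jar, red cap, round, body 42 mm and cap 44.6 mm in diameter, 106 mm high (cap: top 21 mm), 0.11 kg, standing loose in the crate. Origin: centre of its underside; z up. At first its axis is 8 to 16 mm from the crate's middle toward the crate's +y end, leaving too little space on either side; shifted 18 to 26 mm on to the +y end wall it leaves room for both cartons.
- mug: White and green mug with a handle, 78 x 116 x 101 mm, a bystander behind the crate. Origin: centre of its underside.
- lemon: Lemon, 78 x 55 x 56 mm, a bystander behind the gap between crate and board. Origin: centre of its underside.
Not all that is in view belongs to the job. Of the things like the spice_jar, leave any that is green; of the rest the smaller one is meant.

How it is judged:
By the outcome, as a careful person would: the job done as asked, in the order asked, and still so for the second after the job is handed in, with the robot touching nothing.
It also fails if it takes over 72 s, if anything falls off the work surface, if the arm or the gripper's body presses on something with over 40 N, if the wrist force passes 120 N, or if a joint passes its speed limit or range.

## Working session

There is one attempt and no reset: what is moved stays moved. The work goes in short steps, Python scripts to look and compute and a shell command to move; the robot and the scene stay as the last step left them, time stands still between calls to the robot, and variables do not carry over. Pictures are saved under pics/ and viewed, and the job is handed in when it is done.

```bash
mkdir -p pics; python3 - <<'E'
from plant import manip
import cv2
s=manip.state()
print({k:(v if not hasattr(v,'tolist') else v.tolist()) for k,v in s.items()}, manip.grasp_offset)
for n in ["scene","side","wrist"]:
    im=manip.grab_frame(n); cv2.imwrite(f"pics/a_{n}.png",im)
    print(n,manip.camera_model(n))
E
```

```text
{'time': 0.0, 'joint_pos': [-0.11901795541356974, 0.05340804854639094, 1.6142959999107462, 4.089464782124231e-06, 1.476004273650736, -0.11899643773618218], 'joint_vel': [-0.00046109319174719244, 0.00013322881367091547, -0.00046824525134082776, -0.0023722351614230445, -0.0011846744793353346, 0.0013943077280105087], 'joint_efforts': [0.0002705549559323117, -39.36704993247986, -37.01756000518799, -0.00016277827853627969, 0.006935137789696455, -6.063935273914467e-06], 'tool_pos': [0.6243118376575213, 7.275512900686947e-05, 0.20013015982777185], 'tool_rot': [0.4995329947163362, -0.5004554911948986, 0.500594059585349, -0.4994163353660564], 'contact_force': [0.16787865071289468, 0.2210854843225925, -1.0037041830369677], 'ft_torque': [0.01218732566677854, 0.0010518733970160104, -0.015440656565007203], 'gripper_width': 0.9996105473644309} -0.0187
scene {'fx': 429.6786795938379, 'fy': 429.6786795938379, 'cx': 321.8873494151093, 'cy': 197.32289300365352, 'rvec': array([ 2.00549669, -0.00977048, -0.00450372]), 'tvec': array([-0.5491671 ,  0.08659996,  0.95206762])}
side {'fx': 398.329743477702, 'fy': 398.329743477702, 'cx': 313.67974247957306, 'cy': 201.40200500659893, 'rvec': array([ 2.25254139,  0.03672014, -0.01962551]), 'tvec': array([-0.54157855,  0.07562545,  0.88550359])}
wrist {'fx': 309.70691628693146, 'fy': 309.70691628693146, 'cx': 316.17725248412637, 'cy': 196.1196640956693, 'mount': array([[-9.40986144e-04,  9.62361372e-01,  2.71771418e-01,
        -6.84397231e-02],
       [ 3.78628982e-04, -2.71771176e-01,  9.62361826e-01,
        -1.71849370e-01],
       [ 9.99999486e-01,  1.00846968e-03, -1.08644996e-04,
        -9.75987552e-04],
       [ 0.00000000e+00,  0.00000000e+00,  0.00000000e+00,
         1.00000000e+00]])}
```

View pics/a_scene.png

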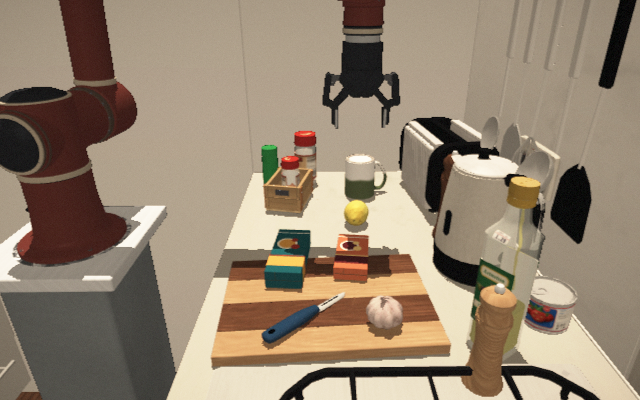

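View pics/a_side.png

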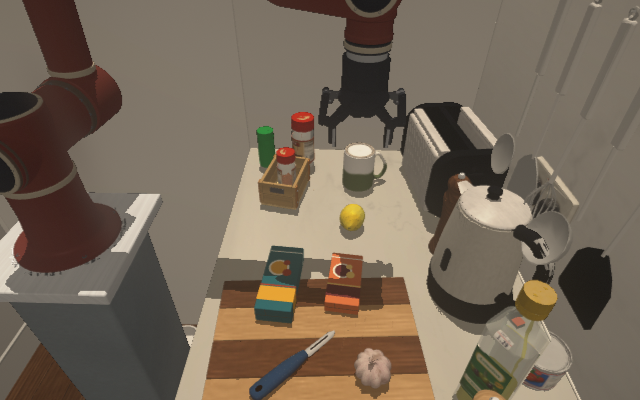

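View pics/a_wrist.png

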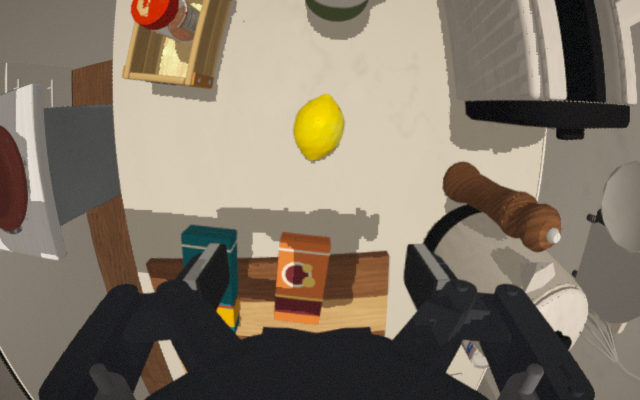

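```bash
cat > h.py <<'E'
import numpy as np, cv2
from scipy.spatial.transform import Rotation as R
from scipy.optimize import least_squares
from plant import manip
def pose(st):
    w,x,y,z=st["tool_rot"]; return R.from_quat([x,y,z,w]).as_matrix(),np.array(st["tool_pos"])
CM={n:manip.camera_model(n) for n in("scene","side","wrist")}
def cam(n,st=None):
    c=CM[n]
    if n=="wrist":
        Rt,p=pose(st); M=c["mount"]; Rw=Rt@M[:3,:3]; return Rw.T, Rt@M[:3,3]+p
    Rc=cv2.Rodrigues(c["rvec"])[0]; return Rc,-Rc.T@c["tvec"]
def ray(n,uv,st=None):
    c=CM[n]; Rc,o=cam(n,st); a=(uv[0]-c["cx"])/c["fx"]; b=(uv[1]-c["cy"])/c["fy"]
    if n=="wrist":
        r=np.hypot(a,b); d=np.array([np.sin(r)*a/r,np.sin(r)*b/r,np.cos(r)])
    else: d=np.array([a,b,1.]); d/=np.linalg.norm(d)
    return o,Rc.T@d
def proj(n,P,st=None):
    c=CM[n]; Rc,o=cam(n,st); q=(np.atleast_2d(P)-o)@Rc.T
    if n=="wrist":
        rr=np.hypot(q[:,0],q[:,1]); th=np.arctan2(rr,q[:,2]); k=th/rr
    else: k=1/q[:,2]
    return np.c_[c["cx"]+c["fx"]*k*q[:,0],c["cy"]+c["fy"]*k*q[:,1]]
def onz(n,uv,z,st=None):
    o,d=ray(n,uv,st); return o+d*(z-o[2])/d[2]
def crop(im,x0,y0,x1,y1,k,out,grid=20):
    c=cv2.resize(im[y0:y1,x0:x1],None,fx=k,fy=k,interpolation=cv2.INTER_CUBIC)
    for x in range((x0//grid+1)*grid,x1,grid):
        cv2.line(c,((x-x0)*k,0),((x-x0)*k,6),(255,0,255),1); cv2.putText(c,str(x),((x-x0)*k+2,10),0,.35,(255,0,255),1)
    for y in range((y0//grid+1)*grid,y1,grid):
        cv2.line(c,(0,(y-y0)*k),(6,(y-y0)*k),(255,0,255),1); cv2.putText(c,str(y),(2,(y-y0)*k-2),0,.35,(255,0,255),1)
    cv2.imwrite(out,c)
E
python3 - <<'E'
from h import *
for n in("scene","side"): print(n,cam(n)[1])
a=cv2.imread("pics/a_side.png");crop(a,240,105,400,225,5,"pics/b1.png")
crop(a,200,230,440,400,3,"pics/b2.png")
a=cv2.imread("pics/a_wrist.png");crop(a,110,0,250,100,5,"pics/b3.png")
crop(a,130,210,400,340,2,"pics/b4.png")
E
```

```text
scene [ 0.54875219 -0.82972629  0.47533371]
side [ 0.56355678 -0.62133671  0.61602564]
```

View pics/b1.png

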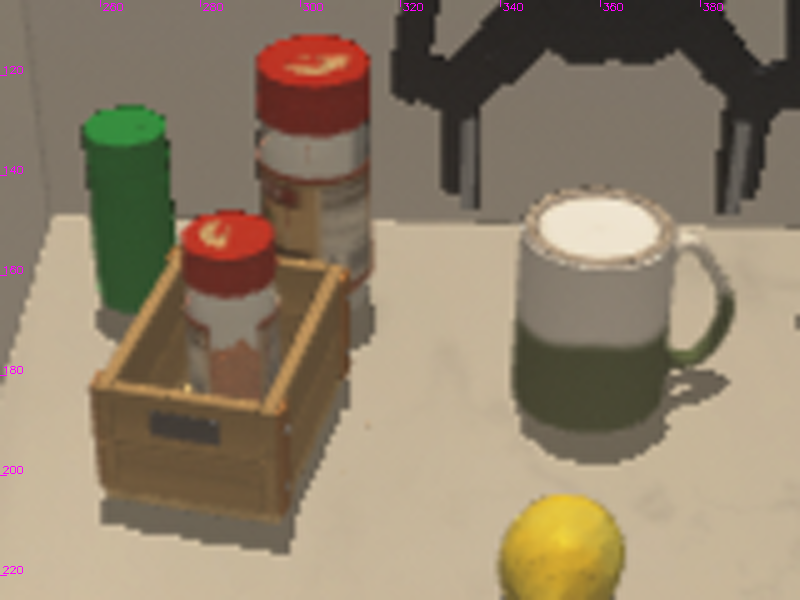

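View pics/b2.png

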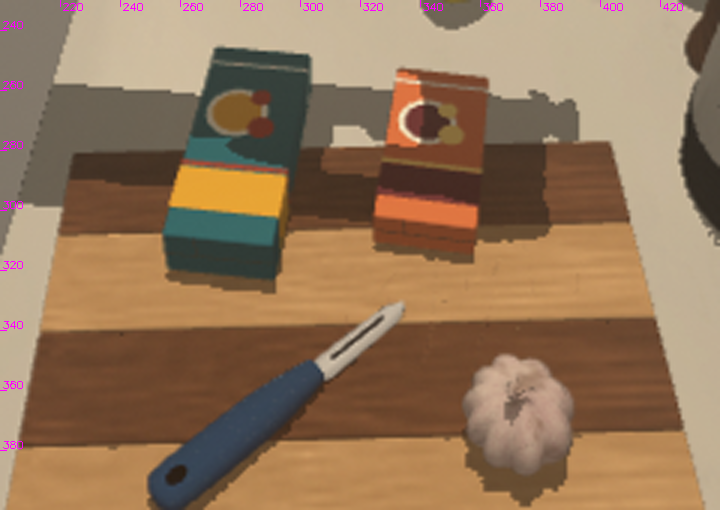

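View pics/b3.png

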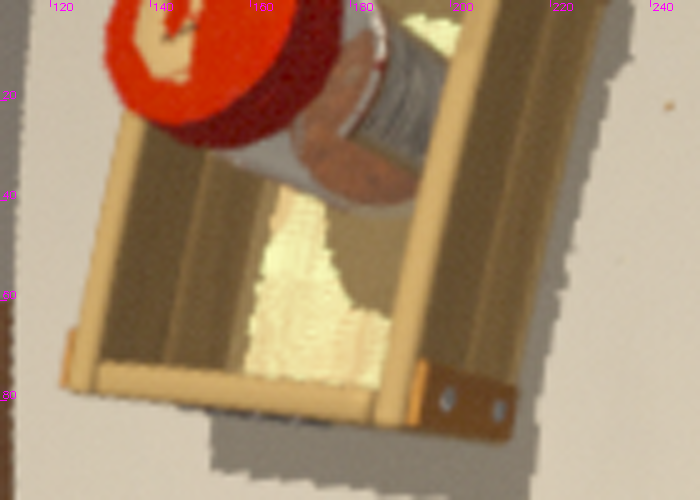

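View pics/b4.png

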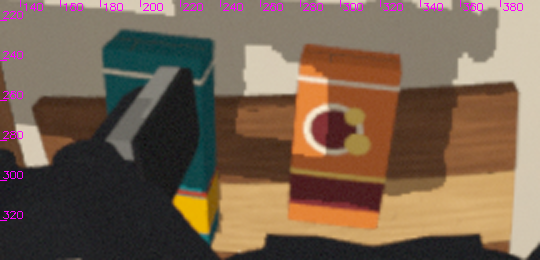

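```bash
cat >> h.py <<'E'
def fit(L,W,z,obs,x0):
    """obs: list of (cam,uv,(sx,sy),st)  -> centre x,y,yaw ; L along y-ish local axis"""
    def P(p,s):
        u=np.array([np.cos(p[2]),np.sin(p[2])]); v=np.array([-u[1],u[0]])
        return np.r_[p[:2]+s[0]*W/2*u+s[1]*L/2*v,z]
    f=lambda p: np.concatenate([proj(n,P(p,s),st)[0]-uv for n,uv,s,st in obs])
    r=least_squares(f,x0,loss="soft_l1"); return r.x, f(r.x).reshape(-1,2).round(1)
E
python3 - <<'E'
from h import *
st=manip.state()
S="side"
def show(n,r): print(n,r[0].round(4),r[1].tolist())
q=lambda pts: [(S,p,s,None) for p,s in pts]
show("tall",fit(.150,.064,.0535,q([((272,246.7),(-1,1)),((303.3,249),(1,1)),((293.3,311.7),(1,-1)),((255.3,309),(-1,-1))]),[.45,0,0]))
show("short",fit(.120,.060,.0455,q([((332.7,253.3),(-1,1)),((362.7,256),(1,1)),((359,307.3),(1,-1)),((325,305.3),(-1,-1))]),[.58,0,0]))
show("crate",fit(.129,.088,.070,q([((259,180),(-1,-1)),((297,185.6),(1,-1)),((309.6,158.6),(1,1)),((274.4,156.6),(-1,1))]),[.42,.25,0]))
w=lambda pts: [("wrist",p,s,st) for p,s in pts]
show("crate w+s",fit(.129,.088,.070,q([((309.6,158.6),(1,1)),((259,180),(-1,-1)),((297,185.6),(1,-1))])+w([((125,77.6),(-1,-1)),((192,85),(1,-1))]),[.42,.25,0]))
show("short w",fit(.120,.060,.0455,w([((283,232),(-1,1)),((331,238),(1,1)),((319,324),(1,-1)),((274,320),(-1,-1))]),[.58,0,0]))
print([onz(S,p,.0195).round(4) for p in((225,281.7),(404,277.3))])
# jar cap: centre of top ellipse
o,d=ray(S,(285,151.5)); print("jar top side",onz(S,(285.4,152),.114).round(4))
print("lemon",onz(S,(352,217),.028).round(3), "mug",onz(S,(360,150),.101).round(3))
E
```

```text
tall [ 0.4882 -0.1469 -0.0661] [[-0.4, -1.0], [0.5, -1.0], [-0.1, 0.9], [0.1, 0.4]]
short [ 0.604  -0.142  -0.1074] [[-0.6, 0.0], [0.1, 0.5], [0.6, 0.5], [-0.2, -1.6]]
crate [ 0.4673  0.1738 -0.1773] [[0.5, 2.0], [-0.6, 1.1], [-0.8, -2.0], [0.9, -3.8]]
crate w+s [ 0.4686  0.1722 -0.2103] [[0.4, -1.2], [0.3, 1.9], [-1.1, 1.8], [-0.9, -0.2], [0.6, -0.2]]
short w [ 0.6049 -0.131  -0.1212] [[-2.5, 1.1], [1.4, 1.1], [0.2, -3.4], [-0.1, -4.4]]
[array([ 0.3775, -0.1348,  0.0195]), array([ 0.7195, -0.1131,  0.0195])]
jar top side [0.4693 0.1794 0.114 ]
lemon [0.626 0.05  0.028] mug [0.648 0.215 0.101]
```

```bash
python3 -m jog '{"offset":[[-0.6,0.4,0.25],[-0.6,0.4,0.25],[-0.6,0.4,0.25],[-0.6,0.4,0.25],[-0.6,0.4,0],[0,0,0],[0,0,0]],"angular":[[0,0,0],[0,0,0],[0,0,0],[0,0,0],[0,0,0],[0,0,0],[0,0,0]],"jaw":[85,85,85,85,85,85,85]}'
cat > snap.py <<'E'
import sys,json
from h import *
st=manip.state(); tag=sys.argv[1]; n=sys.argv[2]
im=manip.grab_frame(n); cv2.imwrite(f"pics/{tag}.png",im)
json.dump({k:(v.tolist() if hasattr(v,'tolist') else v) for k,v in st.items()},open(f"pics/{tag}.json","w"))
print(st["time"],np.round(st["tool_pos"],4),np.round(pose(st)[0].T,3).tolist(),"F",np.round(st["contact_force"],1),"T",np.round(st["ft_torque"],2),"w",round(st["gripper_width"],3),"q",np.round(st["joint_pos"],2))
E
python3 snap.py c wrist
```

```text
time: 0.85
tool_pos: [0.4748, 0.1002, 0.2513]
tool_rot: [0.5, -0.5, 0.5, -0.5]
contact_force: [-0.5, 0.4, 0.6]
gripper_width: 1.001
0.85 [0.4748 0.1002 0.2513] [[0.001, -1.0, 0.0], [0.001, -0.0, -1.0], [1.0, 0.001, 0.001]] F [-0.5  0.4  0.6] T [0.02 0.02 0.03] w 1.001 q [ 0.05 -0.32  1.87 -0.    1.59  0.05]
```

View pics/c.png

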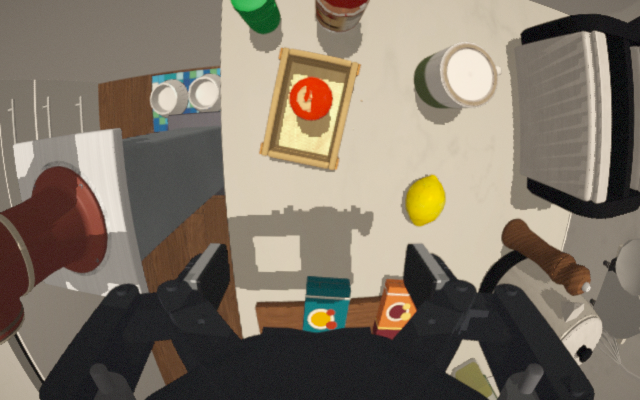

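```bash
python3 - <<'E'
from h import *
a=cv2.imread("pics/c.png");crop(a,250,35,375,175,5,"pics/c1.png",10)
crop(a,240,260,440,345,4,"pics/c2.png",10)
E
```

```text
(no output)
```

View pics/c1.png

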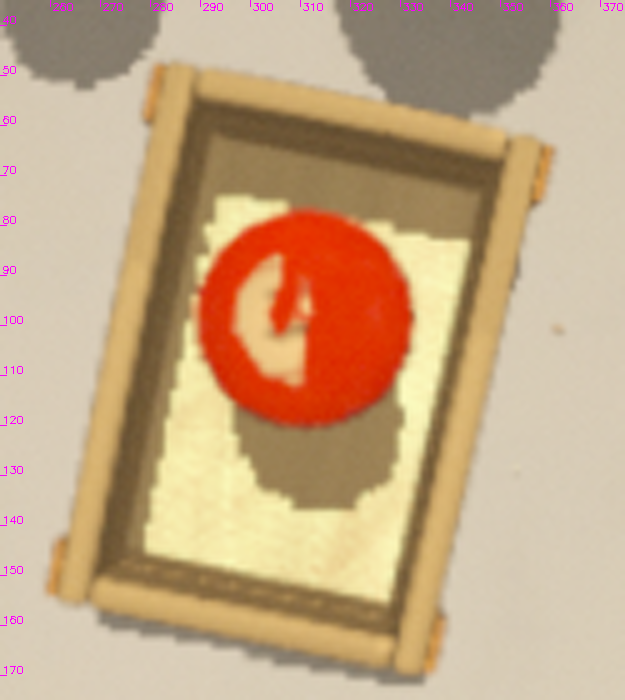

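View pics/c2.png

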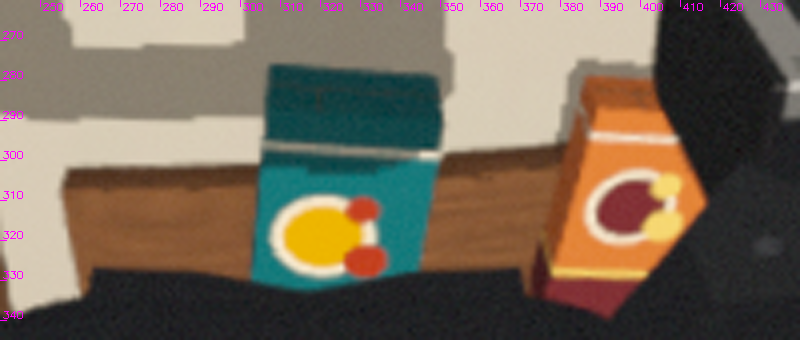

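```bash
python3 - <<'E'
from h import *
import json
st=json.load(open("pics/c.json"))
w=lambda pts: [("wrist",p,s,st) for p,s in pts]
C=((-1,1),(1,1),(1,-1),(-1,-1))
show=lambda n,r: print(n,r[0].round(4),r[1].tolist())
show("outer",fit(.129,.088,.07,w(zip([(282.4,48),(358,62.6),(335,169.4),(262,155)],C)),[.47,.17,-.2]))
r=fit(.113,.072,.07,w(zip([(288,54.6),(350,67),(329,162.6),(269.4,150)],C)),[.47,.17,-.2]);show("inner",r)
j=onz("wrist",(311.2,98.6),.114,st); print("jar",j.round(4))
c=r[0]; d=(j-np.r_[c[:2],0])[:2]; print("jar local",d@[np.cos(c[2]),np.sin(c[2])],d@[-np.sin(c[2]),np.cos(c[2])])
print("jar r",np.linalg.norm(onz("wrist",(332.6,98.6),.114,st)-j))
# tall far top edge, orange far edge
for nm,z,pts in(("tall",.0535,[(306,297),(348,300)]),("short",.0455,[(386.5,294.5),(408,296.5)]),("edge",.0195,[(257,303.5),(382,297)])):
    print(nm,[onz("wrist",p,z,st).round(4).tolist() for p in pts])
E
```

```text
outer [ 0.4657  0.1716 -0.1985] [[-0.3, -1.4], [0.8, -0.9], [0.3, 1.2], [-0.9, 1.1]]
inner [ 0.4655  0.1716 -0.2041] [[-0.3, -0.4], [0.5, -0.1], [0.5, 0.1], [-0.9, 0.4]]
jar [0.4688 0.1808 0.114 ]
jar local 0.0013941500126167473 0.009689315945805266
jar r 0.021042204755285072
tall [[0.4597, -0.085, 0.0535], [0.5199, -0.0908, 0.0535]]
short [[0.578, -0.0888, 0.0455], [0.6122, -0.0947, 0.0455]]
edge [[0.3799, -0.1236, 0.0195], [0.5783, -0.111, 0.0195]]
```

```bash
python3 - <<'E'
from h import *
import json
st=json.load(open("pics/c.json"))
# big jar: find axis xy,height from side base/top & wrist
o,d=ray("side",(302.5,118))
for y in(.28,.30,.32,.34): 
    P=o+d*(y-o[1])/d[1]; print(P.round(3),proj("wrist",P,st).round(0)[0], proj("side",[P[0],P[1],0])[0].round(0))
o,d=ray("side",(265,131))
for y in(.28,.30,.32,.34): 
    P=o+d*(y-o[1])/d[1]; print("g",P.round(3),proj("wrist",P,st).round(0)[0], proj("side",[P[0],P[1],0])[0].round(0))
E
```

```text
[0.505 0.28  0.151] [352.  -9.] [304. 168.]
[0.504 0.3   0.141] [349. -23.] [303. 164.]
[0.502 0.32  0.131] [346. -36.] [303. 160.]
[0.501 0.34  0.12 ] [343. -48.] [303. 156.]
g [0.408 0.28  0.113] [251.   7.] [268. 168.]
g [0.404 0.3   0.102] [251.  -7.] [268. 164.]
g [0.401 0.32  0.091] [250. -19.] [268. 160.]
g [0.398 0.34  0.079] [250. -29.] [267. 156.]
```

```bash
python3 -m jog '{"offset":[[-0.06,0.8,0],[-0.06,0.81,0],[0,0,-0.6],[0,0,-0.7],[0,0,-0.7],[0,0,-0.7],[0,0,-0.62],[0,0,0],[0,0,0]],"angular":[[0,0,-0.97],[0,0,-0.97],[0,0,0],[0,0,0],[0,0,0],[0,0,0],[0,0,0],[0,0,0],[0,0,0]],"jaw":[85,85,85,85,85,85,85,85,85]}'; python3 snap.py d wrist; python3 snap.py d2 side; python3 -c "
from h import *
crop(cv2.imread('pics/d2.png'),220,90,380,210,5,'pics/d3.png')"
```

```text
time: 1.8
tool_pos: [0.4693, 0.18, 0.0851]
tool_rot: [0.446, -0.447, 0.549, -0.548]
contact_force: [0.2, -0.3, 0.5]
gripper_width: 0.993
1.8 [0.4693 0.18   0.0851] [[-0.203, -0.979, 0.001], [-0.002, -0.0, -1.0], [0.979, -0.203, -0.002]] F [ 0.2 -0.3  0.5] T [-0.04 -0.01 -0.02] w 0.993 q [ 0.22 -0.14  2.   -0.    1.28  0.42]
1.85 [0.4704 0.1803 0.0867] [[-0.203, -0.979, -0.001], [0.001, 0.0, -1.0], [0.979, -0.203, 0.001]] F [0.8 0.8 0.9] T [ 0.05 -0.03  0.04] w 0.998 q [ 0.22 -0.14  2.   -0.    1.28  0.42]
```

View pics/d.png

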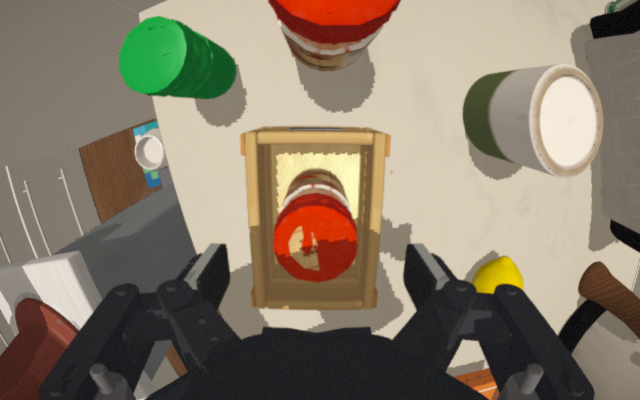

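View pics/d3.png

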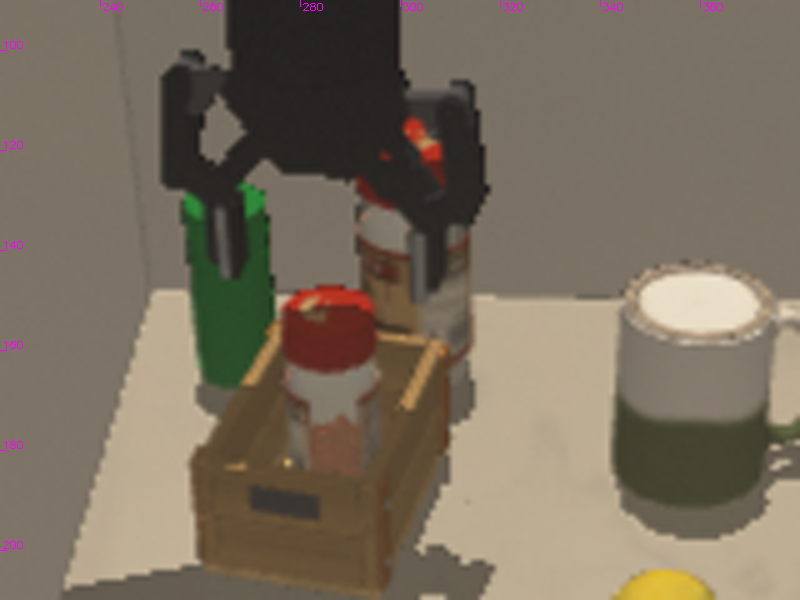

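```bash
python3 - <<'E'
from h import *
import json
st=json.load(open("pics/d.json"))
Rm,p=pose(st)
j=onz("wrist",(315.5,244),.114,st); print("jar",j, Rm.T@(j-p))
for z in(.085,.098,.114): print(z,proj("side",[p[0],p[1],z]),proj("wrist",[p[0],p[1],z],st), proj("side",[.4688,.1808,z]))
print(proj("side",[p+Rm@[0,-.013,.042],p+Rm@[0,-.013,-.042]]))
C=((-1,1),(1,1),(1,-1),(-1,-1))
c=np.array([.4655,.1716]);u=np.array([.979,-.2016]);v=np.array([.2016,.979])
for s in C: P=np.r_[c+s[0]*.044*u+s[1]*.0645*v,.07]; print(s,proj("side",P).round(1),proj("wrist",P,st).round(1),proj("scene",P).round(1))
E
```

```text
jar [0.46872549 0.18288402 0.114     ] [-0.00271529 -0.02892286 -0.00120173]
0.085 [[285.98688441 162.1696981 ]] [[317.63342208 227.89047   ]] [[285.80834152 161.97507036]]
0.098 [[285.73977542 157.60331728]] [[317.69125336 236.49632526]] [[285.55986585 157.41017398]]
0.114 [[285.42973127 151.8739443 ]] [[317.77326245 248.86732016]] [[285.24811111 151.68273989]]
[[302.76267042 159.84920927]
 [269.00467846 155.33664236]]
(-1, 1) [[275.2 153.1]] [[242.5 133.1]] [[278.5 166. ]]
(1, 1) [[308.6 157.4]] [[386.3 133. ]] [[310.7 168.1]]
(1, -1) [[294.7 187.5]] [[373.5 310.4]] [[298.7 187.5]]
(-1, -1) [[258.1 182.2]] [[256.  310.2]] [[263.1 184.8]]
```

```bash
python3 - <<'E'
from h import *
import json
st=json.load(open("pics/d.json"))
Rm,p=pose(st)
for b in (0,-.013,-.0187,-.0317,-.04):print(b,proj("wrist",[p+Rm@[0,b,.0427],p+Rm@[0,b,-.0427],],st).round(0).tolist(),proj("wrist",[p+Rm@[-.011,b,.0427],p+Rm@[.011,b,.0427]],st).round(0).tolist(),proj("side",[p+Rm@[0,b,.042],p+Rm@[0,b,-.042]]).round(0).tolist())
p=np.array([.6243,0,.2001])
for b in (0,.013,.03): print(proj("side",[p+[.042,0,b],p+[-.042,0,b]]).round(0).tolist())
E
```

```text
0 [[388.0, 227.0], [247.0, 227.0]] [[389.0, 210.0], [387.0, 244.0]] [[303.0, 164.0], [269.0, 160.0]]
-0.013 [[393.0, 236.0], [242.0, 236.0]] [[394.0, 218.0], [391.0, 253.0]] [[303.0, 160.0], [269.0, 155.0]]
-0.0187 [[395.0, 240.0], [240.0, 240.0]] [[397.0, 221.0], [393.0, 258.0]] [[303.0, 158.0], [269.0, 153.0]]
-0.0317 [[401.0, 250.0], [235.0, 250.0]] [[403.0, 230.0], [399.0, 269.0]] [[303.0, 153.0], [268.0, 149.0]]
-0.04 [[405.0, 257.0], [231.0, 257.0]] [[408.0, 237.0], [403.0, 276.0]] [[303.0, 150.0], [268.0, 146.0]]
[[380.0, 166.0], [335.0, 165.0]]
[[381.0, 160.0], [335.0, 159.0]]
[[382.0, 152.0], [336.0, 151.0]]
```

```bash
python3 -c "
from h import *
crop(cv2.imread('pics/d.png'),150,200,480,330,2,'pics/d4.png')"
```

```text
(no output)
```

View pics/d4.png

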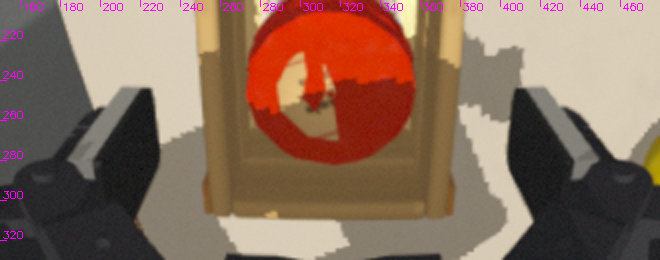

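```bash
python3 -m jog '{"offset":[[0,0,0],[0,0,0],[0,0,0],[0,0,0]],"angular":[[0,0,0],[0,0,0],[0,0,0],[0,0,0]],"jaw":[52,52,52,52]}'; python3 snap.py e wrist; python3 snap.py e2 side; python3 -c "
from h import *
crop(cv2.imread('pics/e2.png'),220,90,380,210,5,'pics/e3.png')
crop(cv2.imread('pics/e.png'),150,200,480,330,2,'pics/e4.png')"
```

```text
time: 2.3
tool_pos: [0.4692, 0.1806, 0.0859]
tool_rot: [-0.447, 0.446, -0.548, 0.548]
contact_force: [-0.1, -0.2, 0.1]
gripper_width: 0.608
2.3 [0.4692 0.1806 0.0859] [[-0.202, -0.979, -0.0], [0.001, 0.0, -1.0], [0.979, -0.202, 0.001]] F [-0.1 -0.2  0.1] T [ 0.02 -0.01 -0.01] w 0.608 q [ 0.22 -0.14  2.    0.    1.28  0.42]
2.35 [0.4691 0.1806 0.0857] [[-0.202, -0.979, -0.0], [0.001, 0.0, -1.0], [0.979, -0.202, 0.0]] F [0.5 0.2 0.2] T [-0.03  0.06  0.04] w 0.604 q [ 0.22 -0.14  2.   -0.    1.28  0.42]
```

View pics/e3.png

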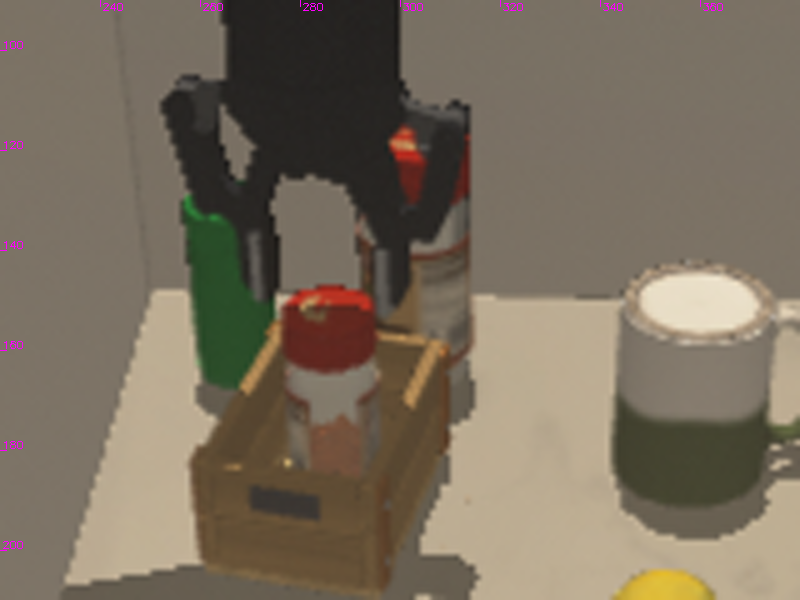

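View pics/e4.png

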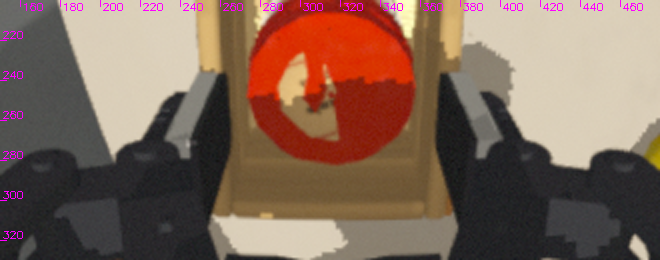

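```bash
python3 - <<'E'
from h import *
import json
st=json.load(open("pics/e.json"))
Rm,p=pose(st)
for b in (-.01,-.02,-.03,-.04):print(b,proj("wrist",[p+Rm@[-.011,b,.026],p+Rm@[.011,b,.026]],st).round(0).tolist(),proj("side",[p+Rm@[0,b,.026],p+Rm@[0,b,-.026]]).round(0).tolist())
print(proj("wrist",[p+Rm@[x,y,.026] for x in(-.011,.011) for y in(-.025,-.05)],st).round())
E
```

```text
-0.01 [[364.0, 216.0], [362.0, 252.0]] [[296.0, 160.0], [275.0, 157.0]]
-0.02 [[367.0, 222.0], [365.0, 259.0]] [[296.0, 156.0], [275.0, 153.0]]
-0.03 [[370.0, 229.0], [367.0, 268.0]] [[296.0, 152.0], [275.0, 150.0]]
-0.04 [[374.0, 237.0], [370.0, 278.0]] [[296.0, 149.0], [275.0, 146.0]]
[[369. 226.]
 [377. 246.]
 [366. 264.]
 [374. 288.]]
```

```bash
python3 -m jog '{"offset":[[0,0.03,-0.17],[0,0,-0.17],[0,0,0],[0,0,0]],"angular":[[0,0,0],[0,0,0],[0,0,0],[0,0,0]],"jaw":[54,54,54,54]}'; python3 snap.py f wrist; python3 snap.py f2 side; python3 -c "
from h import *
crop(cv2.imread('pics/f2.png'),220,90,380,210,5,'pics/f3.png')"
```

```text
time: 2.8
tool_pos: [0.4684, 0.1819, 0.0675]
tool_rot: [0.446, -0.447, 0.548, -0.548]
contact_force: [0.0, 0.1, -0.1]
gripper_width: 0.632
2.8 [0.4684 0.1819 0.0675] [[-0.202, -0.979, 0.001], [-0.002, -0.0, -1.0], [0.979, -0.202, -0.002]] F [ 0.   0.1 -0.1] T [ 0.01 -0.03  0.04] w 0.632 q [ 0.22 -0.12  2.01 -0.    1.25  0.43]
2.85 [0.4688 0.182  0.068 ] [[-0.202, -0.979, 0.0], [-0.001, -0.0, -1.0], [0.979, -0.202, -0.001]] F [0.5 0.2 0.3] T [ 0.05 -0.06  0.02] w 0.629 q [ 0.22 -0.12  2.01 -0.    1.25  0.43]
```

View pics/f3.png

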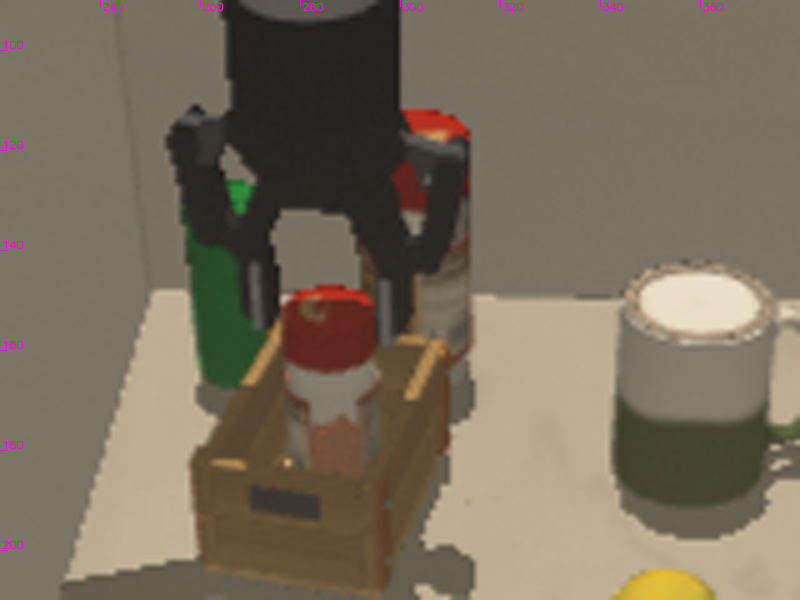

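View pics/f.png

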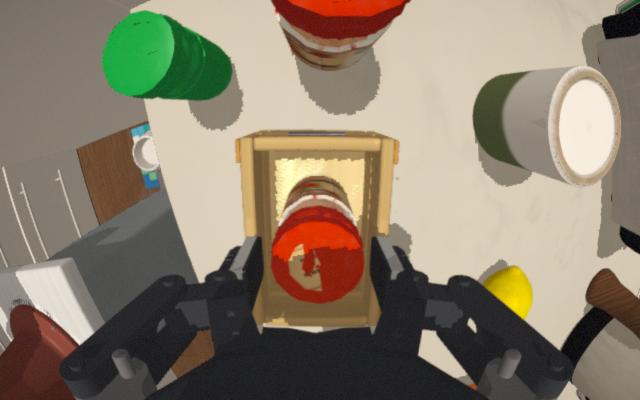

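```bash
python3 -m jog '{"offset":[[0,0,0],[0,0,0],[0,0,0],[0,0,0],[0,0,0]],"angular":[[0,0,0],[0,0,0],[0,0,0],[0,0,0],[0,0,0]],"jaw":[38,38,38,38,38]}'; python3 snap.py g2 side; python3 -c "
from h import *
crop(cv2.imread('pics/g2.png'),220,90,380,210,5,'pics/g3.png')"
```

```text
time: 3.4
tool_pos: [0.4696, 0.1821, 0.0691]
tool_rot: [-0.447, 0.446, -0.548, 0.548]
contact_force: [0.6, 1.2, 4.2]
gripper_width: 0.491
3.4 [0.4696 0.1821 0.0691] [[-0.202, -0.979, -0.001], [0.001, 0.0, -1.0], [0.979, -0.202, 0.001]] F [0.6 1.2 4.2] T [-0.05 -0.04  0.01] w 0.491 q [ 0.22 -0.12  2.01  0.    1.25  0.43]
```

View pics/g3.png

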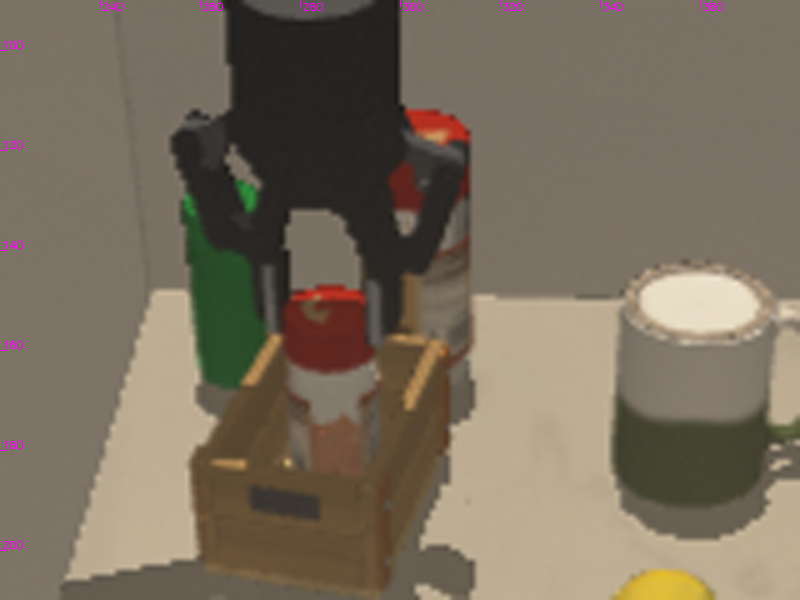

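```bash
python3 -m jog '{"offset":[[0.02,0.1,0],[0.02,0.1,0],[0.02,0.1,0],[0.02,0.1,0],[0,0,0]],"angular":[[0,0,0],[0,0,0],[0,0,0],[0,0,0],[0,0,0]],"jaw":[38,38,38,38,38]}'; python3 snap.py h wrist;  python3 snap.py h2 side; python3 -c "
from h import *
crop(cv2.imread('pics/h2.png'),220,90,380,210,5,'pics/h3.png')"
```

```text
time: 3.95
tool_pos: [0.474, 0.2016, 0.07]
tool_rot: [-0.447, 0.447, -0.547, 0.549]
contact_force: [-1.9, -3.1, 9.3]
gripper_width: 0.494
3.95 [0.474  0.2016 0.07  ] [[-0.201, -0.98, 0.002], [0.001, -0.002, -1.0], [0.98, -0.201, 0.002]] F [-1.9 -3.1  9.3] T [-0.77  0.34 -0.04] w 0.494 q [ 0.26 -0.09  1.98 -0.    1.25  0.46]
4.0 [0.4739 0.2014 0.07  ] [[-0.201, -0.98, 0.002], [0.001, -0.002, -1.0], [0.98, -0.201, 0.002]] F [-2.1 -3.4  9.1] T [-0.8   0.33  0.  ] w 0.491 q [ 0.26 -0.09  1.98 -0.    1.25  0.46]
```

View pics/h3.png

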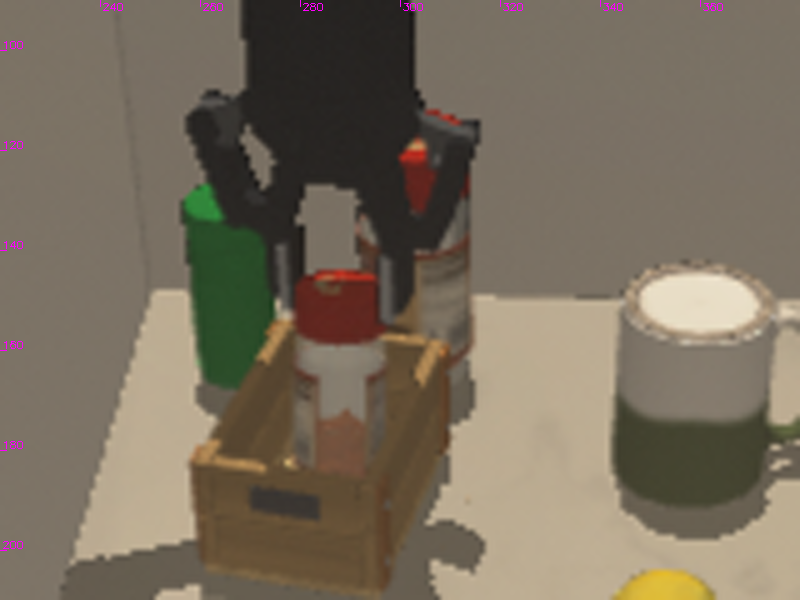

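View pics/h.png

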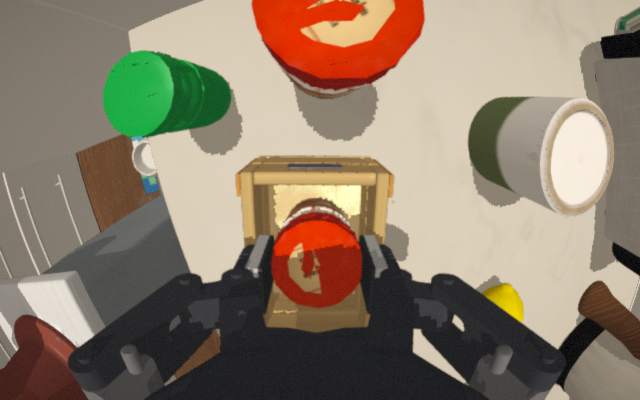

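```bash
python3 - <<'E'
from h import *
import json
c=np.array([.4655,.1716]);u=np.array([.979,-.2016]);v=np.array([.2016,.979])
for f,px in(("f",(317.5,256)),("h",(317,263))):
    st=json.load(open(f"pics/{f}.json")); j=onz("wrist",px,.114,st)[:2]-c; print(f,j@u,j@v)
    for s in((-1,1),(1,1)): print(proj("wrist",np.r_[c+s[0]*.036*u+s[1]*.0565*v,.07],st).round(0), end=' ')
    for s in((-1,1),(1,1)): print(proj("wrist",np.r_[c+s[0]*.044*u+s[1]*.0645*v,.07],st).round(0), end=' ')
    p=np.array(st["tool_pos"])[:2]-c; print("tcp",p@u,p@v)
crop(cv2.imread('pics/h.png'),220,140,420,340,4,'pics/h4.png')
E
```

```text
f 0.0005471808446205167 0.015467450608144338
[[252. 152.]] [[381. 152.]] [[238. 138.]] [[395. 139.]] tcp 0.0007339880170966487 0.01065568855514935
h 0.0016851518801469262 0.030981278949851494
[[252. 187.]] [[376. 187.]] [[238. 173.]] [[390. 173.]] tcp 0.002236336029213546 0.031031284314530467
```

View pics/h4.png

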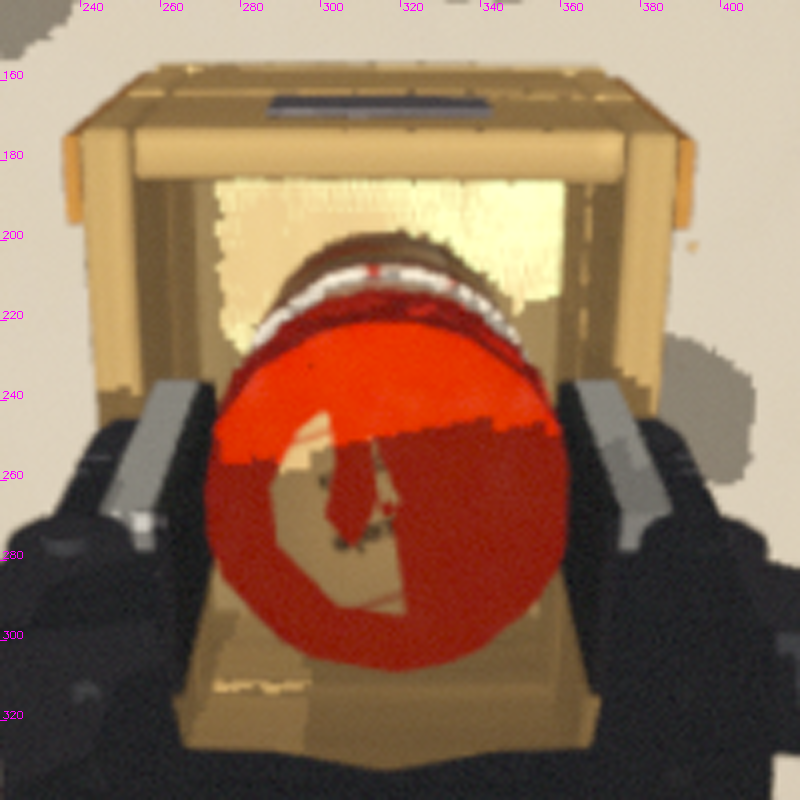

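```bash
python3 -m jog '{"offset":[[0,0,0.03],[0.006,0.03,0],[0.006,0.03,0],[0,0,0]],"angular":[[0,0,0],[0,0,0],[0,0,0],[0,0,0]],"jaw":[38,38,38,38]}'; python3 snap.py i wrist;  python3 -c "
from h import *
crop(cv2.imread('pics/i.png'),220,140,420,340,4,'pics/i4.png')"
```

```text
time: 4.45
tool_pos: [0.4737, 0.2048, 0.0701]
tool_rot: [-0.447, 0.447, -0.548, 0.548]
contact_force: [-0.3, -2.1, 5.2]
gripper_width: 0.493
4.45 [0.4737 0.2048 0.0701] [[-0.202, -0.979, 0.001], [0.0, -0.001, -1.0], [0.979, -0.202, 0.0]] F [-0.3 -2.1  5.2] T [-0.65  0.06  0.01] w 0.493 q [ 0.26 -0.09  1.98 -0.    1.25  0.47]
```

View pics/i4.png

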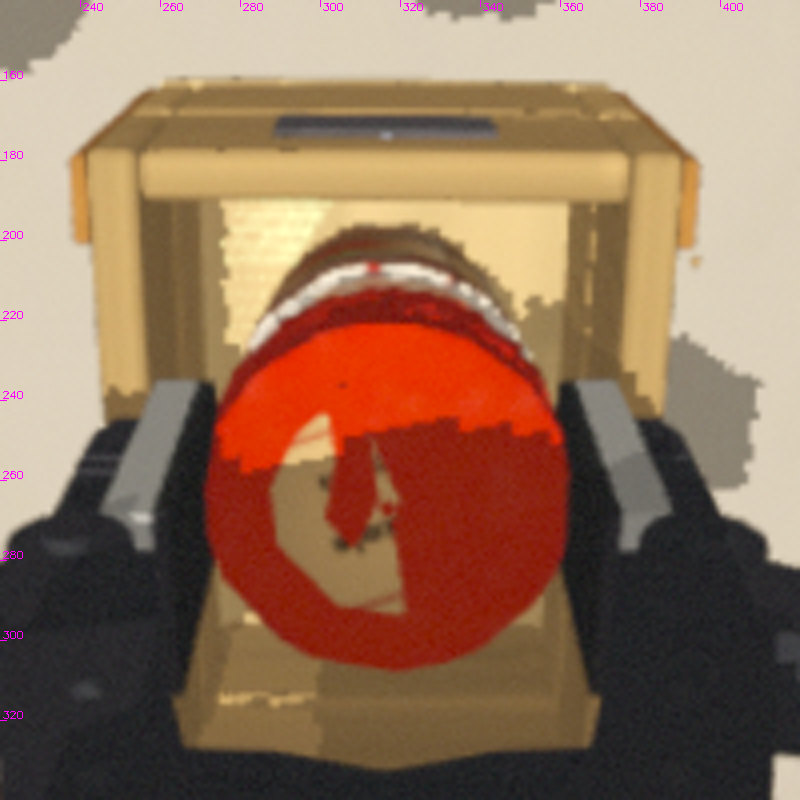

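```bash
python3 -m jog '{"offset":[[0.006,0.03,0],[0.006,0.03,0],[0,0,0]],"angular":[[0,0,0],[0,0,0],[0,0,0]],"jaw":[38,38,38]}'
```

```text
time: 4.8
tool_pos: [0.4742, 0.2074, 0.07]
tool_rot: [-0.446, 0.447, -0.548, 0.548]
contact_force: [-1.1, -3.9, 5.7]
gripper_width: 0.494
```

```bash
python3 -m jog '{"offset":[[0.008,0.04,0],[0,0,0]],"angular":[[0,0,0],[0,0,0]],"jaw":[38,38]}';python3 -m jog '{"offset":[[0.008,0.04,0],[0,0,0]],"angular":[[0,0,0],[0,0,0]],"jaw":[38,38]}'; python3 snap.py j wrist;  python3 -c "
from h import *
crop(cv2.imread('pics/j.png'),220,140,420,340,4,'pics/j4.png')"
```

```text
time: 5.0
tool_pos: [0.4746, 0.2092, 0.0701]
tool_rot: [-0.446, 0.447, -0.547, 0.549]
contact_force: [-1.6, -4.5, 5.2]
gripper_width: 0.498
time: 5.2
tool_pos: [0.475, 0.2115, 0.0699]
tool_rot: [-0.446, 0.447, -0.548, 0.548]
contact_force: [-0.5, -3.6, 5.4]
gripper_width: 0.492
5.2 [0.475  0.2115 0.0699] [[-0.201, -0.98, 0.002], [-0.0, -0.002, -1.0], [0.98, -0.201, 0.0]] F [-0.5 -3.6  5.4] T [-0.94  0.1   0.02] w 0.492 q [ 0.28 -0.08  1.97 -0.    1.25  0.48]
```

View pics/j4.png

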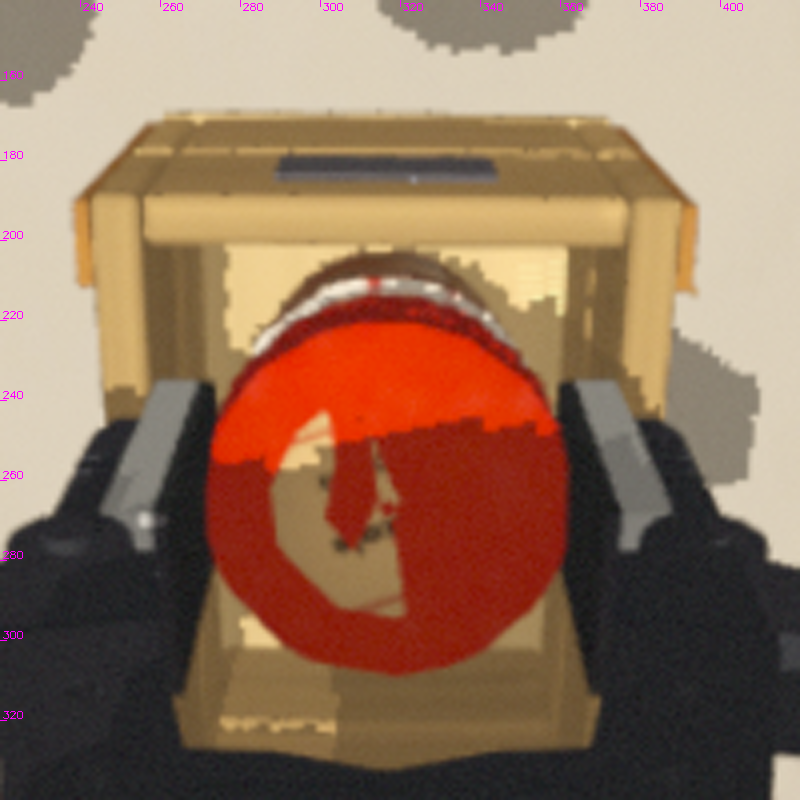

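```bash
python3 -m jog '{"offset":[[-0.01,-0.05,0],[-0.01,-0.05,0],[-0.004,-0.02,0],[0,0,0]],"angular":[[0,0,0],[0,0,0],[0,0,0],[0,0,0]],"jaw":[38,38,38,38]}'; python3 snap.py k wrist; python3 snap.py k1 side; python3 -c "
from h import *
crop(cv2.imread('pics/k.png'),220,140,420,340,4,'pics/k4.png')
crop(cv2.imread('pics/k1.png'),240,110,340,220,6,'pics/k5.png',10)"
```

```text
time: 5.65
tool_pos: [0.4739, 0.2062, 0.07]
tool_rot: [0.447, -0.446, 0.548, -0.548]
contact_force: [-0.2, 0.0, 4.5]
gripper_width: 0.492
5.65 [0.4739 0.2062 0.07  ] [[-0.202, -0.979, -0.001], [0.0, 0.001, -1.0], [0.979, -0.202, 0.0]] F [-0.2  0.   4.5] T [-0.26 -0.05  0.02] w 0.492 q [ 0.27 -0.09  1.98  0.    1.25  0.47]
5.7 [0.4739 0.2062 0.07  ] [[-0.202, -0.979, -0.001], [0.0, 0.001, -1.0], [0.979, -0.202, 0.0]] F [-0.4 -0.   5.2] T [-0.18 -0.01  0.05] w 0.494 q [ 0.27 -0.09  1.98  0.    1.25  0.47]
```

View pics/k4.png

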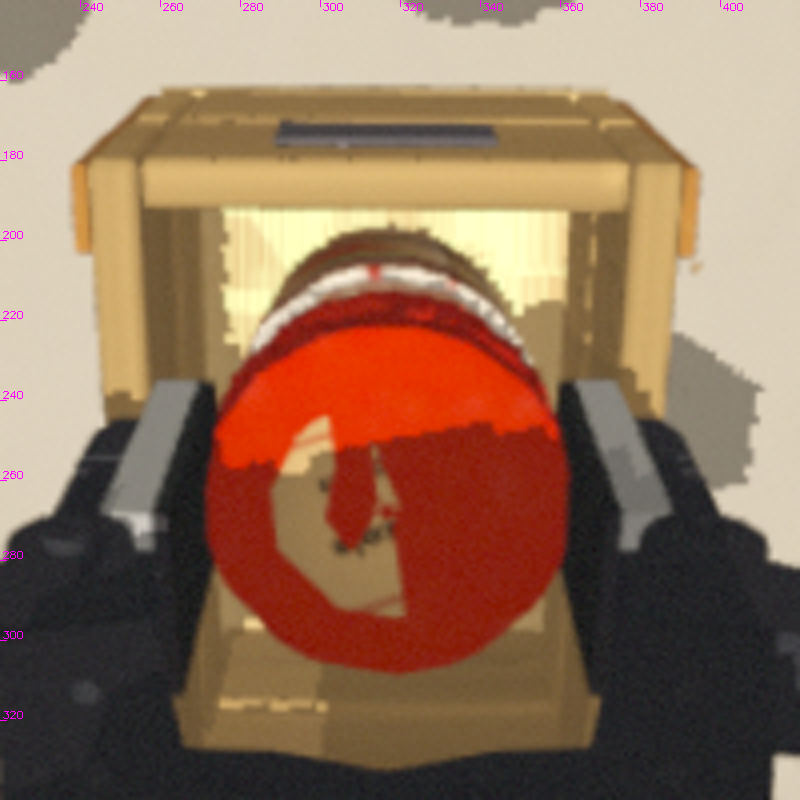

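View pics/k5.png

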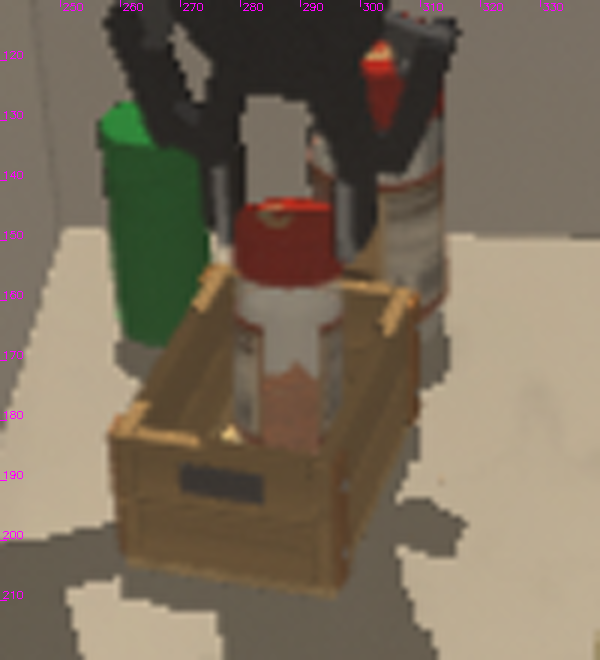

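```bash
python3 - <<'E'
from h import *
import json
c=np.array([.4655,.1716]);u=np.array([.979,-.2016]);v=np.array([.2016,.979])
for f,top,bot in(("f",(317.5,256),(318,177)),("h",(317,265),(317,199)),("j",(317,265),(317,204)),("k",(317,265.5),(317,198.5))):
    st=json.load(open(f"pics/{f}.json")); j=onz("wrist",top,.114,st)[:2]-c
    b=onz("wrist",bot,.008,st)[:2]-c
    p=np.array(st["tool_pos"])[:2]-c;print(f,"top",j@v,"base centre",b@v-.021,"tcp",p@v)
E
```

```text
f top 0.015465245679539838 base centre 0.0076816737848389265 tcp 0.01065568855514935
h top 0.029913154878740945 base centre 0.009769533739863487 tcp 0.031031284314530467
j top 0.03982715110728485 base centre 0.015573365551831957 tcp 0.04094086671004348
k top 0.03402375113337647 base centre 0.014832022158074259 tcp 0.03554375341318957
```

```bash
python3 -m jog '{"offset":[[0,0,0.1],[0,0,0.06],[0,0,0],[0,0,0],[0,0,0]],"angular":[[0,0,0],[0,0,0],[0.5,-0.1,0],[0.5,-0.1,0],[0,0,0]],"jaw":[38,38,38,38,38]}'; python3 snap.py l wrist; python3 snap.py l1 side; python3 -c "
from h import *
crop(cv2.imread('pics/l.png'),220,140,420,340,4,'pics/l4.png')
crop(cv2.imread('pics/l1.png'),240,110,340,220,6,'pics/l5.png',10)"
```

```text
time: 6.25
tool_pos: [0.4728, 0.2052, 0.077]
tool_rot: [0.474, -0.417, 0.572, -0.523]
contact_force: [-0.4, 0.8, -1.3]
gripper_width: 0.495
6.25 [0.4728 0.2052 0.077 ] [[-0.202, -0.974, -0.106], [0.019, 0.104, -0.994], [0.979, -0.203, -0.002]] F [-0.4  0.8 -1.3] T [-0.09 -0.01  0.02] w 0.495 q [ 0.21 -0.14  2.02  0.1   1.23  0.38]
6.3 [0.4731 0.2054 0.0772] [[-0.202, -0.974, -0.105], [0.02, 0.104, -0.994], [0.979, -0.203, -0.002]] F [-0.2  0.4 -0.2] T [-0.06  0.01 -0.02] w 0.491 q [ 0.21 -0.14  2.02  0.1   1.23  0.38]
```

View pics/l4.png

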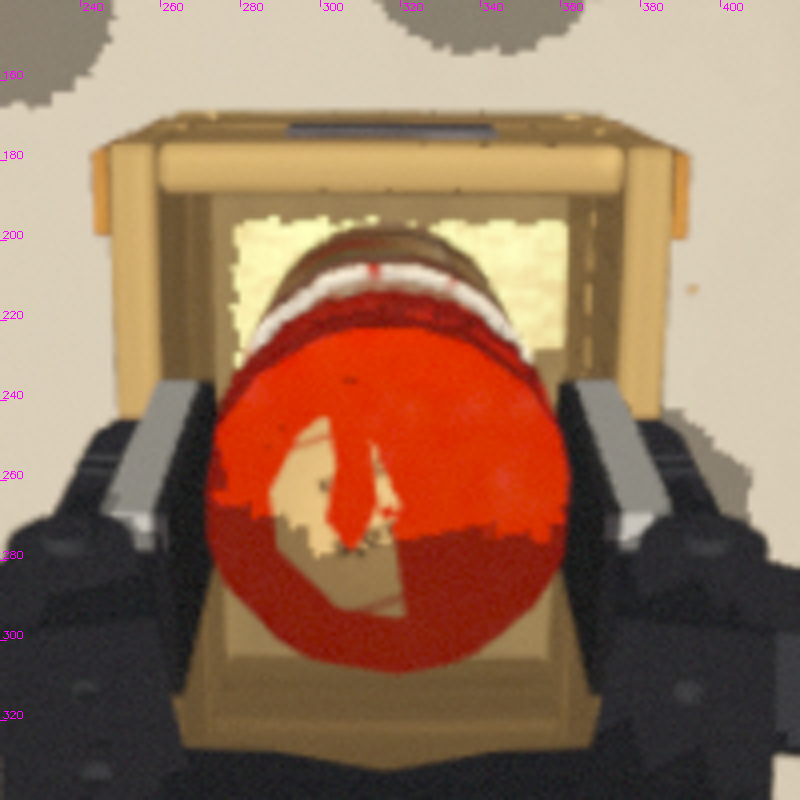

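View pics/l5.png

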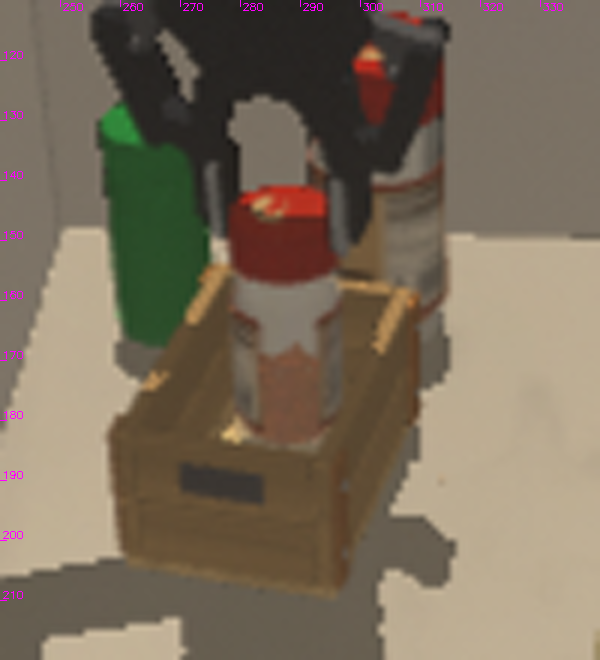

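```bash
python3 - <<'E'
from h import *
import json
c=np.array([.4655,.1716]);u=np.array([.979,-.2016]);v=np.array([.2016,.979])
st=json.load(open("pics/l.json"))
for dz in(.006,.008):
    j=onz("wrist",(317,266),.114+dz,st)[:2]-c; b=onz("wrist",(317,198.5),.008+dz,st)[:2]-c
    print("top",j@v,j@u,"base",b@v-.021)
for px in((317,174),(317,187)): print("rim",(onz("wrist",px,.07,st)[:2]-c)@v)
# fit upright jar in side view: cap top centre col/row
print(proj("side",[np.r_[c+y*v,z] for y in(.02,.025,.03,.034) for z in (.121,.015)]).round(1).tolist())
E
```

```text
top 0.02761782846431238 -1.8010843983365964e-05 base 0.01984679528307984
top 0.02845043037853294 -1.761299771857039e-05 base 0.020203744662540015
rim 0.06577009676594231
rim 0.05788960087758245
[[285.8, 146.8], [287.7, 182.8], [286.4, 145.8], [288.3, 181.7], [287.0, 144.7], [288.8, 180.6], [287.5, 143.9], [289.3, 179.7]]
```

```bash
python3 -m jog '{"offset":[[0.02,0.1,0],[0.02,0.1,0],[0,0,0]],"angular":[[0,0,0],[0,0,0],[0,0,0]],"jaw":[38,38,38]}';python3 -m jog '{"offset":[[0.004,0.02,0],[0,0,0]],"angular":[[0,0,0],[0,0,0]],"jaw":[38,38]}';python3 -m jog '{"offset":[[0.004,0.02,0],[0,0,0]],"angular":[[0,0,0],[0,0,0]],"jaw":[38,38]}'; python3 snap.py m wrist; python3 - <<'E'
from h import *
import json
crop(cv2.imread('pics/m.png'),220,140,420,340,4,'pics/m4.png')
E
```

```text
time: 6.65
tool_pos: [0.4758, 0.216, 0.078]
tool_rot: [0.475, -0.418, 0.571, -0.524]
contact_force: [-1.2, -5.4, 1.2]
gripper_width: 0.492
time: 6.85
tool_pos: [0.4759, 0.2164, 0.0781]
tool_rot: [0.475, -0.418, 0.571, -0.524]
contact_force: [-2.3, -6.0, 2.3]
gripper_width: 0.495
time: 7.05
tool_pos: [0.476, 0.2169, 0.0782]
tool_rot: [0.474, -0.418, 0.571, -0.524]
contact_force: [-2.5, -7.0, 2.9]
gripper_width: 0.492
7.05 [0.476  0.2169 0.0782] [[-0.2, -0.974, -0.103], [0.02, 0.101, -0.995], [0.98, -0.201, -0.001]] F [-2.5 -7.   2.9] T [-1.37  0.59  0.07] w 0.492 q [ 0.23 -0.12  2.    0.1   1.22  0.4 ]
```

View pics/m4.png

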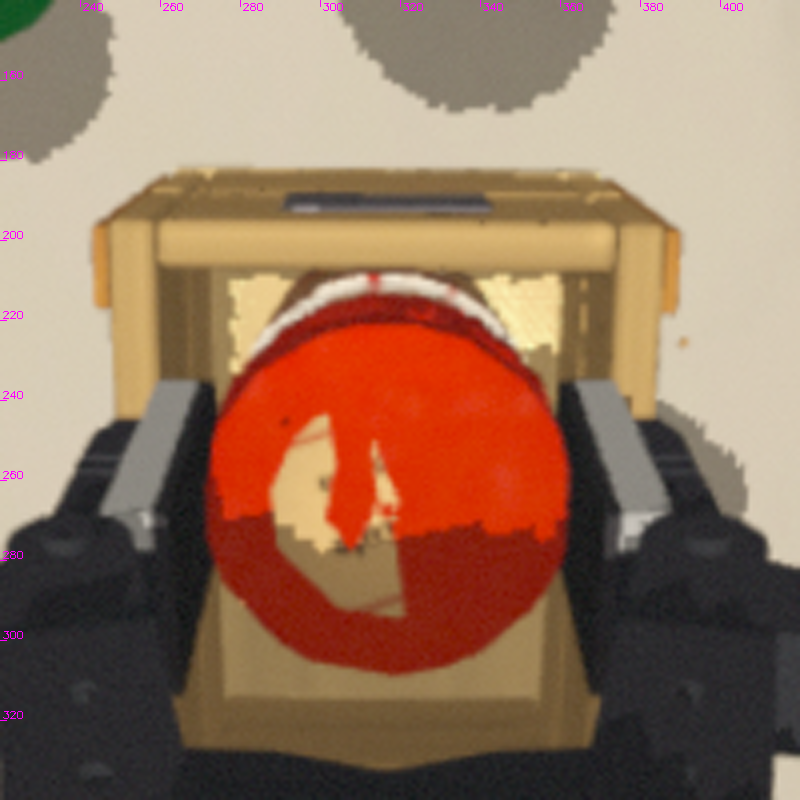

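```bash
python3 -m jog '{"offset":[[0,-0.01,-0.05],[0,-0.01,-0.05],[0,0,-0.04],[0,0,0]],"angular":[[0,0,0],[0,0,0],[0,0,0],[0,0,0]],"jaw":[38,38,38,38]}';python3 snap.py n side
```

```text
time: 7.5
tool_pos: [0.4768, 0.2158, 0.0713]
tool_rot: [0.475, -0.418, 0.57, -0.524]
contact_force: [-1.6, -6.5, 1.1]
gripper_width: 0.494
7.5 [0.4768 0.2158 0.0713] [[-0.2, -0.974, -0.104], [0.022, 0.101, -0.995], [0.98, -0.201, 0.001]] F [-1.6 -6.5  1.1] T [-1.33  0.1  -0.05] w 0.494 q [ 0.23 -0.12  2.01  0.1   1.21  0.4 ]
```

```bash
python3 -m jog '{"offset":[[0,-0.01,-0.04],[0,0,0]],"angular":[[0,0,0],[0,0,0]],"jaw":[38,38]}';python3 -m jog '{"offset":[[0,0,-0.04],[0,0,0]],"angular":[[0,0,0],[0,0,0]],"jaw":[38,38]}'
```

```text
time: 7.75
tool_pos: [0.4769, 0.2155, 0.0699]
tool_rot: [0.475, -0.417, 0.57, -0.524]
contact_force: [-1.8, -7.3, 5.9]
gripper_width: 0.499
time: 7.95
tool_pos: [0.4772, 0.2155, 0.0698]
tool_rot: [0.475, -0.418, 0.57, -0.524]
contact_force: [-7.4, -9.0, 15.3]
gripper_width: 0.493
```

```bash
python3 -m jog '{"offset":[[0,0,0.03],[0,0,0],[0,0,0],[0,0,0]],"angular":[[0,0,0],[0,0,0],[0,0,0],[0,0,0]],"jaw":[48,56,64,64]}';python3 -m jog '{"offset":[[0,0,0.4],[0,0,0.6],[0,-0.5,0.8],[0,-0.8,0.8],[0,-0.8,0.8],[0,0,0]],"angular":[[0,0,0],[0,0,0],[-0.5,0.1,0],[-0.5,0.1,0],[0,0,0],[0,0,0]],"jaw":[70,85,85,85,85,85]}'; python3 snap.py o wrist; python3 snap.py o1 side; python3 -c "
from h import *
crop(cv2.imread('pics/o.png'),220,0,420,200,4,'pics/o4.png')
crop(cv2.imread('pics/o1.png'),240,110,340,220,6,'pics/o5.png',10)"
```

```text
time: 8.35
tool_pos: [0.4759, 0.2168, 0.068]
tool_rot: [0.475, -0.417, 0.572, -0.523]
contact_force: [0.3, 0.0, -0.7]
gripper_width: 0.752
time: 8.95
tool_pos: [0.4794, 0.1188, 0.2357]
tool_rot: [-0.449, 0.443, -0.546, 0.551]
contact_force: [0.3, 0.6, 0.1]
gripper_width: 0.992
8.95 [0.4794 0.1188 0.2357] [[-0.205, -0.979, -0.002], [0.011, 0.0, -1.0], [0.979, -0.205, 0.011]] F [0.3 0.6 0.1] T [ 0.02  0.   -0.04] w 0.992 q [ 0.09 -0.3   1.87 -0.    1.55  0.3 ]
9.0 [0.4781 0.1199 0.2325] [[-0.204, -0.979, -0.002], [0.006, 0.001, -1.0], [0.979, -0.204, 0.006]] F [ 0.   0.1 -1.7] T [ 0.02  0.01 -0.03] w 0.994 q [ 0.09 -0.29  1.88  0.    1.55  0.3 ]
```

View pics/o.png

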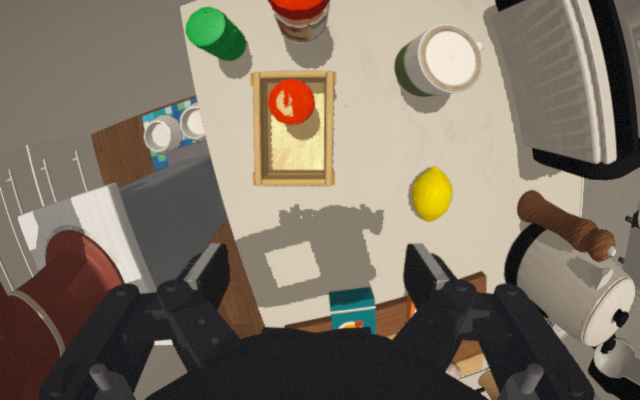

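View pics/o5.png

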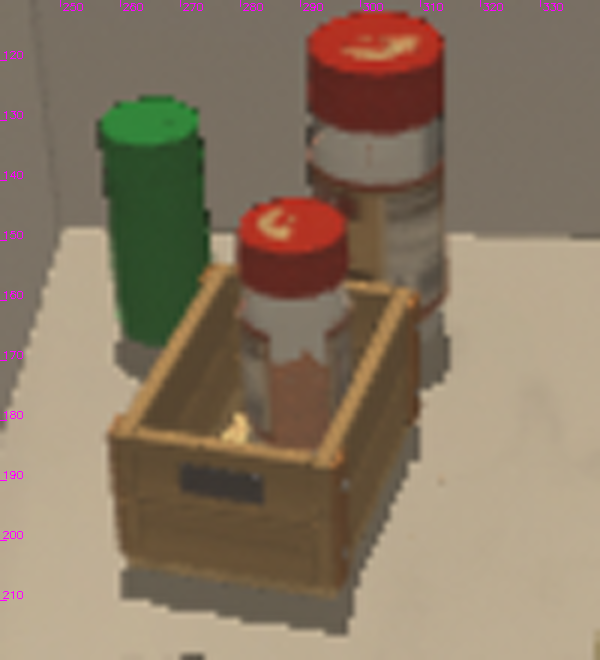

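```bash
python3 -c "
from h import *
crop(cv2.imread('pics/o.png'),235,55,355,200,5,'pics/o4.png',10)"
```

```text
(no output)
```

View pics/o4.png

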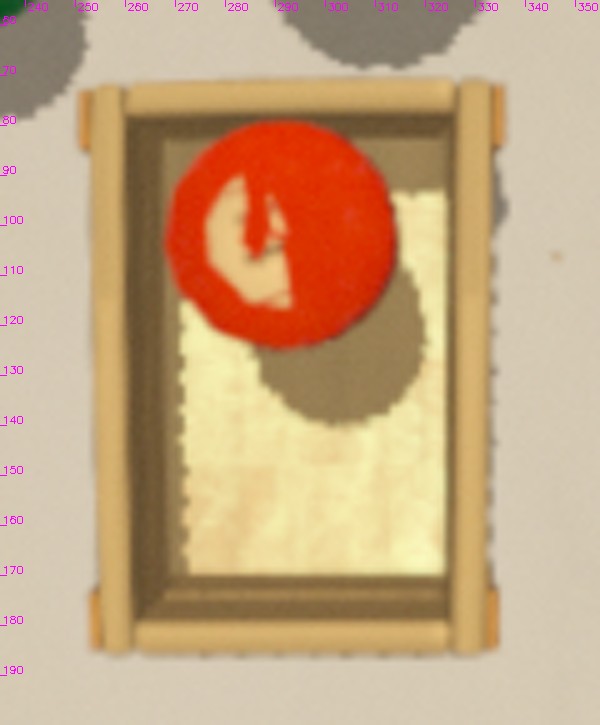

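```bash
python3 - <<'E'
from h import *
import json
st=json.load(open("pics/o.json"))
C=((-1,1),(1,1),(1,-1),(-1,-1))
w=lambda pts: [("wrist",p,s,st) for p,s in pts]
r=fit(.113,.072,.07,w(zip([(260,77.8),(325.5,77.2),(324.5,179.2),(262,179.5)],C)),[.47,.17,-.2]);print(r[0].round(4),r[1].tolist())
c=r[0];u=np.array([np.cos(c[2]),np.sin(c[2])]);v=np.array([-u[1],u[0]])
j=onz("wrist",(291.2,102),.114,st); d=j[:2]-c[:2];print("jar local",d@u,d@v, j)
print("r",np.linalg.norm(onz("wrist",(314.4,102),.114,st)-j))
# floor far/near inner corner check z=.008
for px in((268,83),(324,83),(324,170),(270,170)): dd=onz("wrist",px,.008,st)[:2]-c[:2];print((dd@u).round(4),(dd@v).round(4))
print((cam("wrist",st)[1]).round(3))
E
```

```text
[ 0.4652  0.1722 -0.21  ] [[-0.6, 0.1], [0.6, -0.2], [0.7, 0.2], [-0.8, -0.1]]
jar local 0.0016704762740266887 0.027745230223295093 [0.47263826 0.19896212 0.114     ]
r 0.021703686315264696
-0.0355 0.0564
0.0359 0.0557
0.0368 -0.0577
-0.0344 -0.0576
[0.491 0.186 0.408]
```

```bash
python3 -m jog '{"offset":[[-0.2,-0.0,0],[0,0,-0.5],[0,0,-0.5],[0,0,0],[0,0,0]],"angular":[[0,0,0],[0,0,0],[0,0,0],[0,0,0],[0,0,0]],"jaw":[0,0,0,0,0]}'; python3 snap.py p wrist; python3 snap.py p1 side; python3 -c "
from h import *
crop(cv2.imread('pics/p1.png'),240,60,370,190,6,'pics/p5.png',10)
import json
st=json.load(open('pics/p.json'));Rm,p=pose(st)
for b in(0,-.01,-.02,-.03): print(b,proj('side',p+Rm@[0,b,0]).round(1),proj('wrist',[p+Rm@[-.011,b,0],p+Rm@[.011,b,0]],st).round(1).tolist())
"
```

```text
time: 9.55
tool_pos: [0.4647, 0.1213, 0.1776]
tool_rot: [0.446, -0.448, 0.549, -0.547]
contact_force: [0.3, -0.0, 0.9]
gripper_width: 0.138
9.55 [0.4647 0.1213 0.1776] [[-0.201, -0.98, 0.001], [-0.004, -0.0, -1.0], [0.98, -0.201, -0.003]] F [ 0.3 -0.   0.9] T [0.02 0.   0.05] w 0.138 q [ 0.1  -0.29  1.96  0.    1.47  0.3 ]
9.6 [0.4658 0.1213 0.1791] [[-0.201, -0.98, 0.0], [-0.001, 0.0, -1.0], [0.98, -0.201, -0.001]] F [0.9 0.3 0.3] T [0.   0.04 0.03] w 0.052 q [ 0.1  -0.29  1.96  0.    1.47  0.3 ]
0 [[279.5 141.1]] [[317.7, 210.5], [317.6, 244.7]]
-0.01 [[279.3 137. ]] [[317.8, 216.2], [317.7, 251.9]]
-0.02 [[279.  132.8]] [[317.8, 222.5], [317.7, 259.8]]
-0.03 [[278.8 128.6]] [[317.9, 229.7], [317.8, 268.7]]
```

View pics/p.png

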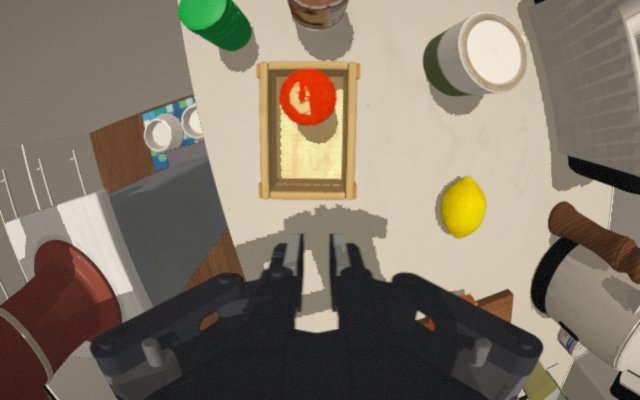

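View pics/p5.png

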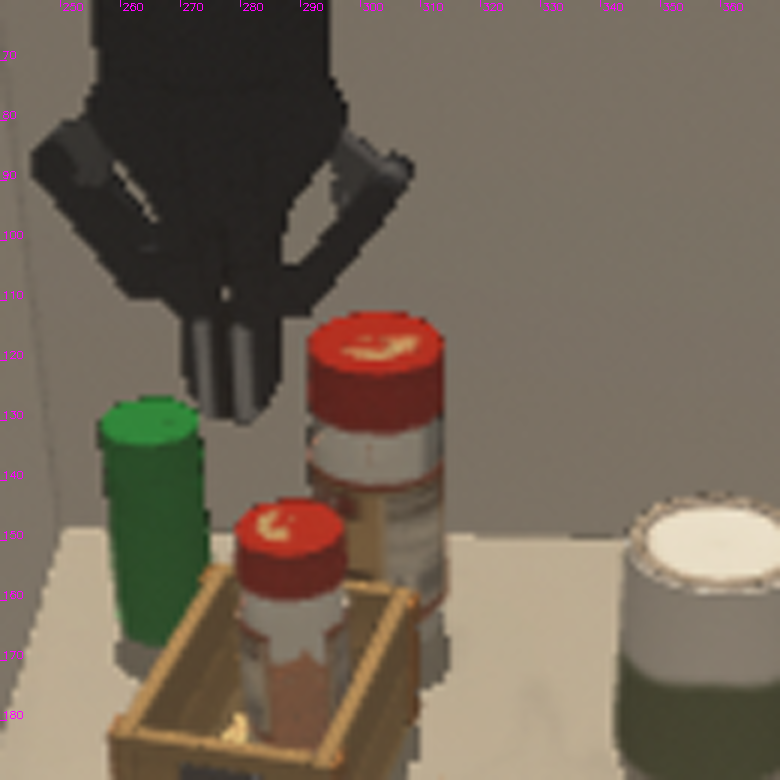

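```bash
python3 -m jog '{"offset":[[-0.04,0.26,0],[-0.04,0.26,-0.2],[0,0,-0.6],[0,0,-0.7],[0,0,-0.7],[0,0,-0.5],[0,0,0]],"angular":[[0,0,0],[0,0,0],[0,0,0],[0,0,0],[0,0,0],[0,0,0],[0,0,0]],"jaw":[0,0,0,0,0,0,0]}'; python3 snap.py q wrist; python3 snap.py q1 side; python3 -c "
from h import *
crop(cv2.imread('pics/q1.png'),240,100,340,210,6,'pics/q5.png',10)
"
```

```text
time: 10.35
tool_pos: [0.4582, 0.1472, 0.0396]
tool_rot: [0.444, -0.45, 0.55, -0.546]
contact_force: [0.0, 0.3, 0.1]
gripper_width: 0.003
10.35 [0.4582 0.1472 0.0396] [[-0.201, -0.98, 0.003], [-0.009, -0.001, -1.0], [0.98, -0.201, -0.008]] F [0.  0.3 0.1] T [ 0.03 -0.01  0.02] w 0.003 q [ 0.16 -0.13  2.07  0.    1.21  0.36]
10.4 [0.4603 0.1474 0.0422] [[-0.201, -0.98, 0.001], [-0.004, -0.0, -1.0], [0.98, -0.201, -0.004]] F [0.  0.1 0.5] T [ 0.04 -0.04 -0.02] w -0.004 q [ 0.16 -0.13  2.07  0.    1.21  0.36]
```

View pics/q.png

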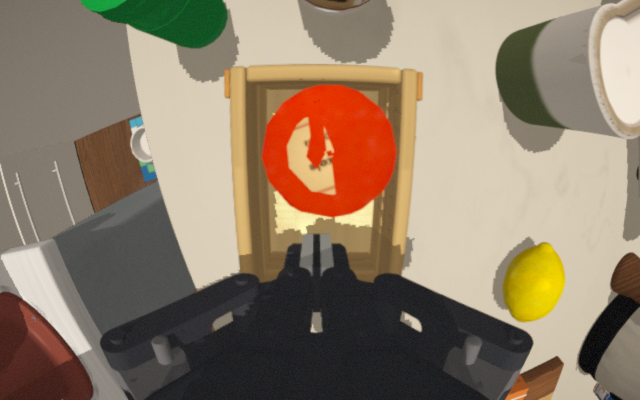

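View pics/q5.png

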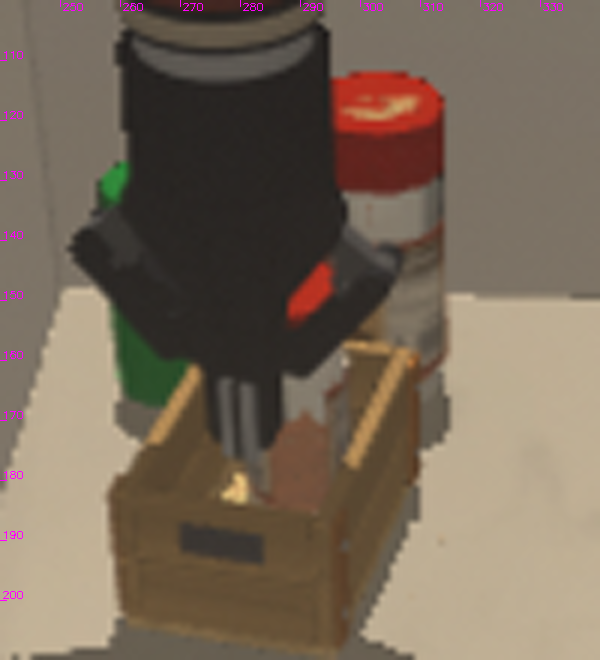

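```bash
python3 -m jog '{"offset":[[0,0,-0.25],[0,0,-0.2],[0,0,-0.1],[0,0,0]],"angular":[[0,0,0],[0,0,0],[0,0,0],[0,0,0]],"jaw":[0,0,0,0]}';python3 -m jog '{"offset":[[0.01,0.05,0],[0.02,0.1,0],[0.02,0.1,0],[0,0,0]],"angular":[[0,0,0],[0,0,0],[0,0,0],[0,0,0]],"jaw":[0,0,0,0]}'; python3 snap.py r wrist; python3 snap.py r1 side; python3 -c "
from h import *
crop(cv2.imread('pics/r1.png'),240,100,340,210,6,'pics/r5.png',10)
"
```

```text
time: 10.85
tool_pos: [0.4615, 0.1467, 0.0157]
tool_rot: [0.446, -0.447, 0.548, -0.548]
contact_force: [-0.6, 0.2, -0.1]
gripper_width: -0.0
time: 11.25
tool_pos: [0.4651, 0.16, 0.017]
tool_rot: [-0.447, 0.447, -0.548, 0.548]
contact_force: [0.2, 0.0, -0.9]
gripper_width: -0.001
11.25 [0.4651 0.16   0.017 ] [[-0.201, -0.98, -0.0], [0.001, 0.0, -1.0], [0.98, -0.201, 0.001]] F [ 0.2  0.  -0.9] T [-0.    0.04  0.02] w -0.001 q [ 0.18 -0.07  2.07  0.    1.15  0.38]
11.3 [0.465  0.1597 0.0169] [[-0.201, -0.98, -0.0], [0.001, 0.0, -1.0], [0.98, -0.201, 0.001]] F [-0.4 -0.8 -0.5] T [-0.05 -0.04  0.01] w 0.002 q [ 0.18 -0.07  2.07 -0.    1.15  0.38]
```

View pics/r.png

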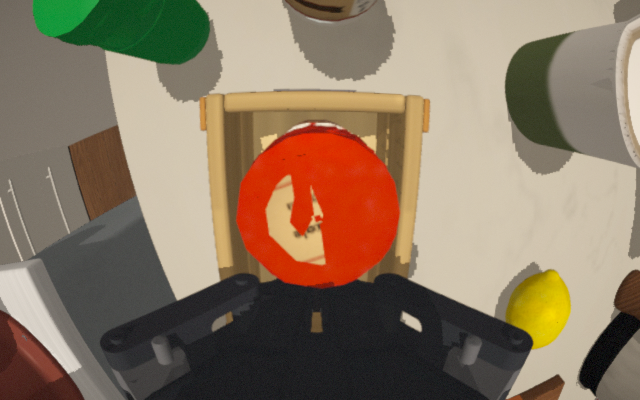

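View pics/r5.png

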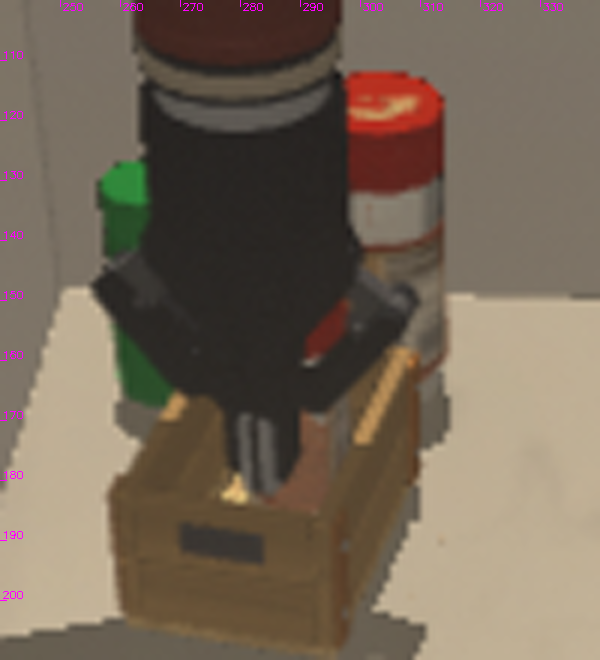

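```bash
python3 -m jog '{"offset":[[0,0,0],[0,0,0],[0,0,0],[0.02,0.1,0],[0.02,0.1,0],[0,0,0]],"angular":[[0.98,-0.2,0],[0.98,-0.2,0],[0.98,-0.2,0],[0,0,0],[0,0,0],[0,0,0]],"jaw":[0,0,0,0,0,0]}'; python3 snap.py s wrist; python3 snap.py s1 scene
```

```text
time: 11.95
tool_pos: [0.4671, 0.1702, 0.0171]
tool_rot: [0.527, -0.356, 0.611, -0.471]
contact_force: [0.3, -0.5, -0.5]
gripper_width: 0.001
11.95 [0.4671 0.1702 0.0171] [[-0.19, -0.932, -0.308], [0.062, 0.302, -0.951], [0.98, -0.2, 0.0]] F [ 0.3 -0.5 -0.5] T [-0.12  0.03 -0.  ] w 0.001 q [ 0.01 -0.14  2.16  0.35  1.09  0.05]
12.0 [0.467  0.1703 0.017 ] [[-0.19, -0.932, -0.308], [0.062, 0.302, -0.951], [0.98, -0.2, 0.0]] F [-0.1  0.9 -0.3] T [-0.15  0.01  0.03] w -0.003 q [ 0.01 -0.14  2.16  0.35  1.09  0.05]
```

View pics/s.png

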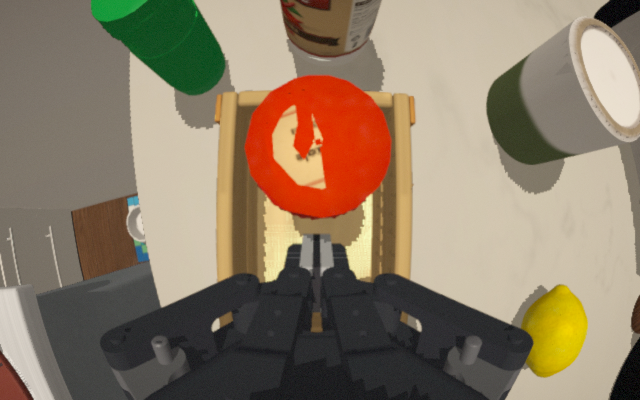

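```bash
python3 -m jog '{"offset":[[0.02,0.08,0],[0.01,0.06,0],[0,0,0]],"angular":[[0,0,0],[0,0,0],[0,0,0]],"jaw":[0,0,0]}';python3 -m jog '{"offset":[[0.01,0.04,0],[0.01,0.04,0],[0,0,0]],"angular":[[0,0,0],[0,0,0],[0,0,0]],"jaw":[0,0,0]}';python3 snap.py t wrist
```

```text
time: 12.35
tool_pos: [0.4682, 0.1769, 0.0167]
tool_rot: [0.527, -0.356, 0.611, -0.471]
contact_force: [-0.4, 0.2, 0.6]
gripper_width: -0.003
time: 12.65
tool_pos: [0.4693, 0.1804, 0.0167]
tool_rot: [0.527, -0.356, 0.611, -0.471]
contact_force: [0.7, -1.4, -0.2]
gripper_width: -0.002
12.65 [0.4693 0.1804 0.0167] [[-0.192, -0.932, -0.309], [0.062, 0.303, -0.951], [0.979, -0.201, -0.0]] F [ 0.7 -1.4 -0.2] T [-0.24  0.11  0.  ] w -0.002 q [ 0.03 -0.13  2.15  0.35  1.08  0.07]
```

View pics/t.png

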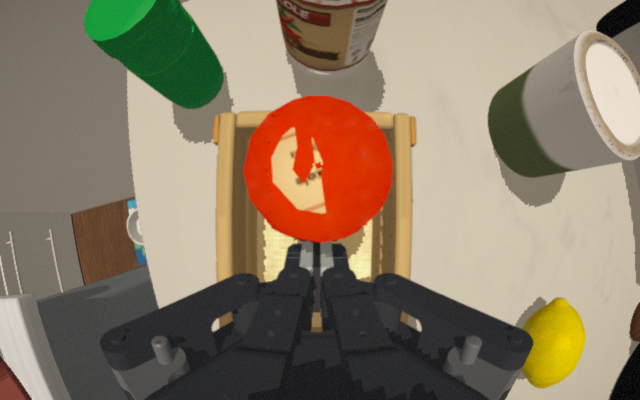

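Contact is just starting; continue in small steps until the wall resists.

```bash
for i in 1 2 3; do python3 -m jog '{"offset":[[0.01,0.04,0],[0,0,0]],"angular":[[0,0,0],[0,0,0]],"jaw":[0,0]}' | sed -n '2p;4p';done;python3 snap.py t2 wrist
```

```text
tool_pos: [0.4699, 0.1823, 0.0168]
contact_force: [-0.4, -1.7, 2.0]
tool_pos: [0.47, 0.1837, 0.0163]
contact_force: [0.1, -4.9, 0.5]
tool_pos: [0.4703, 0.1841, 0.0158]
contact_force: [-2.4, -10.9, 1.8]
13.3 [0.4703 0.1841 0.0158] [[-0.191, -0.933, -0.304], [0.061, 0.298, -0.953], [0.98, -0.2, -0.0]] F [ -2.4 -10.9   1.8] T [-1.84  0.42  0.03] w -0.002 q [ 0.04 -0.13  2.14  0.34  1.07  0.08]
```

View pics/t2.png

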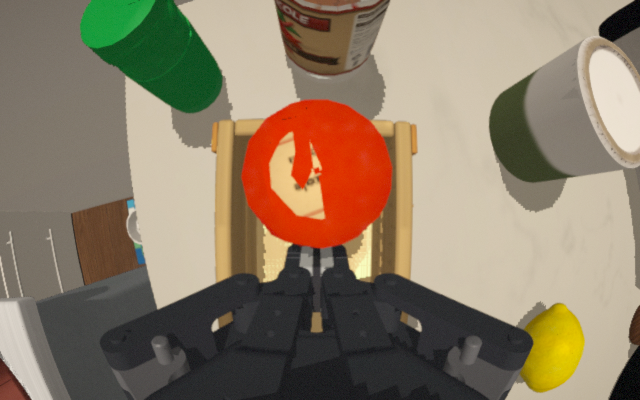

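```bash
python3 -m jog '{"offset":[[-0.05,-0.2,0],[-0.05,-0.25,0],[0,0,0.6],[0,0,0.9],[0,0,0.9],[0,0,0.9],[0,0.3,0.9],[0,0,0],[0,0,0]],"angular":[[0,0,0],[0,0,0],[0,0,0],[-0.98,0.2,0],[-0.98,0.2,0],[-0.98,0.2,0],[0,0,0],[0,0,0],[0,0,0]],"jaw":[0,0,0,20,50,85,85,85,85]}'; python3 snap.py v wrist; python3 -c "
from h import *
crop(cv2.imread('pics/v.png'),235,35,385,200,4,'pics/v4.png',10)"
```

```text
time: 14.25
tool_pos: [0.4662, 0.179, 0.2279]
tool_rot: [-0.448, 0.446, -0.548, 0.548]
contact_force: [0.2, -0.6, 0.4]
gripper_width: 0.99
14.25 [0.4662 0.179  0.2279] [[-0.201, -0.98, -0.002], [0.002, 0.001, -1.0], [0.98, -0.201, 0.002]] F [ 0.2 -0.6  0.4] T [-0.   -0.01  0.01] w 0.99 q [ 0.22 -0.27  1.87  0.    1.54  0.42]
```

View pics/v.png

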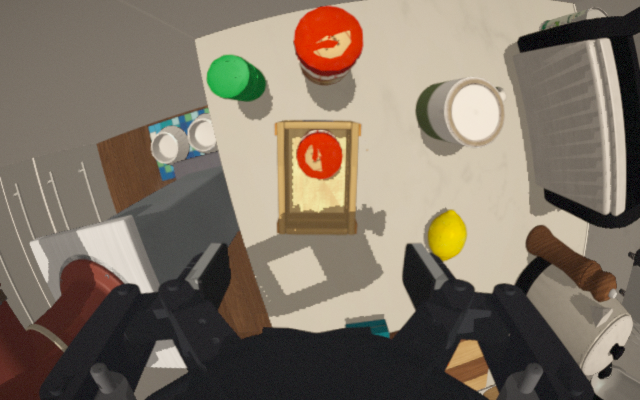

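View pics/v4.png

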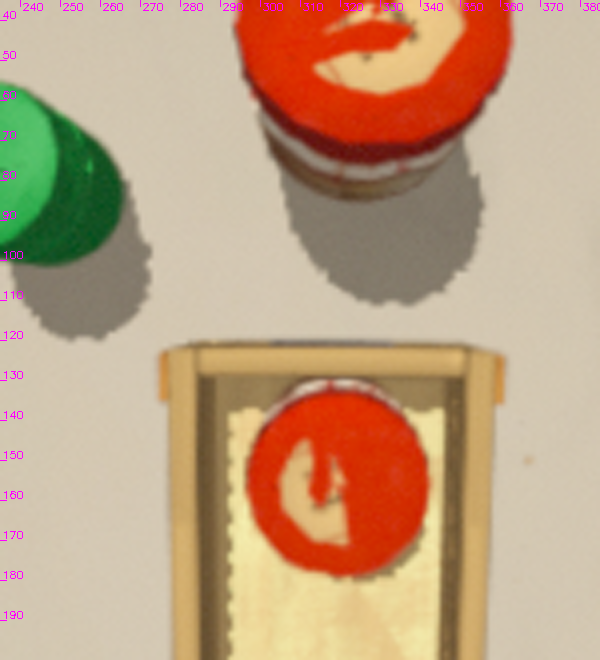

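```bash
python3 - <<'E'
from h import *
import json
st=json.load(open("pics/v.json"))
crop(cv2.imread('pics/v.png'),265,110,375,240,5,'pics/v5.png',10)
c=np.array([.4654,.1719]);t=-.206;u=np.array([np.cos(t),np.sin(t)]);v=np.array([-u[1],u[0]])
L=lambda px,z:((onz("wrist",px,z,st)[:2]-c)@v).round(4)
print("far rim inner/outer",L((319.5,128.5),.07),L((319.5,122),.07))
print("cap centre",L((319.5,155),.114),"cap near/far",L((319.5,179),.114),L((319.5,132.5),.114))
print("base far edge",L((320,129.5),.008))
print(cam("wrist",st)[1])
E
```

```text
far rim inner/outer 0.0568 0.0637
cap centre 0.0345 cap near/far 0.0116 0.0555
base far edge 0.0521
[0.47865601 0.24581481 0.39990292]
```

View pics/v5.png

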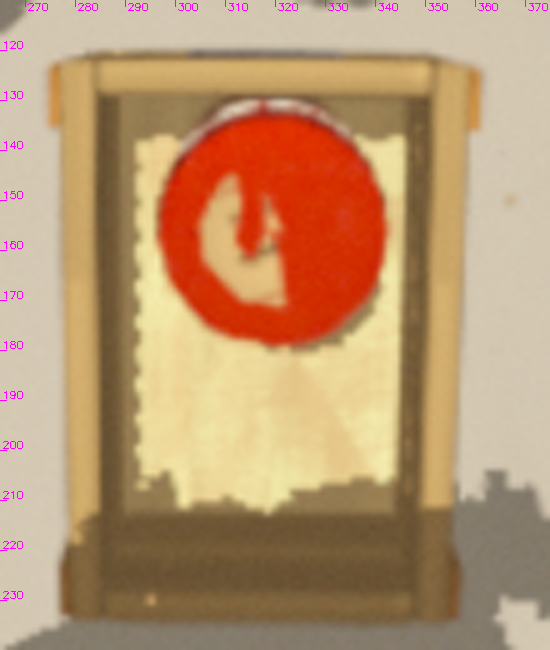

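```bash
python3 snap.py w scene; python3 snap.py w1 side; python3 -c "
from h import *
crop(cv2.imread('pics/w.png'),255,222,385,300,6,'pics/w4.png',10)
crop(cv2.imread('pics/w1.png'),245,238,375,330,6,'pics/w5.png',10)"
```

```text
14.3 [0.4652 0.1784 0.2258] [[-0.202, -0.979, 0.0], [-0.001, 0.0, -1.0], [0.979, -0.202, -0.001]] F [-1.3  0.3 -0.4] T [ 0.04 -0.   -0.02] w 0.993 q [ 0.22 -0.27  1.87  0.    1.54  0.42]
14.35 [0.4646 0.1781 0.2246] [[-0.202, -0.979, 0.001], [-0.003, -0.0, -1.0], [0.979, -0.202, -0.003]] F [-0.8 -0.2 -1.1] T [0.   0.03 0.03] w 0.993 q [ 0.22 -0.27  1.87  0.    1.54  0.42]
```

View pics/w4.png

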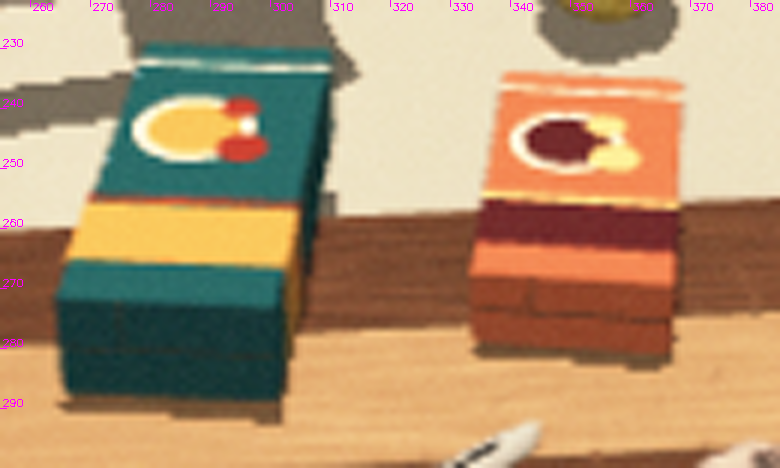

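View pics/w5.png

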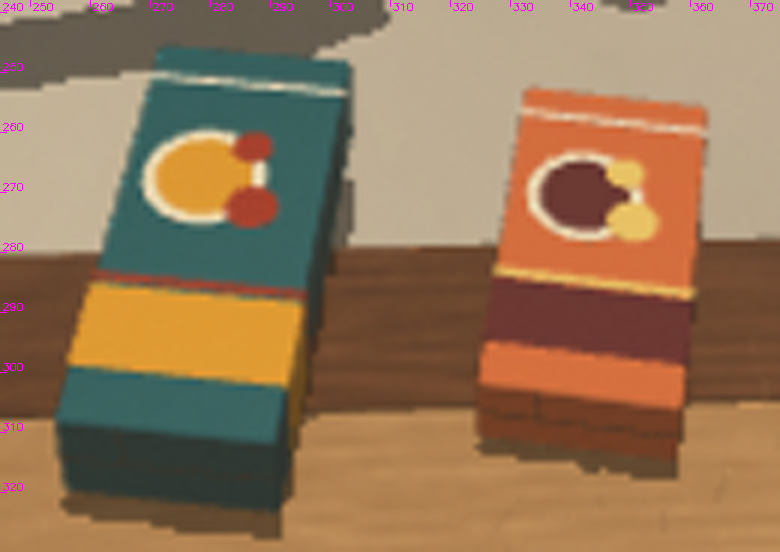

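```bash
python3 - <<'E'
from h import *
C=((-1,1),(1,1),(1,-1),(-1,-1))
def ob(n,pts): return [(n,np.array(p),s,None) for p,s in zip(pts,C)]
T=ob("scene",[(279.7,229.5),(310.3,230.5),(302.3,272.7),(264.7,271.3)]),ob("side",[(271.7,245.5),(303.7,248.7),(291.3,312),(254.7,308)])
S=ob("scene",[(338.8,234),(369,235.7),(367.7,269.8),(333.3,267.8)]),ob("side",[(332.2,252.7),(363,256),(358.8,306.3),(324.7,301.8)])
for n,L,W,z,O in(("tall",.15,.064,.0535,T),("short",.12,.06,.0455,S)):
    for o in(O[0],O[1],O[0]+O[1]):
        r=fit(L,W,z,o,[.5,-.14,-.1]); p=r[0]; print(n,p.round(4),"end",(p[:2]+L/2*np.array([-np.sin(p[2]),np.cos(p[2])])).round(4),np.abs(r[1]).max())
    print([onz(a[0],a[1],z).round(3).tolist()[:2] for a in O[0]+O[1]])
E
```

```text
tall [ 0.4892 -0.1475 -0.0792] end [ 0.4952 -0.0727] 0.7
tall [ 0.487  -0.1459 -0.084 ] end [ 0.4933 -0.0712] 0.8
tall [ 0.4881 -0.1464 -0.0805] end [ 0.4941 -0.0717] 1.1
[[0.464, -0.073], [0.526, -0.078], [0.515, -0.224], [0.451, -0.218], [0.461, -0.069], [0.525, -0.076], [0.512, -0.223], [0.45, -0.217]]
short [ 0.6057 -0.1424 -0.1221] end [ 0.613  -0.0828] 0.2
short [ 0.6038 -0.1393 -0.1186] end [ 0.6109 -0.0797] 0.5
short [ 0.6048 -0.1404 -0.1198] end [ 0.612  -0.0808] 0.9
[[0.583, -0.079], [0.643, -0.087], [0.628, -0.205], [0.569, -0.198], [0.581, -0.077], [0.641, -0.084], [0.626, -0.202], [0.568, -0.195]]
```

```bash
python3 -m jog '{"offset":[[0.59,-0.9,0],[0.59,-0.9,0],[0.59,-0.9,0],[0.59,-0.9,0],[0.58,-0.9,-0.3],[0,0,-0.4],[0,0,0],[0,0,0]],"angular":[[0,0,0.4],[0,0,0.39],[-0.99,0.12,0],[-0.99,0.12,0],[-0.99,0.12,0],[-0.99,0.12,0],[-0.99,0.12,0],[-0.99,0.12,0]],"jaw":[85,85,85,85,85,85,85,85]}'; python3 snap.py x wrist
```

```text
time: 15.2
tool_pos: [0.5998, -0.0303, 0.19]
tool_rot: [-0.28, 0.611, -0.359, 0.647]
contact_force: [0.5, -0.1, -0.5]
gripper_width: 0.994
15.2 [ 0.5998 -0.0303  0.19  ] [[-0.095, -0.801, 0.59], [-0.076, -0.586, -0.807], [0.993, -0.122, -0.005]] F [ 0.5 -0.1 -0.5] T [ 0.3  -0.06 -0.01] w 0.994 q [ 0.12  0.14  1.64 -0.61  1.55  0.32]
```

View pics/x.png

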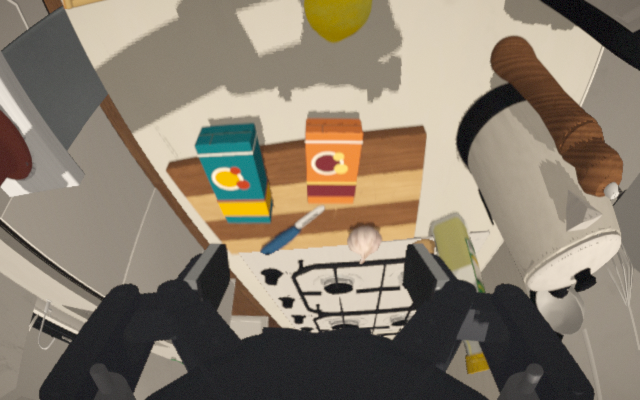

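```bash
python3 -c "
from h import *
crop(cv2.imread('pics/x.png'),190,105,380,230,4,'pics/x4.png',10)"
```

```text
(no output)
```

View pics/x4.png

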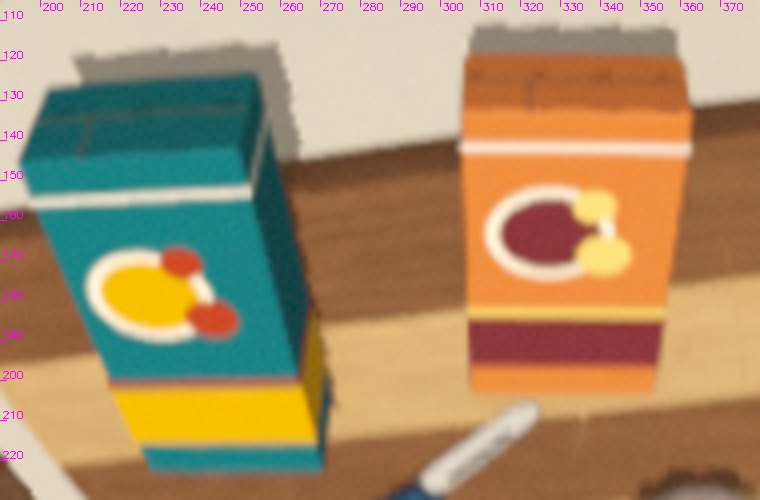

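```bash
python3 - <<'E'
from h import *
import json
st=json.load(open("pics/x.json"))
C=((-1,1),(1,1),(1,-1),(-1,-1))
def ob(pts): 
    return [("wrist",np.array(p)/4+[190,105],s,st) for p,s in zip(pts,C)]
for n,L,W,z,o in(("tall",.15,.064,.0535,ob([(22,158),(242,148),(322,470),(148,470)])),("short",.12,.06,.0455,ob([(463,107),(692,108),(654,391),(472,391)]))):
    r=fit(L,W,z,o,[.5,-.14,-.1]); p=r[0]; print(n,p.round(4),"end",(p[:2]+L/2*np.array([-np.sin(p[2]),np.cos(p[2])])).round(4),r[1].tolist())
E
```

```text
tall [ 0.4863 -0.1461 -0.1012] end [ 0.4939 -0.0715] [[-1.2, 0.2], [0.8, 0.0], [0.1, 0.0], [-0.1, -0.2]]
short [ 0.604  -0.1383 -0.1167] end [ 0.611  -0.0787] [[-0.8, -0.0], [0.7, 0.2], [0.2, -0.0], [-0.1, -0.1]]
```

```bash
python3 -m jog '{"offset":[[0,0,0]],"angular":[[0,0,0]],"jaw":[85]}'
```

```text
time: 15.35
tool_pos: [0.5998, -0.0286, 0.1895]
tool_rot: [-0.283, 0.611, -0.36, 0.646]
contact_force: [0.7, -0.1, -0.6]
gripper_width: 1.005
```

```bash
python3 -m jog '{"offset":[[0.06,-0.26,-0.65],[0.06,-0.26,-0.65],[0.06,-0.26,-0.65],[0.05,-0.25,-0.65],[0,0,0],[0,0,0]],"angular":[[0,0,0],[0,0,0],[0,0,0],[0,0,0],[0,0,0],[0,0,0]],"jaw":[85,85,85,85,85,85]}'; python3 snap.py y wrist; python3 snap.py y1 side; python3 -c "
from h import *
crop(cv2.imread('pics/y1.png'),260,150,420,310,4,'pics/y5.png',10)"
```

```text
time: 15.95
tool_pos: [0.6124, -0.0814, 0.0635]
tool_rot: [-0.283, 0.609, -0.36, 0.648]
contact_force: [-0.6, 0.4, 1.7]
gripper_width: 0.993
15.95 [ 0.6124 -0.0814  0.0635] [[-0.098, -0.804, 0.586], [-0.072, -0.581, -0.81], [0.993, -0.122, -0.001]] F [-0.6  0.4  1.7] T [ 0.27 -0.08  0.02] w 0.993 q [ 0.04  0.28  1.7  -0.64  1.33  0.37]
16.0 [ 0.6137 -0.0809  0.065 ] [[-0.099, -0.804, 0.586], [-0.069, -0.582, -0.81], [0.993, -0.121, 0.002]] F [-0.   1.   0.1] T [ 0.36 -0.02  0.01] w 0.993 q [ 0.04  0.28  1.7  -0.64  1.33  0.37]
```

View pics/y.png

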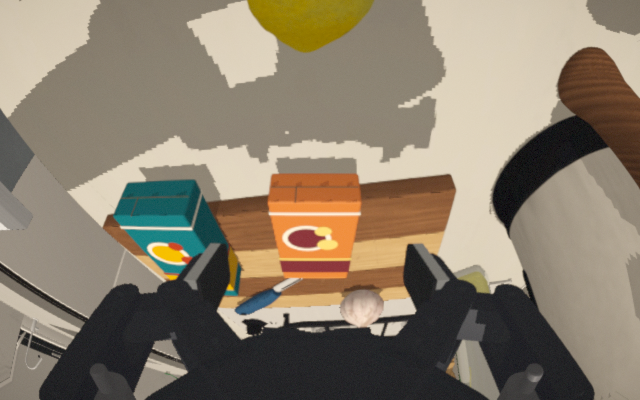

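View pics/y5.png

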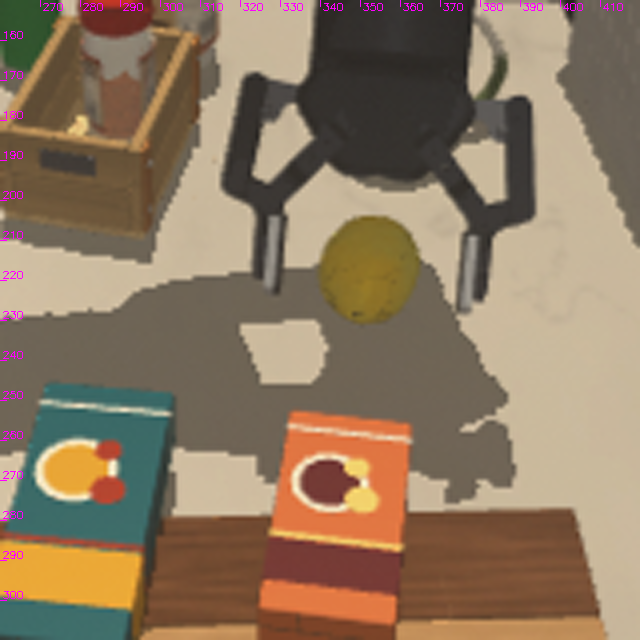

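```bash
python3 -m jog '{"offset":[[-0.04,-0.2,-0.33],[-0.04,-0.2,-0.33],[-0.04,-0.2,-0.33],[0,0,0],[0,0,0]],"angular":[[0,0,0],[0,0,0],[0,0,0],[0,0,0],[0,0,0]],"jaw":[85,85,85,85,85]}'; python3 snap.py z wrist; python3 snap.py z1 side; python3 -c "
from h import *
crop(cv2.imread('pics/z1.png'),260,150,420,310,4,'pics/z5.png',10)"
```

```text
time: 16.55
tool_pos: [0.6081, -0.1101, 0.0155]
tool_rot: [-0.284, 0.609, -0.358, 0.649]
contact_force: [0.5, -0.6, 0.8]
gripper_width: 0.992
16.55 [ 0.6081 -0.1101  0.0155] [[-0.099, -0.804, 0.586], [-0.068, -0.582, -0.81], [0.993, -0.12, 0.002]] F [ 0.5 -0.6  0.8] T [ 0.28 -0.05  0.04] w 0.992 q [-0.01  0.33  1.74 -0.67  1.23  0.39]
16.6 [ 0.6086 -0.1099  0.0159] [[-0.099, -0.804, 0.586], [-0.067, -0.582, -0.81], [0.993, -0.12, 0.003]] F [-0.4  0.4  0.1] T [ 0.29 -0.03  0.03] w 0.992 q [-0.01  0.33  1.74 -0.67  1.23  0.39]
```

View pics/z.png

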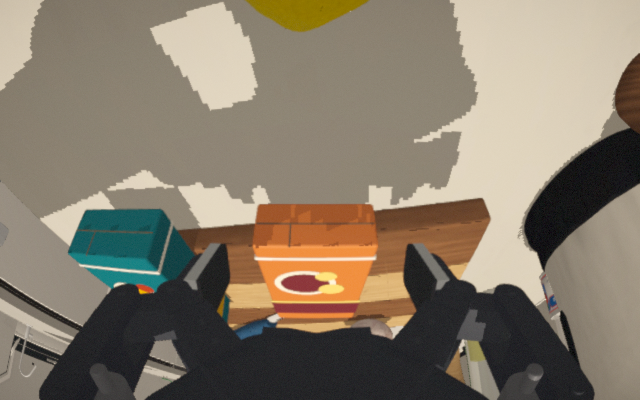

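View pics/z5.png

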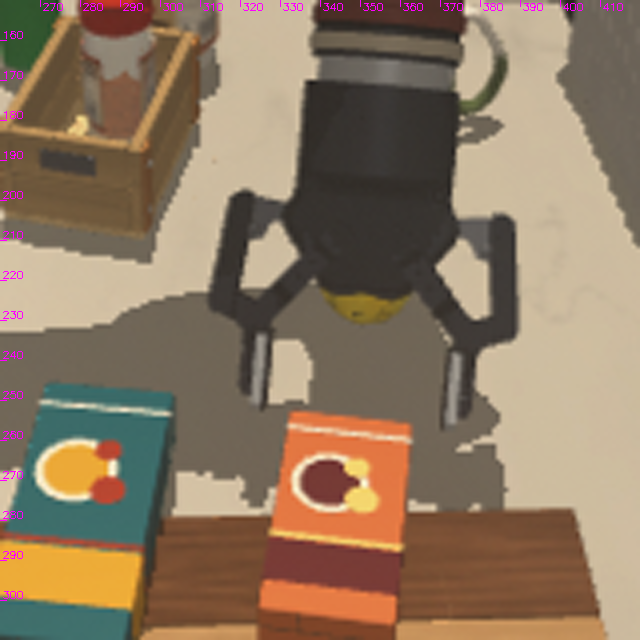

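```bash
python3 -m jog '{"offset":[[-0.02,-0.11,-0.18],[-0.02,-0.11,-0.17],[0,0,0],[0,0,0]],"angular":[[0,0,0],[0,0,0],[0,0,0],[0,0,0]],"jaw":[85,85,80,76]}'; python3 snap.py aa wrist; python3 snap.py aa1 side; python3 -c "
from h import *
crop(cv2.imread('pics/aa1.png'),260,150,420,310,4,'pics/aa5.png',10)"
```

```text
time: 17.05
tool_pos: [0.6042, -0.1217, -0.0047]
tool_rot: [-0.283, 0.61, -0.359, 0.648]
contact_force: [-0.6, -0.5, 0.4]
gripper_width: 0.89
17.05 [ 0.6042 -0.1217 -0.0047] [[-0.097, -0.804, 0.586], [-0.072, -0.582, -0.81], [0.993, -0.121, -0.002]] F [-0.6 -0.5  0.4] T [ 0.28 -0.02 -0.01] w 0.89 q [-0.03  0.35  1.75 -0.68  1.2   0.4 ]
17.1 [ 0.6046 -0.1216 -0.0042] [[-0.097, -0.804, 0.586], [-0.071, -0.582, -0.81], [0.993, -0.12, -0.001]] F [-0.4  0.1 -0.3] T [ 0.3  -0.05 -0.05] w 0.89 q [-0.03  0.35  1.75 -0.68  1.2   0.4 ]
```

View pics/aa.png

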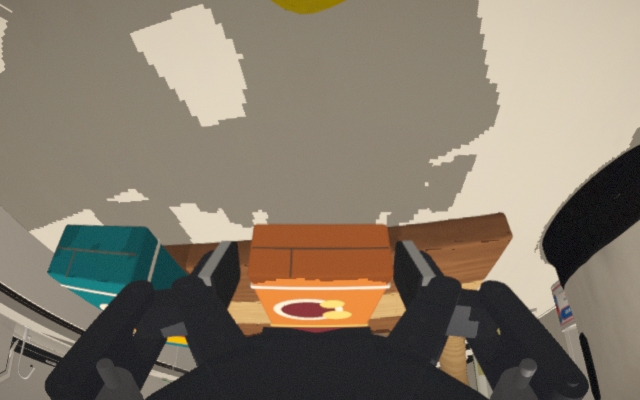

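View pics/aa5.png

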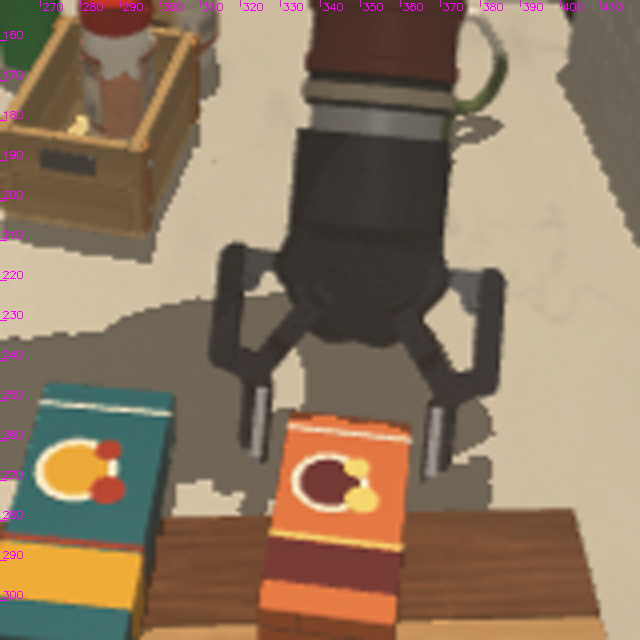

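```bash
python3 -m jog '{"offset":[[0,0,0],[0,0,0],[0,0,0],[0,0,0],[0,0,0]],"angular":[[0,0,0],[0,0,0],[0,0,0],[0,0,0],[0,0,0]],"jaw":[68,60,52,52,52]}'; python3 snap.py ab wrist; python3 snap.py ab1 side; python3 -c "
from h import *
crop(cv2.imread('pics/ab1.png'),260,150,420,310,4,'pics/ab5.png',10)"
```

```text
time: 17.65
tool_pos: [0.6055, -0.1212, -0.0032]
tool_rot: [-0.283, 0.609, -0.359, 0.648]
contact_force: [0.6, 3.1, 4.4]
gripper_width: 0.692
17.65 [ 0.6055 -0.1212 -0.0032] [[-0.098, -0.804, 0.586], [-0.069, -0.582, -0.81], [0.993, -0.12, 0.001]] F [0.6 3.1 4.4] T [ 0.24 -0.05 -0.03] w 0.692 q [-0.02  0.35  1.75 -0.68  1.2   0.4 ]
17.7 [ 0.6055 -0.1212 -0.0032] [[-0.098, -0.804, 0.586], [-0.069, -0.582, -0.81], [0.993, -0.12, 0.001]] F [0.5 2.8 4.3] T [ 0.26 -0.03 -0.06] w 0.692 q [-0.02  0.35  1.75 -0.68  1.2   0.4 ]
```

View pics/ab.png

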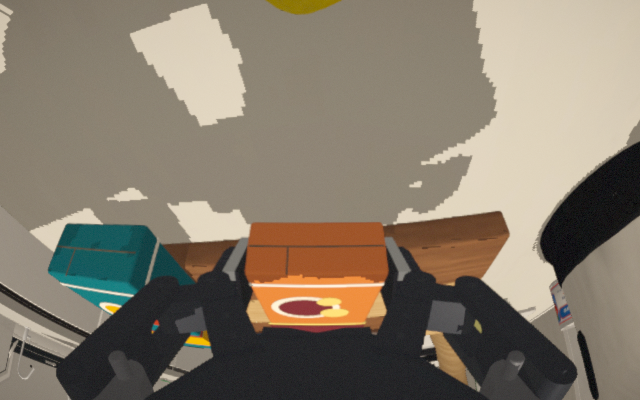

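View pics/ab5.png

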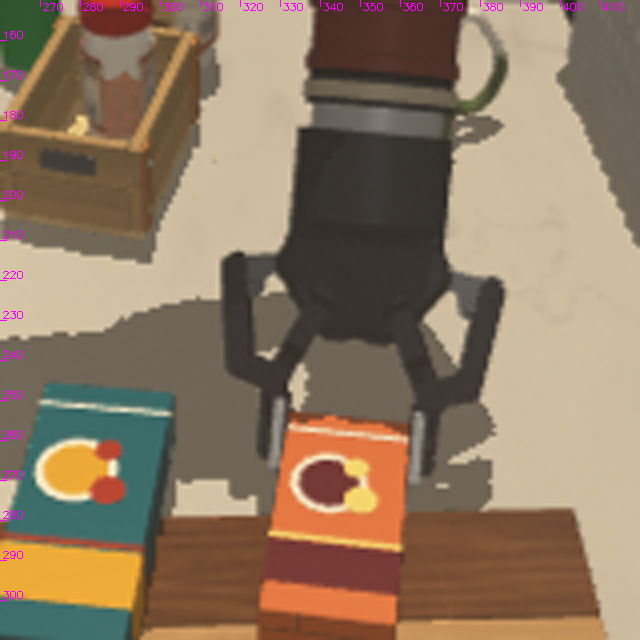

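```bash
python3 -m jog '{"offset":[[0,0,0.1],[0,0,0.2],[0,0,0.3],[0,0,0.4],[0,0,0.5],[0,0,0.5],[0,0,0.5],[0,0,0.5],[0,0,0.4],[0,0,0.3],[0,0,0.2],[0,0,0]],"angular":[[0,0,0],[0,0,0],[0,0,0],[0,0,0],[0.2,-0.02,0],[0.4,-0.05,0],[0.6,-0.07,0],[0.6,-0.07,0],[0.6,-0.07,0],[0.6,-0.07,0],[0.6,-0.07,0],[0.6,-0.07,0]],"jaw":[50,50,50,50,50,50,50,50,50,50,50,50]}'; python3 snap.py ac wrist; python3 snap.py ac1 side
```

```text
time: 18.95
tool_pos: [0.6061, -0.1219, 0.1962]
tool_rot: [-0.42, 0.514, -0.483, 0.571]
contact_force: [0.1, 0.3, -2.3]
gripper_width: 0.693
18.95 [ 0.6061 -0.1219  0.1962] [[-0.118, -0.976, 0.181], [-0.017, -0.181, -0.983], [0.993, -0.119, 0.004]] F [ 0.1  0.3 -2.3] T [ 0.2  -0.04  0.02] w 0.693 q [-0.23  0.04  1.65 -0.18  1.44 -0.09]
19.0 [ 0.6057 -0.1235  0.1957] [[-0.12, -0.976, 0.181], [-0.018, -0.18, -0.983], [0.993, -0.121, 0.004]] F [ 0.4 -1.5 -0.8] T [ 0.1  -0.   -0.02] w 0.69 q [-0.23  0.04  1.65 -0.18  1.44 -0.09]
```

View pics/ac.png

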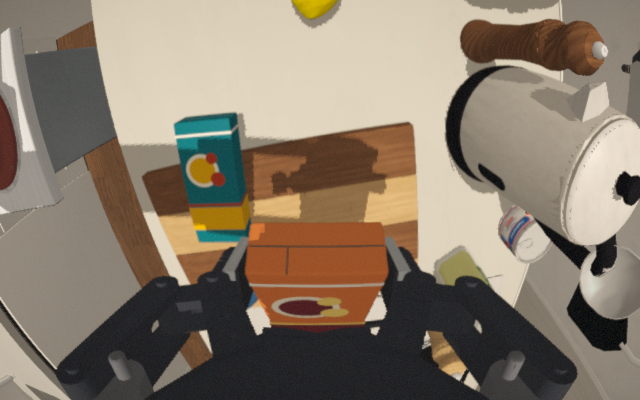

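View pics/ac1.png

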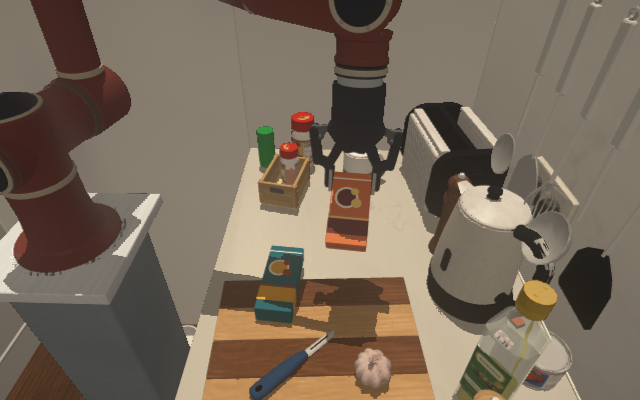

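```bash
python3 -m jog '{"offset":[[-0.15,0.3,0.05],[-0.15,0.3,0.05],[-0.15,0.3,0.05],[-0.15,0.3,0.05],[-0.15,0.3,0.05],[-0.15,0.3,0.05],[-0.15,0.3,0.05],[-0.15,0.3,0.05],[-0.15,0.3,0.05],[-0.15,0.3,0.05],[-0.15,0.3,0.05],[-0.15,0.3,0.05]],"angular":[[0.6,-0.07,0],[0.6,-0.07,0],[0.6,-0.07,0],[0.6,-0.07,0],[0.6,-0.07,0],[0.6,-0.07,0],[0.6,-0.07,0],[0.6,-0.07,0],[0.6,-0.07,0],[0.6,-0.07,0],[0.6,-0.07,0],[0.6,-0.07,0]],"jaw":[50,50,50,50,50,50,50,50,50,50,50,50]}'
python3 -m jog '{"offset":[[-0.1,0.2,0],[-0.1,0.2,0],[-0.1,0.2,0],[-0.1,0.2,0],[-0.1,0.2,0],[0,0.2,0],[0,0,0],[0,0,0]],"angular":[[0.6,-0.07,0],[0.6,-0.07,0],[0.6,-0.07,0],[0.6,-0.07,0],[0.6,-0.07,-0.4],[0.5,-0.07,-0.42],[0,0,0],[0,0,0]],"jaw":[50,50,50,50,50,50,50,50]}'
python3 snap.py ad wrist; python3 snap.py ad1 side
```

```text
time: 20.25
tool_pos: [0.5139, 0.0592, 0.2212]
tool_rot: [0.599, -0.302, 0.641, -0.372]
contact_force: [-0.6, 0.5, -2.2]
gripper_width: 0.693
time: 21.05
tool_pos: [0.4894, 0.1186, 0.2209]
tool_rot: [0.645, -0.151, 0.694, -0.284]
contact_force: [0.1, -0.1, -2.5]
gripper_width: 0.692
21.05 [0.4894 0.1186 0.2209] [[-0.123, -0.575, -0.809], [0.156, 0.793, -0.588], [0.98, -0.199, -0.008]] F [ 0.1 -0.1 -2.5] T [-0.56  0.08 -0.04] w 0.692 q [-0.44 -0.27  2.09  0.9   1.61 -0.34]
21.1 [0.49   0.1184 0.2215] [[-0.122, -0.575, -0.809], [0.157, 0.793, -0.588], [0.98, -0.199, -0.007]] F [ 0.4  0.3 -1.5] T [-0.67  0.09  0.04] w 0.695 q [-0.44 -0.27  2.09  0.9   1.61 -0.34]
```

View pics/ad.png

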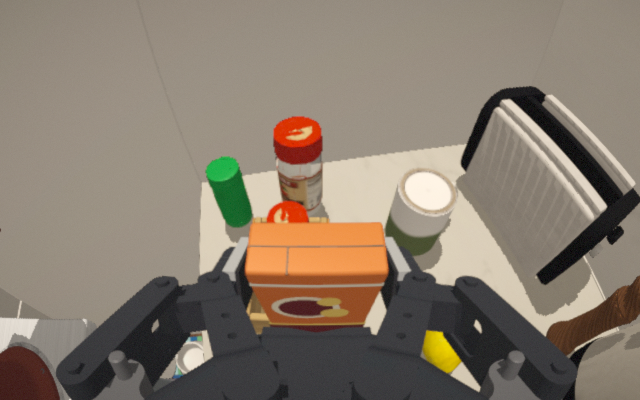

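View pics/ad1.png

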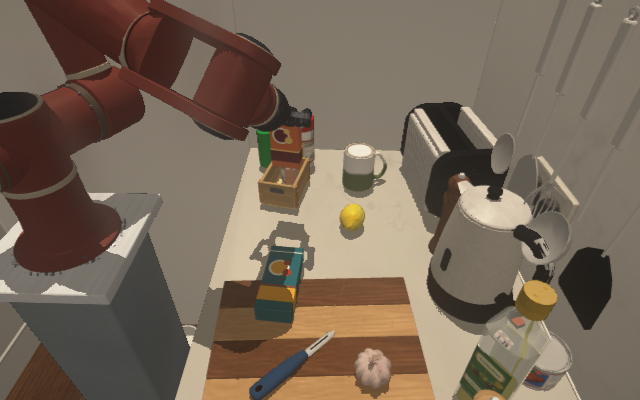

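```bash
python3 - <<'E'
from h import *
import json
crop(cv2.imread('pics/ad1.png'),240,100,340,210,6,'pics/ad5.png',10)
st=json.load(open("pics/ad.json")); Rm,p=pose(st)
uu=Rm[:,2]; vv=np.array([-uu[1],uu[0],0])
cc=p-.0357*vv; 
# predicted corners of carton near (-v) face, in side
for z in(-.0784,.0416):
  for su in(-1,1): print(z,su,proj("side",cc+su*.03*uu-.013*vv+[0,0,z]).round(1))
E
```

```text
-0.0784 -1 [[271.6 166.1]]
-0.0784 1 [[299. 170.]]
0.0416 -1 [[267.3 114.3]]
0.0416 1 [[297.4 117.8]]
```

View pics/ad5.png

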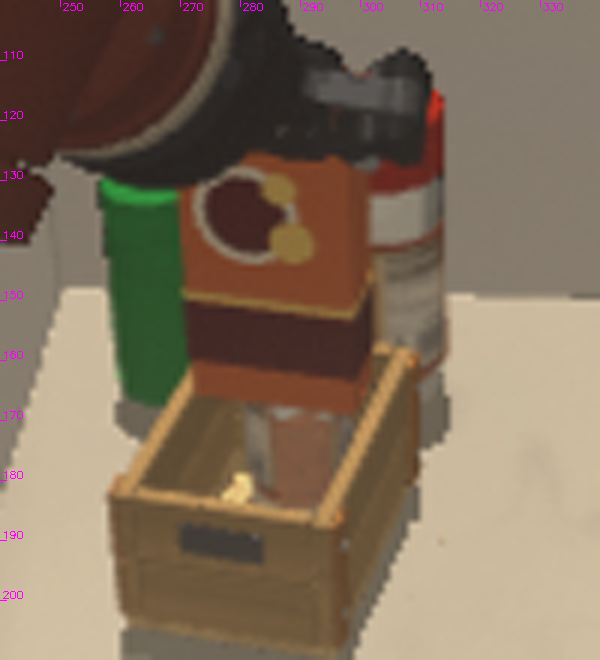

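```bash
python3 -m jog '{"offset":[[-0.09,0.43,0],[-0.09,0.43,0],[-0.09,0.43,0],[-0.09,0.42,0],[0,0,0],[0,0,0],[0,0,0]],"angular":[[0,0,0],[0,0,0],[0,0,0],[0,0,0],[0,0,0],[0,0,0],[0,0,0]],"jaw":[50,50,50,50,50,50,50]}'
python3 snap.py ae wrist; python3 snap.py ae1 side;  python3 - <<'E'
from h import *
import json
crop(cv2.imread('pics/ae1.png'),240,100,340,210,6,'pics/ae5.png',10)
st=json.load(open("pics/ae.json")); Rm,p=pose(st)
uu=Rm[:,2]; print("yaw",np.arctan2(uu[1],uu[0]));vv=np.array([-uu[1],uu[0],0])
cc=p-.0357*vv; print(cc, p-[.4721,.2039,.0864])
for z in(-.0784,):
  for su in(-1,1): print(z,su,proj("side",cc+su*.03*uu-.013*vv+[0,0,z]).round(1))
E
```

```text
time: 21.85
tool_pos: [0.4725, 0.2034, 0.2215]
tool_rot: [0.645, -0.15, 0.694, -0.284]
contact_force: [0.0, -0.6, -1.4]
gripper_width: 0.687
21.85 [0.4725 0.2034 0.2215] [[-0.123, -0.574, -0.81], [0.159, 0.794, -0.587], [0.98, -0.201, -0.007]] F [ 0.  -0.6 -1.4] T [-0.6   0.13  0.01] w 0.687 q [-0.27 -0.37  2.17  0.94  1.5  -0.22]
21.9 [0.4725 0.2033 0.2214] [[-0.124, -0.573, -0.81], [0.159, 0.794, -0.587], [0.98, -0.201, -0.007]] F [ 0.7  0.6 -1.8] T [-0.58  0.17 -0.01] w 0.691 q [-0.27 -0.37  2.17  0.94  1.5  -0.22]
yaw -0.20203221389583256
[0.46534547 0.16847586 0.22151754] [ 0.00040888 -0.00045108  0.13511754]
-0.0784 -1 [[268.4 144.9]]
-0.0784 1 [[293.7 148.2]]
```

View pics/ae5.png

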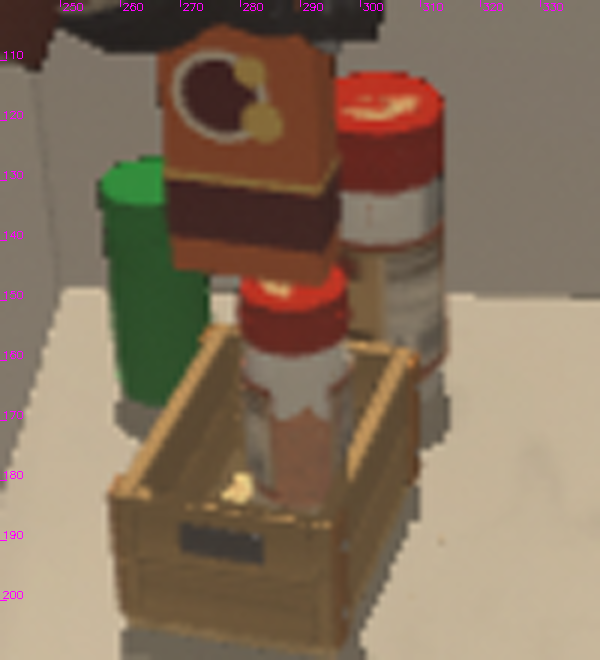

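View pics/ae.png

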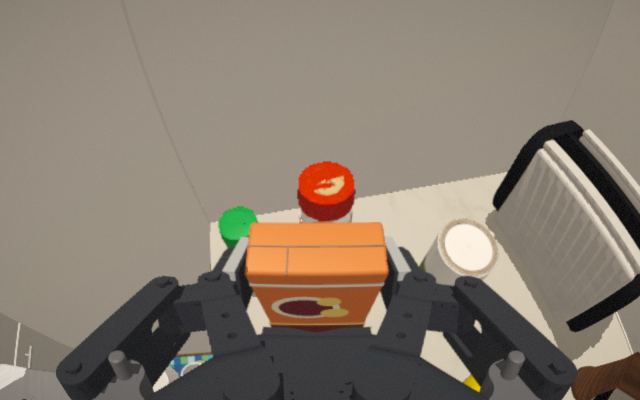

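```bash
python3 -m jog '{"offset":[[-0.01,-0.03,-0.2],[0,0,-0.35],[0,0,-0.35],[0,0,-0.35],[0,0,-0.35],[0,0,-0.35],[0,0,-0.25],[0,0,-0.2],[0,0,0],[0,0,0]],"angular":[[0,0,0],[0,0,0],[0,0,0],[0,0,0],[0,0,0],[0,0,0],[0,0,0],[0,0,0],[0,0,0],[0,0,0]],"jaw":[50,50,50,50,50,50,50,50,50,50]}'
python3 snap.py af wrist; python3 snap.py af1 side;  python3 - <<'E'
from h import *
crop(cv2.imread('pics/af1.png'),240,90,340,210,6,'pics/af5.png',10)
E
```

```text
time: 22.95
tool_pos: [0.4717, 0.2025, 0.1014]
tool_rot: [0.645, -0.149, 0.694, -0.283]
contact_force: [0.3, -0.3, -1.3]
gripper_width: 0.686
22.95 [0.4717 0.2025 0.1014] [[-0.124, -0.573, -0.81], [0.158, 0.795, -0.586], [0.98, -0.201, -0.008]] F [ 0.3 -0.3 -1.3] T [-0.65  0.1  -0.02] w 0.686 q [-0.28 -0.17  2.24  0.98  1.35 -0.45]
23.0 [0.472  0.2024 0.1018] [[-0.123, -0.573, -0.81], [0.159, 0.795, -0.586], [0.98, -0.201, -0.007]] F [ 0.5  0.2 -2.6] T [-0.64  0.08 -0.08] w 0.687 q [-0.28 -0.17  2.24  0.98  1.35 -0.45]
```

View pics/af5.png

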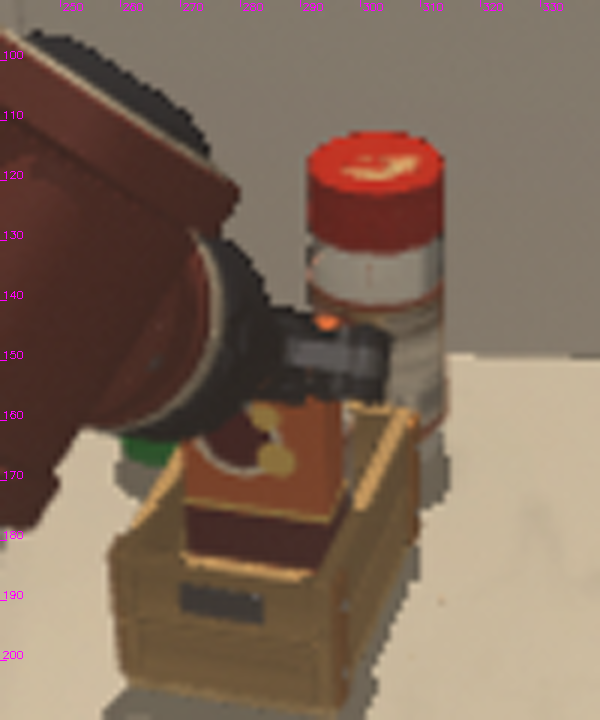

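View pics/af.png

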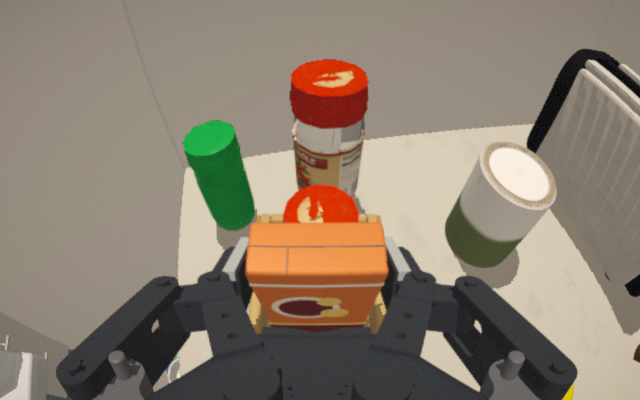

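```bash
python3 -m jog '{"offset":[[0,0,-0.1],[0,0,-0.08],[0,0,-0.04],[0,0,0]],"angular":[[0,0,0],[0,0,0],[0,0,0],[0,0,0]],"jaw":[50,50,50,50]}';for i in 1 2; do python3 -m jog '{"offset":[[0,0,-0.03],[0,0,0]],"angular":[[0,0,0],[0,0,0]],"jaw":[50,50]}'|sed -n '2p;4p'; done
```

```text
time: 23.45
tool_pos: [0.4711, 0.2027, 0.0896]
tool_rot: [0.645, -0.15, 0.694, -0.283]
contact_force: [-0.3, 0.1, -1.6]
gripper_width: 0.689
tool_pos: [0.4714, 0.2026, 0.0885]
contact_force: [-0.8, -0.0, -1.6]
tool_pos: [0.4713, 0.2026, 0.087]
contact_force: [0.1, -0.3, -1.4]
```

```bash
for i in 1 2; do python3 -m jog '{"offset":[[0,0,-0.02],[0,0,0]],"angular":[[0,0,0],[0,0,0]],"jaw":[50,50]}'|sed -n '2p;4p'; done
```

```text
tool_pos: [0.4713, 0.2026, 0.086]
contact_force: [0.2, -0.0, -2.5]
tool_pos: [0.4716, 0.2026, 0.0855]
contact_force: [-0.8, -0.5, -0.4]
```

```bash
for i in 1 2 3; do python3 -m jog '{"offset":[[0,0,-0.02],[0,0,0]],"angular":[[0,0,0],[0,0,0]],"jaw":[50,50]}'|sed -n '2p;4p'; done
```

```text
tool_pos: [0.4716, 0.2028, 0.0856]
contact_force: [-3.7, -2.1, 6.4]
tool_pos: [0.4717, 0.203, 0.0856]
contact_force: [-6.0, -4.1, 12.5]
tool_pos: [0.4718, 0.2032, 0.0857]
contact_force: [-10.0, -5.3, 16.1]
```

```bash
python3 -m jog '{"offset":[[0,0,0.04],[0,0,0],[0,0,0],[0,0,0],[0,0,0]],"angular":[[0,0,0],[0,0,0],[0,0,0],[0,0,0],[0,0,0]],"jaw":[58,62,66,72,76]}';python3 -m jog '{"offset":[[-0.03,-0.16,0.12],[-0.06,-0.32,0.24],[-0.1,-0.5,0.4],[-0.1,-0.5,0.6],[0,-0.5,0.8],[0,0,0]],"angular":[[0,0,0],[0,0,0],[0,0,0],[0,0,0],[0,0,0],[0,0,0]],"jaw":[80,85,85,85,85,85]}'
python3 snap.py ag wrist; python3 snap.py ag1 side;  python3 - <<'E'
from h import *
crop(cv2.imread('pics/ag1.png'),240,90,340,210,6,'pics/ag5.png',10)
E
```

```text
time: 25.35
tool_pos: [0.4713, 0.2026, 0.0839]
tool_rot: [0.645, -0.15, 0.694, -0.283]
contact_force: [-0.2, -0.3, -0.5]
gripper_width: 0.892
time: 25.95
tool_pos: [0.4604, 0.0997, 0.1983]
tool_rot: [0.648, -0.148, 0.69, -0.287]
contact_force: [0.4, 0.3, -0.1]
gripper_width: 0.996
25.95 [0.4604 0.0997 0.1983] [[-0.117, -0.576, -0.809], [0.167, 0.791, -0.588], [0.979, -0.204, 0.004]] F [ 0.4  0.3 -0.1] T [-0.4   0.02 -0.01] w 0.996 q [-0.51 -0.31  2.17  0.88  1.64 -0.41]
26.0 [0.459  0.101  0.1956] [[-0.12, -0.576, -0.809], [0.164, 0.792, -0.588], [0.979, -0.203, -0.001]] F [ 0.   0.1 -0.7] T [-0.39  0.15 -0.04] w 0.993 q [-0.51 -0.31  2.17  0.88  1.64 -0.41]
```

View pics/ag5.png

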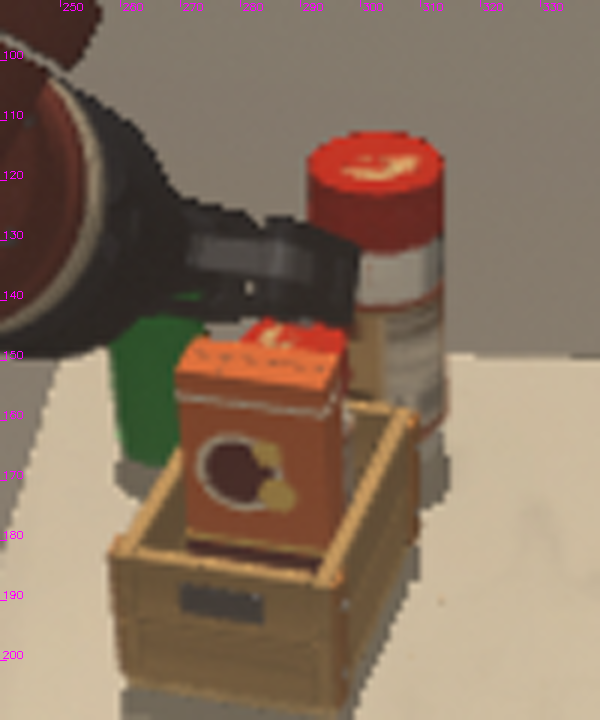

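View pics/ag.png

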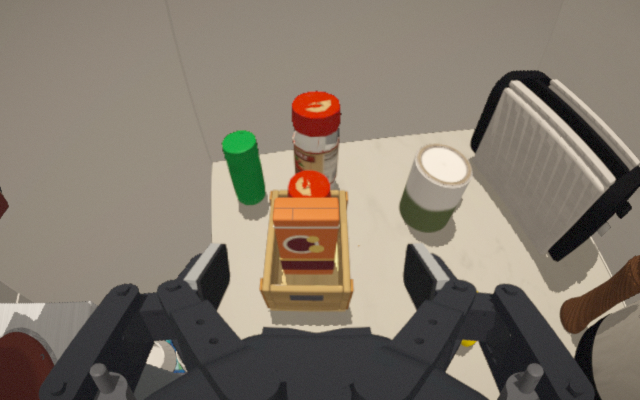

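```bash
python3 -m jog '{"offset":[[0,-0.3,0.2],[0,-0.3,0.2],[0.05,-0.2,0.1],[0.05,-0.2,0],[0.05,-0.2,0],[0.05,-0.2,0],[0.05,-0.2,0],[0.05,-0.2,0],[0.05,-0.2,0],[0.05,-0.2,0],[0,0,0],[0,0,0]],"angular":[[-0.98,0.2,0],[-0.98,0.2,0],[-0.98,0.2,0],[-0.98,0.2,0],[-0.98,0.2,0],[-0.98,0.2,0],[-0.98,0.2,0],[-0.98,0.2,0],[-0.98,0.2,0],[-0.98,0.2,0],[-0.98,0.2,0],[-0.98,0.2,0]],"jaw":[85,85,85,85,85,85,85,85,85,85,85,85]}'
python3 -m jog '{"offset":[[0,0,-0.1],[0,0,-0.2],[0,0,-0.2],[0,0,0],[0,0,0]],"angular":[[-0.98,0.2,0.37],[-0.98,0.16,0.37],[-0.98,0.12,0.37],[0,0,0],[0,0,0]],"jaw":[85,85,85,85,85]}'
python3 snap.py ah wrist;python3 -c "
from h import *
crop(cv2.imread('pics/ah.png'),230,100,400,240,4,'pics/ah4.png',10)"
```

```text
time: 27.25
tool_pos: [0.4762, -0.0062, 0.2159]
tool_rot: [-0.352, 0.527, -0.473, 0.612]
contact_force: [-0.4, -0.2, -0.7]
gripper_width: 0.992
time: 27.75
tool_pos: [0.476, -0.006, 0.1906]
tool_rot: [-0.291, 0.616, -0.353, 0.641]
contact_force: [-0.3, -0.2, -0.7]
gripper_width: 0.996
27.75 [ 0.476  -0.006   0.1906] [[-0.07, -0.808, 0.585], [-0.061, -0.581, -0.811], [0.996, -0.093, -0.009]] F [-0.3 -0.2 -0.7] T [ 0.25 -0.07  0.07] w 0.996 q [ 0.2  -0.14  1.91 -0.59  1.57  0.35]
```

View pics/ah.png

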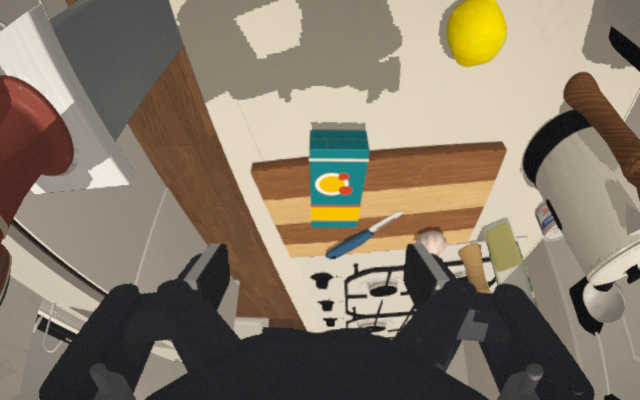

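View pics/ah4.png

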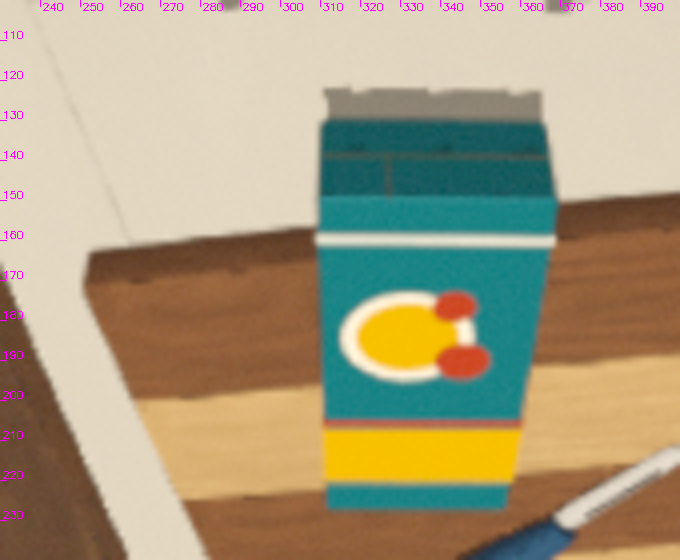

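```bash
python3 - <<'E'
from h import *
import json
st=json.load(open("pics/ah.json"))
C=((-1,1),(1,1),(1,-1),(-1,-1))
o=[("wrist",np.array(p)/4+[230,100],s,st) for p,s in zip([(318,195),(556,195),(508,510),(326,510)],C)]
r=fit(.15,.064,.0535,o,[.5,-.14,-.1]); p=r[0]; print(p.round(4),"end",(p[:2]+.075*np.array([-np.sin(p[2]),np.cos(p[2])])).round(4),r[1].tolist())
R0,p0=pose(st); print(np.arctan2(R0[1,2],R0[0,2]))
E
```

```text
[ 0.4861 -0.1445 -0.0812] end [ 0.4922 -0.0697] [[-1.0, -0.1], [0.9, 0.3], [-0.1, -0.1], [0.2, -0.1]]
-0.09274427634261295
```

```bash
python3 -m jog '{"offset":[[0.08,-0.32,-0.66],[0.09,-0.33,-0.66],[0.08,-0.32,-0.66],[0.09,-0.33,-0.66],[0,0,0],[0,0,0],[0,0,0]],"angular":[[0,0,0.1],[0,0,0],[0,0,0],[0,0,0],[0,0,0],[0,0,0],[0,0,0]],"jaw":[85,85,85,85,85,85,85]}'; python3 snap.py ai wrist
```

```text
time: 28.5
tool_pos: [0.4957, -0.0714, 0.0627]
tool_rot: [-0.296, 0.616, -0.349, 0.642]
contact_force: [-0.5, 1.2, 1.3]
gripper_width: 0.994
28.5 [ 0.4957 -0.0714  0.0627] [[-0.067, -0.809, 0.584], [-0.05, -0.582, -0.812], [0.996, -0.084, -0.001]] F [-0.5  1.2  1.3] T [ 0.27  0.   -0.05] w 0.994 q [ 0.07  0.02  2.   -0.64  1.3   0.39]
```

View pics/ai.png

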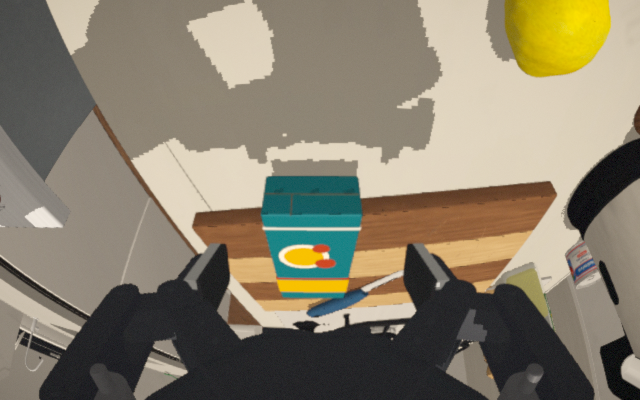

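```bash
python3 -m jog '{"offset":[[-0.04,-0.2,-0.3],[-0.03,-0.2,-0.3],[-0.03,-0.2,-0.3],[-0.03,-0.2,-0.3],[0,0,0],[0,0,0],[0,0,0]],"angular":[[0,0,0],[0,0,0],[0,0,0],[0,0,0],[0,0,0],[0,0,0],[0,0,0]],"jaw":[85,85,85,85,85,85,80]}'; python3 snap.py aj wrist; python3 snap.py aj1 side; python3 -c "
from h import *
crop(cv2.imread('pics/aj1.png'),220,180,360,330,4,'pics/aj5.png',10)"
```

```text
time: 29.25
tool_pos: [0.489, -0.1109, 0.0019]
tool_rot: [-0.296, 0.616, -0.348, 0.641]
contact_force: [0.6, 0.4, 1.5]
gripper_width: 0.936
29.25 [ 0.489  -0.1109  0.0019] [[-0.066, -0.809, 0.585], [-0.05, -0.582, -0.811], [0.997, -0.082, -0.002]] F [0.6 0.4 1.5] T [ 0.28 -0.01  0.05] w 0.936 q [-0.01  0.1   2.04 -0.69  1.16  0.41]
29.3 [ 0.4889 -0.1109  0.0017] [[-0.065, -0.809, 0.585], [-0.05, -0.582, -0.811], [0.997, -0.082, -0.002]] F [ 0.4 -0.2 -0.9] T [ 0.25 -0.02 -0.01] w 0.935 q [-0.01  0.1   2.04 -0.69  1.16  0.41]
```

View pics/aj.png

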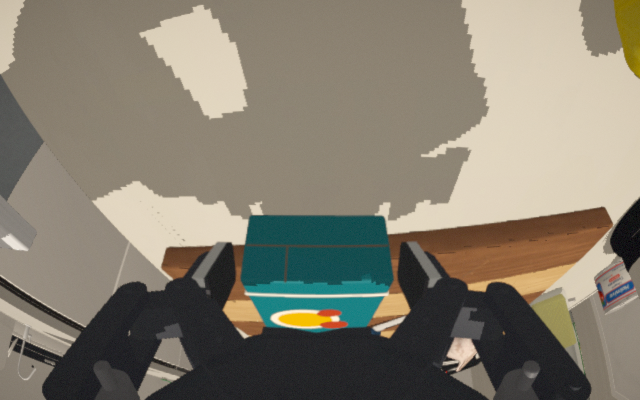

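View pics/aj5.png

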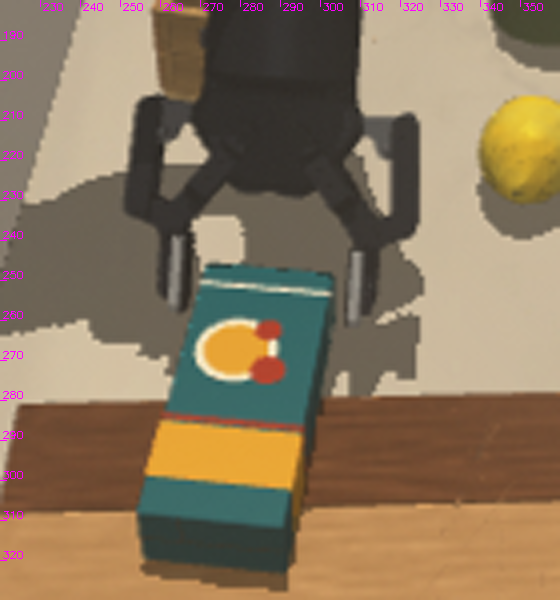

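```bash
python3 -m jog '{"offset":[[-0.01,-0.08,-0.02],[0,0,0],[0,0,0],[0,0,0],[0,0,0],[0,0,0]],"angular":[[0,0,0],[0,0,0],[0,0,0],[0,0,0],[0,0,0],[0,0,0]],"jaw":[76,70,64,54,54,54]}'; python3 snap.py ak wrist; python3 -c "
from h import *
crop(cv2.imread('pics/ak.png'),150,190,480,350,2,'pics/ak4.png',10)"
```

```text
time: 29.95
tool_pos: [0.4872, -0.1154, -0.0004]
tool_rot: [-0.295, 0.617, -0.349, 0.641]
contact_force: [-1.7, 2.5, 4.8]
gripper_width: 0.74
29.95 [ 4.872e-01 -1.154e-01 -4.000e-04] [[-0.065, -0.808, 0.585], [-0.053, -0.583, -0.811], [0.997, -0.083, -0.005]] F [-1.7  2.5  4.8] T [-0.04  0.05 -0.21] w 0.74 q [-0.02  0.1   2.05 -0.69  1.15  0.4 ]
```

View pics/ak4.png

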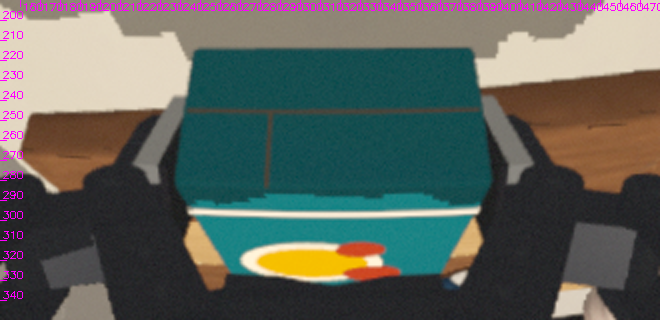

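```bash
python3 -m jog '{"offset":[[0,0,0.1],[0,0,0.2],[0,0,0.3],[0,0,0.4],[0,0,0.5],[0,0,0.5],[0,0,0.5],[0,0,0.5],[0,0,0.4],[0,0,0.4],[0,0,0.3],[0,0,0.2]],"angular":[[0,0,0],[0,0,0],[0,0,0],[0,0,0],[0.1,-0.01,0],[0.25,-0.02,0],[0.4,-0.03,0],[0.4,-0.03,0],[0.4,-0.03,0],[0.4,-0.03,0],[0.4,-0.03,0],[0.4,-0.03,0]],"jaw":[54,54,54,54,54,54,54,54,54,54,54,54]}'; python3 snap.py al wrist; python3 - <<'E'
from h import *
import json
st=json.load(open("pics/ag.json"))
c=np.array([.4654,.1719]);t=-.206;u=np.array([np.cos(t),np.sin(t)]);v=np.array([-u[1],u[0]])
crop(cv2.imread('pics/ag.png'),255,165,365,315,5,'pics/ag6.png',10)
for y in(.0086,.0116,-.0174,-.0200):print(y,[proj("wrist",np.r_[c+s*.03*u+y*v,.128],st).round(1).tolist() for s in(-1,1)])
E
```

```text
time: 31.2
tool_pos: [0.4871, -0.1155, 0.2169]
tool_rot: [-0.385, 0.56, -0.434, 0.591]
contact_force: [0.4, -0.4, -1.9]
gripper_width: 0.738
31.2 [ 0.4871 -0.1155  0.2169] [[-0.075, -0.942, 0.328], [-0.03, -0.327, -0.945], [0.997, -0.081, -0.004]] F [ 0.4 -0.4 -1.9] T [ 0.34 -0.01  0.02] w 0.738 q [-0.18 -0.26  1.91 -0.33  1.47 -0.07]
0.0086 [[[274.4, 195.7]], [[338.5, 195.9]]]
0.0116 [[[274.7, 193.2]], [[338.3, 193.4]]]
-0.0174 [[[272.0, 218.7]], [[339.7, 219.0]]]
-0.02 [[[271.8, 221.2]], [[339.8, 221.5]]]
```

View pics/al.png

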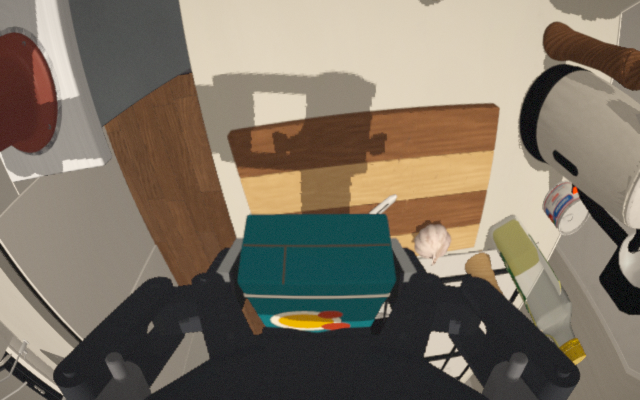

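View pics/ag6.png

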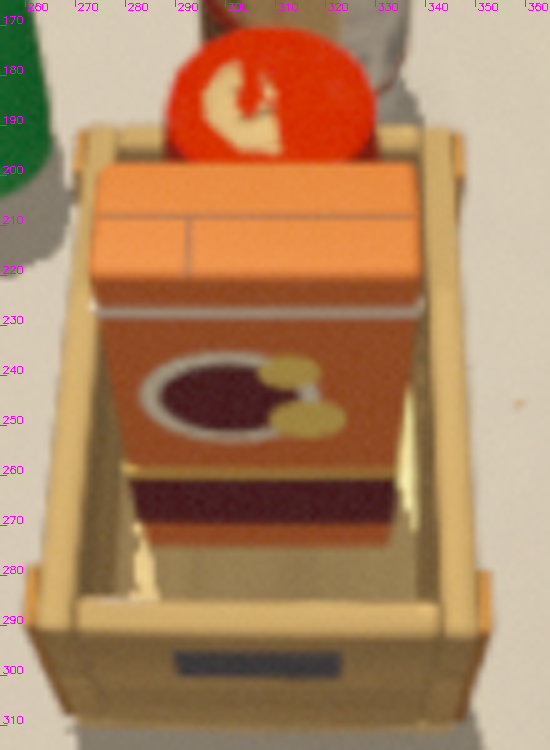

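```bash
python3 - <<'E'
from h import *
import json
st=json.load(open("pics/ag.json"))
c=np.array([.4654,.1719]);t=-.206;u=np.array([np.cos(t),np.sin(t)]);v=np.array([-u[1],u[0]])
for nm,y,z in(("near inner",-.0565,.07),("near outer",-.0645,.07),("far outer",.0645,.07),("short bottom near -17.4",-.0174,.008),("-20",-.02,.008),("jar cap far",.0345+.0223,.114)):print(nm,proj("wrist",np.r_[c+y*v,z],st).round(1).tolist())
for z,row in((.07,285),(.07,291.4),(.128,220.2),(.128,197.6),(.008,274),(.114,170.5)): print(z,row,((onz("wrist",(306,row),z,st)[:2]-c)@v).round(4))
E
```

```text
near inner [[306.4, 284.9]]
near outer [[306.3, 292.5]]
far outer [[308.3, 189.1]]
short bottom near -17.4 [[308.1, 274.1]]
-20 [[308.1, 276.0]]
jar cap far [[307.6, 168.5]]
0.07 285 -0.0566
0.07 291.4 -0.0633
0.128 220.2 -0.0187
0.128 197.6 0.0065
0.008 274 -0.0173
0.114 170.5 0.0539
```

```bash
python3 -m jog '{"offset":[[-0.02,0.25,0.08],[-0.02,0.25,0.08],[-0.02,0.25,0.08],[-0.02,0.25,0.08],[-0.02,0.25,0.08],[-0.02,0.25,0.08],[-0.02,0.25,0.08],[-0.02,0.25,0.08],[-0.02,0.25,0.08],[-0.02,0.25,0.08],[-0.02,0.25,0.08],[-0.02,0.25,0.08]],"angular":[[0.45,-0.04,0],[0.45,-0.04,0],[0.45,-0.04,0],[0.45,-0.04,0],[0.45,-0.04,0],[0.45,-0.04,0],[0.45,-0.04,0],[0.45,-0.04,0],[0.45,-0.04,0],[0.45,-0.04,0],[0.45,-0.04,0],[0.45,-0.04,0]],"jaw":[54,54,54,54,54,54,54,54,54,54,54,54]}'
python3 -m jog '{"offset":[[-0.02,0.12,0],[-0.02,0.12,0],[-0.02,0.12,0],[-0.02,0.12,0],[-0.02,0.12,0],[-0.02,0.12,0],[-0.02,0.12,0],[-0.02,0.12,0],[-0.02,0.12,0],[-0.02,0.12,0],[-0.02,0.12,0],[-0.02,0.12,0]],"angular":[[0.45,-0.04,0],[0.45,-0.04,0],[0.45,-0.04,0],[0.45,-0.04,0],[0.45,-0.04,0],[0.45,-0.04,0],[0.45,-0.04,0],[0.45,-0.04,0],[0.45,-0.04,0],[0.45,-0.04,0],[0.45,-0.04,0],[0.45,-0.04,0]],"jaw":[54,54,54,54,54,54,54,54,54,54,54,54]}'
python3 -m jog '{"offset":[[0,0,0],[0,0,0],[0,0,0],[0,0,0],[0,0,0],[0,0,0],[0,0,0]],"angular":[[0.45,-0.04,-0.2],[0.45,-0.05,-0.3],[0.45,-0.06,-0.3],[0,0,-0.3],[0,0,-0.1],[0,0,0],[0,0,0]],"jaw":[54,54,54,54,54,54,54]}'
python3 snap.py am wrist; python3 snap.py am1 side
```

```text
time: 32.45
tool_pos: [0.4743, 0.0349, 0.2623]
tool_rot: [0.536, -0.417, 0.572, -0.459]
contact_force: [-0.4, 0.1, -2.0]
gripper_width: 0.734
time: 33.65
tool_pos: [0.4622, 0.1066, 0.2618]
tool_rot: [0.645, -0.24, 0.664, -0.292]
contact_force: [-0.4, -0.1, -1.8]
gripper_width: 0.739
time: 34.35
tool_pos: [0.463, 0.1066, 0.2627]
tool_rot: [0.648, -0.149, 0.69, -0.287]
contact_force: [-0.8, -0.0, -2.0]
gripper_width: 0.746
34.35 [0.463  0.1066 0.2627] [[-0.116, -0.578, -0.808], [0.166, 0.791, -0.589], [0.979, -0.203, 0.004]] F [-0.8 -0.  -2. ] T [-0.64  0.13 -0.02] w 0.746 q [-0.5  -0.39  2.11  0.9   1.71 -0.3 ]
34.4 [0.4631 0.1067 0.2627] [[-0.117, -0.577, -0.808], [0.166, 0.791, -0.589], [0.979, -0.203, 0.004]] F [ 0.4  0.4 -1.2] T [-0.58  0.17  0.  ] w 0.737 q [-0.5  -0.39  2.11  0.9   1.71 -0.3 ]
```

View pics/am.png

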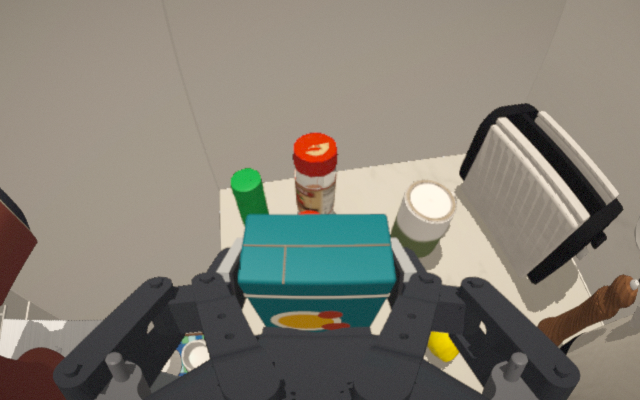

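View pics/am1.png

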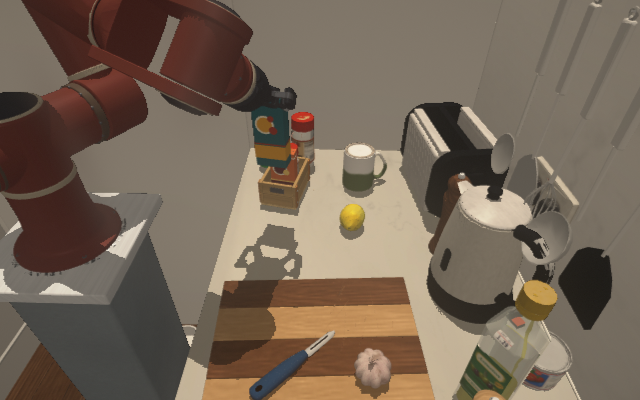

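```bash
python3 - <<'E'
from h import *
import json
crop(cv2.imread('pics/am1.png'),240,100,340,210,6,'pics/am5.png',10)
st=json.load(open("pics/am.json")); Rm,p=pose(st)
uu=Rm[:,2].copy(); uu[2]=0;uu/=np.linalg.norm(uu); vv=np.array([-uu[1],uu[0],0]); print("yaw",np.arctan2(uu[1],uu[0]))
cc=p-.0369*vv
for z in(-.1048,-.1048+.15):
  for su in(-1,1): print(z,su,proj("side",cc+su*.032*uu-.017*vv+[0,0,z]).round(1))
E
```

```text
yaw -0.20454400119638552
-0.1048 -1 [[255.8 164.2]]
-0.1048 1 [[285.6 168.3]]
0.04519999999999999 -1 [[248.2  95.6]]
0.04519999999999999 1 [[281.7  99.1]]
```

View pics/am5.png

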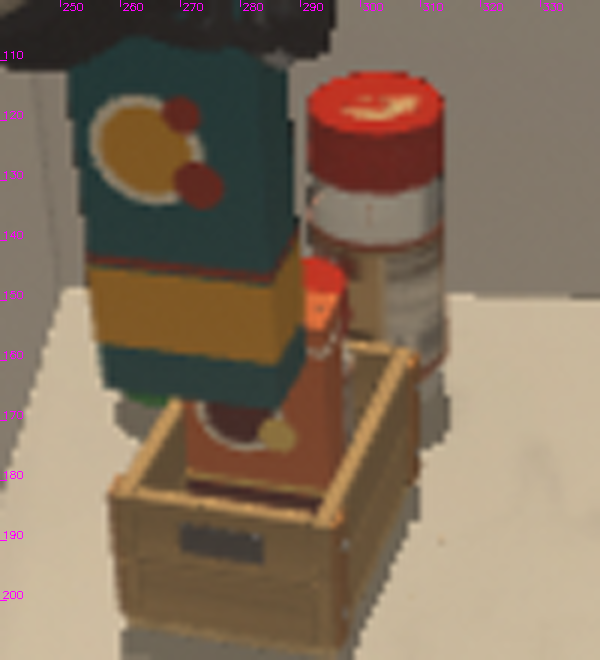

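```bash
python3 -m jog '{"offset":[[0.01,0.25,0],[0.01,0.35,0],[0.01,0.35,0],[0.01,0.34,0],[0,0,0],[0,0,0],[0,0,0]],"angular":[[0,0,0],[0,0,0],[0,0,0],[0,0,0],[0,0,0],[0,0,0],[0,0,0]],"jaw":[54,54,54,54,54,54,54]}'
python3 snap.py an wrist; python3 snap.py an1 side;python3 snap.py an2 scene; python3 - <<'E'
from h import *
import json
crop(cv2.imread('pics/an1.png'),240,100,340,210,6,'pics/an5.png',10)
crop(cv2.imread('pics/an2.png'),240,100,340,220,6,'pics/an6.png',10)
st=json.load(open("pics/an.json")); Rm,p=pose(st)
uu=Rm[:,2].copy(); uu[2]=0;uu/=np.linalg.norm(uu); vv=np.array([-uu[1],uu[0],0]); print("yaw",np.arctan2(uu[1],uu[0]),"err",p-[.4653,.1713,.1128])
cc=p-.0369*vv
for su in(-1,1): P=cc+su*.032*uu-.017*vv-[0,0,.1048];print(su,proj("side",P).round(1),proj("scene",P).round(1))
E
```

```text
time: 35.15
tool_pos: [0.465, 0.171, 0.2621]
tool_rot: [0.647, -0.148, 0.69, -0.287]
contact_force: [0.4, -0.7, -2.7]
gripper_width: 0.742
35.15 [0.465  0.171  0.2621] [[-0.118, -0.576, -0.809], [0.166, 0.791, -0.588], [0.979, -0.204, 0.002]] F [ 0.4 -0.7 -2.7] T [-0.57  0.16 -0.06] w 0.742 q [-0.35 -0.43  2.14  0.93  1.6  -0.21]
35.2 [0.4651 0.1707 0.2621] [[-0.118, -0.576, -0.809], [0.167, 0.791, -0.588], [0.979, -0.204, 0.002]] F [-0.1 -0.1 -2. ] T [-0.55  0.14 -0.04] w 0.739 q [-0.35 -0.43  2.14  0.93  1.6  -0.21]
35.25 [0.4651 0.1706 0.2621] [[-0.118, -0.576, -0.809], [0.167, 0.791, -0.588], [0.979, -0.205, 0.002]] F [-0.3  0.2 -1.5] T [-0.6   0.19 -0.02] w 0.738 q [-0.36 -0.43  2.14  0.93  1.6  -0.21]
yaw -0.20541544817658292 err [-0.00033901 -0.00034879  0.14931035]
-1 [[261.  148.1]] [[266.7 149. ]]
1 [[289.1 151.7]] [[293.3 150.6]]
```

View pics/an5.png

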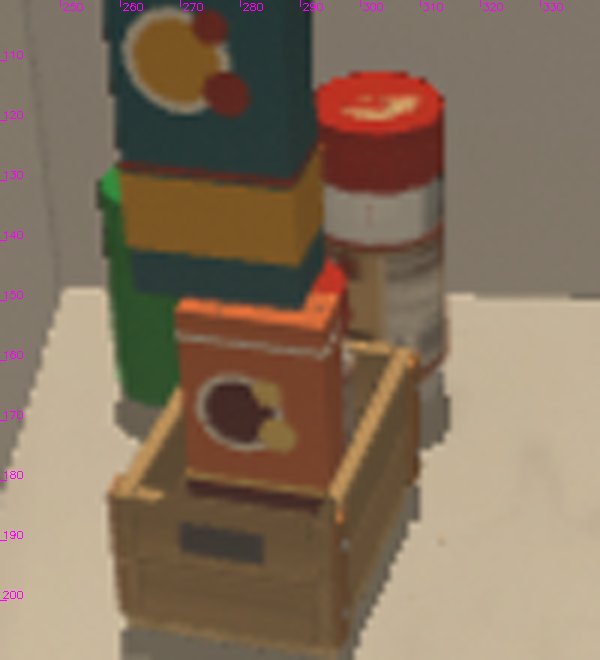

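View pics/an6.png

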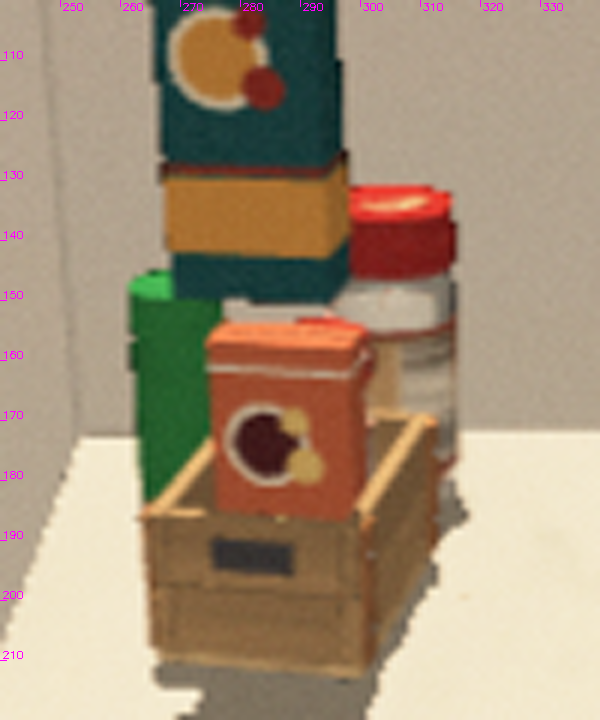

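```bash
python3 -m jog '{"offset":[[-0.02,0,-0.15],[0,0,-0.2],[0,0,-0.2],[0,0,-0.2],[0,0,-0.2],[0,0,0],[0,0,0]],"angular":[[0,0,0],[0,0,0],[0,0,0],[0,0,0],[0,0,0],[0,0,0],[0,0,0]],"jaw":[54,54,54,54,54,54,54]}'
python3 -m jog '{"offset":[[0,0,-0.2],[0,0,-0.2],[0,0,-0.2],[0,0,0],[0,0,0]],"angular":[[0,0,0],[0,0,0],[0,0,0],[0,0,0],[0,0,0]],"jaw":[54,54,54,54,54]}'
python3 snap.py ao wrist; python3 snap.py ao1 side;python3 snap.py ao2 scene; python3 - <<'E'
from h import *
crop(cv2.imread('pics/ao1.png'),240,100,340,210,6,'pics/ao5.png',10)
crop(cv2.imread('pics/ao2.png'),240,100,340,220,6,'pics/ao6.png',10)
E
```

```text
time: 36.0
tool_pos: [0.4638, 0.1712, 0.2144]
tool_rot: [0.647, -0.148, 0.691, -0.287]
contact_force: [-0.2, 0.1, -1.8]
gripper_width: 0.739
time: 36.5
tool_pos: [0.4637, 0.1712, 0.1842]
tool_rot: [0.647, -0.148, 0.691, -0.287]
contact_force: [0.5, -1.0, -2.3]
gripper_width: 0.741
36.5 [0.4637 0.1712 0.1842] [[-0.119, -0.576, -0.809], [0.166, 0.792, -0.588], [0.979, -0.204, 0.001]] F [ 0.5 -1.  -2.3] T [-0.6   0.08 -0.06] w 0.741 q [-0.36 -0.34  2.21  0.93  1.51 -0.33]
36.55 [0.464  0.1711 0.1847] [[-0.118, -0.576, -0.809], [0.166, 0.792, -0.588], [0.979, -0.204, 0.002]] F [-0.2  0.  -1.5] T [-0.6   0.08 -0.  ] w 0.739 q [-0.36 -0.34  2.21  0.93  1.51 -0.33]
36.6 [0.4641 0.171  0.185 ] [[-0.118, -0.576, -0.809], [0.167, 0.791, -0.588], [0.979, -0.204, 0.003]] F [-0.1  0.3 -2.1] T [-0.64  0.14 -0.03] w 0.738 q [-0.36 -0.34  2.21  0.93  1.51 -0.33]
```

View pics/ao5.png

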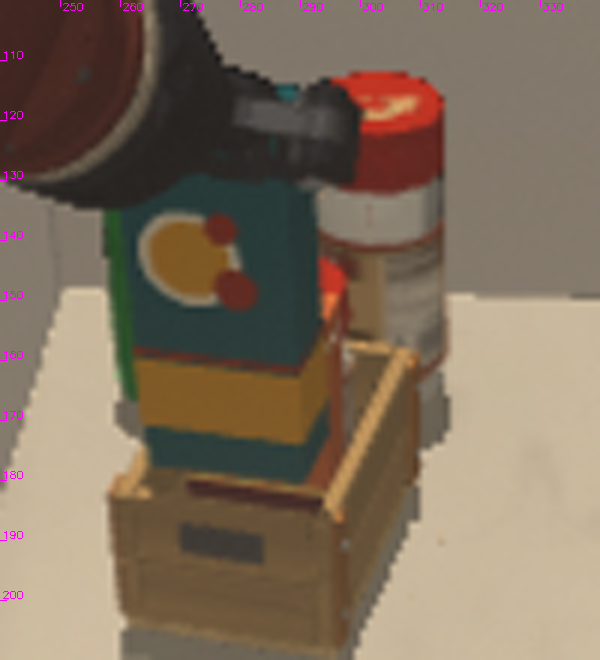

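View pics/ao6.png

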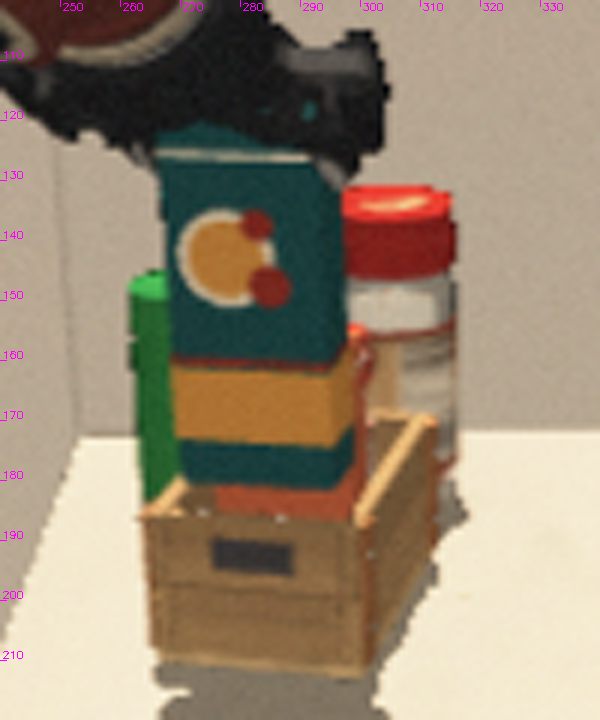

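View pics/ao.png

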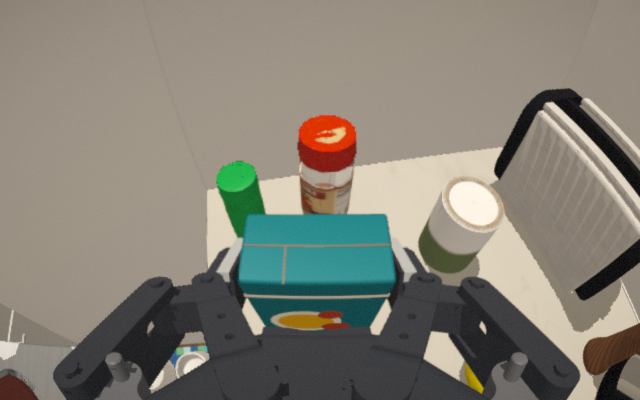

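```bash
for i in 1 2 3; do python3 -m jog '{"offset":[[0,0,-0.1],[0,0,0]],"angular":[[0,0,0],[0,0,0]],"jaw":[54,54]}'|sed -n '2p;4p'; done; python3 snap.py ap side; python3 -c "
from h import *
crop(cv2.imread('pics/ap.png'),240,100,340,210,6,'pics/ap5.png',10)"
```

```text
tool_pos: [0.4636, 0.1711, 0.1791]
contact_force: [0.2, 0.3, -2.5]
tool_pos: [0.4635, 0.1711, 0.1738]
contact_force: [0.0, -0.1, -1.8]
tool_pos: [0.4635, 0.1711, 0.1688]
contact_force: [-0.4, 0.5, -2.0]
37.25 [0.4635 0.1711 0.1688] [[-0.119, -0.576, -0.809], [0.166, 0.791, -0.588], [0.979, -0.204, 0.001]] F [-0.4  0.5 -2. ] T [-0.61  0.2  -0.01] w 0.737 q [-0.36 -0.31  2.22  0.93  1.49 -0.36]
```

View pics/ap5.png

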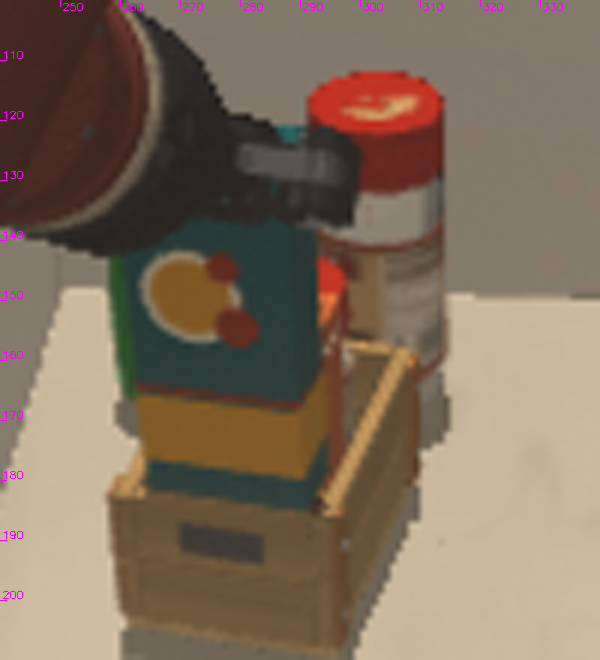

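```bash
for i in 1 2 3 4 5; do python3 -m jog '{"offset":[[0,0,-0.2],[0,0,0]],"angular":[[0,0,0],[0,0,0]],"jaw":[54,54]}'|sed -n '2p;4p'; done
```

```text
tool_pos: [0.4631, 0.1712, 0.158]
contact_force: [0.2, -1.1, -1.5]
tool_pos: [0.463, 0.1713, 0.1479]
contact_force: [-0.8, 0.4, -1.9]
tool_pos: [0.4631, 0.1712, 0.1381]
contact_force: [0.1, -0.7, -2.2]
tool_pos: [0.4631, 0.1712, 0.1281]
contact_force: [-0.5, 0.7, -2.3]
tool_pos: [0.4631, 0.1713, 0.1182]
contact_force: [0.1, 0.2, -2.2]
```

```bash
for i in 1 2 3 4 5 6 7; do python3 -m jog '{"offset":[[0,0,-0.02],[0,0,0]],"angular":[[0,0,0],[0,0,0]],"jaw":[54,54]}'|sed -n '2p;4p'; done
```

```text
tool_pos: [0.464, 0.171, 0.1187]
contact_force: [0.9, 0.4, -1.5]
tool_pos: [0.464, 0.171, 0.1177]
contact_force: [0.4, 0.6, -2.3]
tool_pos: [0.4639, 0.1711, 0.1166]
contact_force: [-0.3, -0.2, -2.3]
tool_pos: [0.4638, 0.1711, 0.1155]
contact_force: [-0.9, 0.7, -2.0]
tool_pos: [0.4638, 0.1711, 0.1144]
contact_force: [0.1, 0.1, -1.5]
tool_pos: [0.4639, 0.171, 0.1136]
contact_force: [0.4, 1.2, -1.9]
tool_pos: [0.4641, 0.1712, 0.1134]
contact_force: [-1.7, -0.9, 3.9]
```

```bash
python3 -m jog '{"offset":[[0,0,-0.02],[0,0,0]],"angular":[[0,0,0],[0,0,0]],"jaw":[54,54]}'|sed -n '2p;4p'; python3 -m jog '{"offset":[[0,0,0.02],[0,0,0],[0,0,0],[0,0,0],[0,0,0]],"angular":[[0,0,0],[0,0,0],[0,0,0],[0,0,0],[0,0,0]],"jaw":[62,66,70,74,78]}';python3 -m jog '{"offset":[[-0.03,-0.16,0.12],[-0.06,-0.32,0.24],[-0.1,-0.5,0.4],[-0.1,-0.5,0.6],[0,-0.5,0.8],[0,0,0.3],[0,0,0]],"angular":[[0,0,0],[0,0,0],[0,0,0],[0,0,0],[0,0,0],[0,0,0],[0,0,0]],"jaw":[82,85,85,85,85,85,85]}'
python3 snap.py aq wrist; python3 snap.py aq1 side;python3 snap.py aq2 scene; python3 - <<'E'
from h import *
crop(cv2.imread('pics/aq1.png'),240,100,340,210,6,'pics/aq5.png',10)
crop(cv2.imread('pics/aq2.png'),240,100,340,220,6,'pics/aq6.png',10)
E
```

```text
tool_pos: [0.4642, 0.1713, 0.1134]
contact_force: [-3.5, -1.4, 8.8]
time: 40.4
tool_pos: [0.4638, 0.1711, 0.1124]
tool_rot: [0.647, -0.148, 0.691, -0.287]
contact_force: [0.1, 0.3, 0.3]
gripper_width: 0.911
time: 41.1
tool_pos: [0.4507, 0.0708, 0.2383]
tool_rot: [0.649, -0.148, 0.688, -0.289]
contact_force: [0.6, 0.5, -0.8]
gripper_width: 0.994
41.1 [0.4507 0.0708 0.2383] [[-0.115, -0.579, -0.808], [0.17, 0.789, -0.59], [0.979, -0.205, 0.008]] F [ 0.6  0.5 -0.8] T [-0.35  0.02 -0.01] w 0.994 q [-0.58 -0.36  2.13  0.87  1.74 -0.4 ]
41.15 [0.4496 0.0718 0.236 ] [[-0.117, -0.578, -0.808], [0.167, 0.79, -0.589], [0.979, -0.204, 0.004]] F [-0.8  0.5 -0.4] T [-0.43  0.12 -0.05] w 0.992 q [-0.58 -0.36  2.14  0.87  1.74 -0.4 ]
41.2 [0.4489 0.0725 0.2346] [[-0.119, -0.576, -0.809], [0.165, 0.791, -0.588], [0.979, -0.204, 0.001]] F [-0.1  1.1 -0.8] T [-0.36  0.06  0.02] w 0.994 q [-0.58 -0.36  2.14  0.87  1.74 -0.4 ]
```

View pics/aq.png

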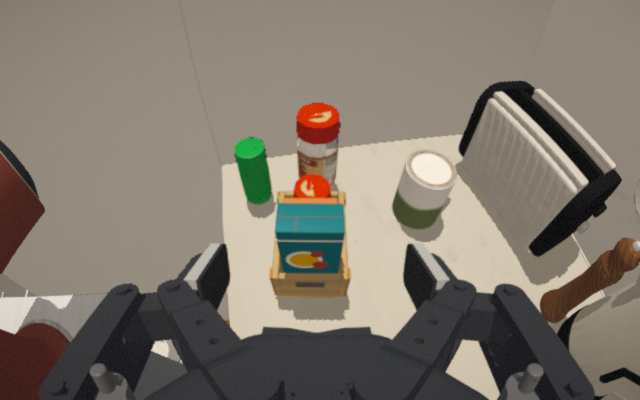

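View pics/aq5.png

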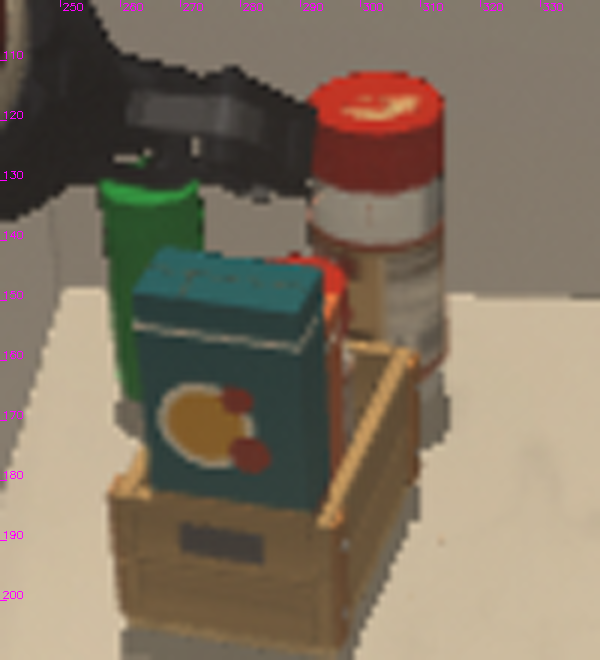

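View pics/aq6.png

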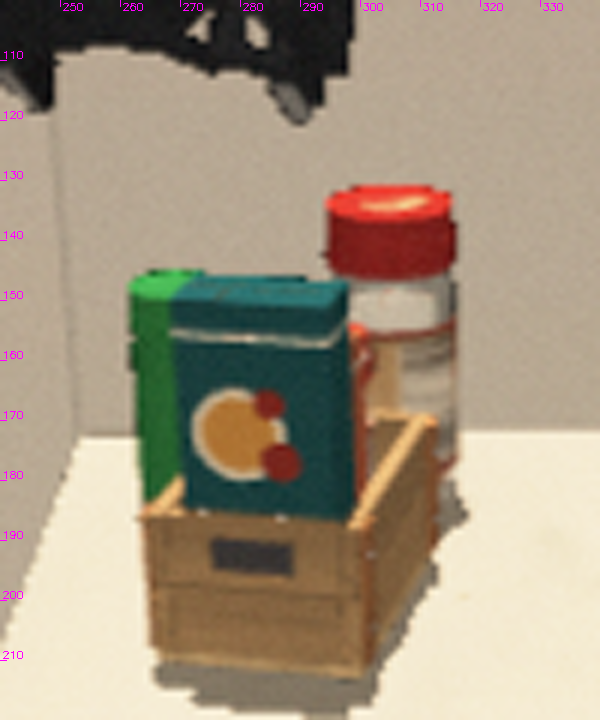

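```bash
python3 -m jog '{"offset":[[0,-0.2,0.4],[0,0,0.4],[0,0,0.4],[0,0,0.4],[0,0,0],[0,0,0],[0.1,0.1,0],[0.1,0.1,0],[0.1,0.2,0],[0,0.2,0],[0,0,0]],"angular":[[0,0,0],[-0.98,0.2,0],[-0.98,0.2,0],[-0.98,0.2,0],[-0.98,0.2,0],[-0.98,0.2,0],[-0.98,0.2,0],[-0.98,0.2,0],[-0.98,0.2,0],[-0.98,0.2,0],[0,0,0]],"jaw":[85,85,85,85,85,85,85,85,85,85,85]}'
python3 snap.py ar wrist; python3 snap.py ar1 side; python3 - <<'E'
from h import *
crop(cv2.imread('pics/ar1.png'),220,100,400,230,4,'pics/ar5.png',10)
crop(cv2.imread('pics/ar.png'),235,30,385,180,4,'pics/ar6.png',10)
E
```

```text
time: 42.35
tool_pos: [0.4634, 0.0959, 0.313]
tool_rot: [-0.449, 0.45, -0.546, 0.547]
contact_force: [-0.3, -0.0, -0.4]
gripper_width: 0.994
42.35 [0.4634 0.0959 0.313 ] [[-0.193, -0.981, 0.002], [-0.0, -0.002, -1.0], [0.981, -0.193, 0.0]] F [-0.3 -0.  -0.4] T [-0.    0.01 -0.03] w 0.994 q [ 0.05 -0.36  1.8  -0.    1.7   0.24]
42.4 [0.4634 0.0945 0.313 ] [[-0.195, -0.981, 0.001], [-0.0, -0.001, -1.0], [0.981, -0.195, 0.0]] F [0.4 0.1 0.3] T [-0.02  0.01  0.03] w 0.997 q [ 0.04 -0.36  1.8  -0.    1.7   0.24]
```

View pics/ar6.png

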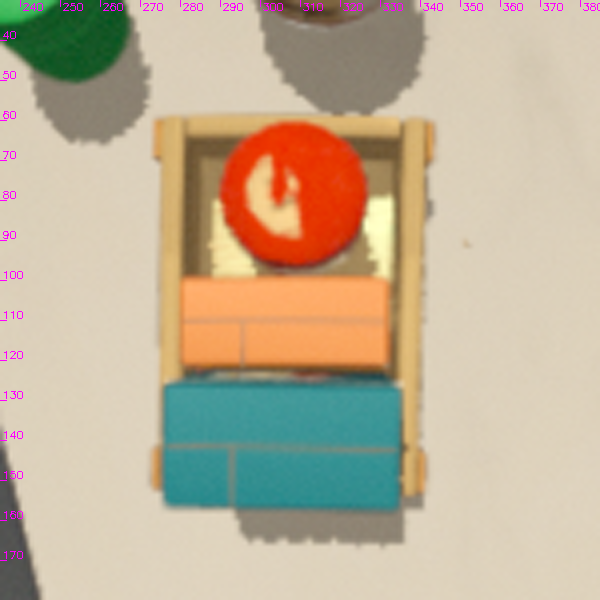

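View pics/ar5.png

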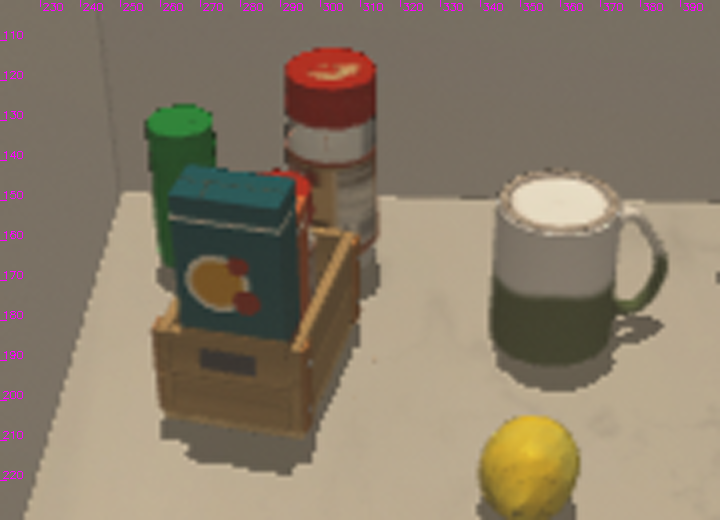

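View pics/ar.png

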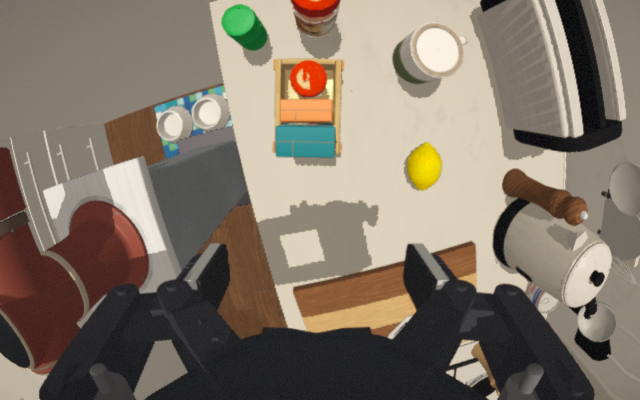

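All three are standing side by side inside the crate, nothing touches the arm, and the lemon and mug haven't moved. I'm checking the final positions numerically, then handing in.

```bash
python3 - <<'E'
from h import *
import json
st=json.load(open("pics/ar.json"))
c=np.array([.4654,.1719]);t=-.206;u=np.array([np.cos(t),np.sin(t)]);v=np.array([-u[1],u[0]])
for n,px,z in(("tall far",(305.5,126.5),.158),("tall near",(305.5,156.5),.158),("short far",(306,99.5),.128),("short near",(306,121.5),.128),("jar",(308.5,78.7),.114),("mug",(360,150),None),("tallL",(276,141),.158),("tallR",(335,141),.158)):
    if z: d=onz("wrist",px,z,st)[:2]-c; print(n,(d@u).round(4),(d@v).round(4))
print("lemon",onz("side",(352,217),.028).round(3))
manip.job_done()
E
```

```text
tall far 0.0008 -0.0236
tall near 0.0011 -0.0556
short far 0.0001 0.006
short near 0.0003 -0.0194
jar 0.0023 0.0315
tallL -0.0304 -0.0391
tallR 0.0321 -0.0385
lemon [0.626 0.05  0.028]
the job is handed in; nothing more can be done
```

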